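# Pack, close and book out a pump repair kit

### The arm

A 6-joint arm with a two-finger parallel gripper is mounted at the origin on the work surface. World frame = base frame: x ahead of the robot, y to its left, z up, the work surface at z = 0. Lengths are in m, angles in rad, forces in N, time in s.
With the tool pointing down it reaches from about 0.35 to 0.975 m from the base axis. Payload 4.9 kg.
Tool frame: the origin (TCP) lies between the finger pads; the fingertips stand 17 mm ahead of it and the grasp point (between the pads) lies 2 mm behind it; y points along the fingers, z is the direction in which the jaws open and shut, and the axes are right-handed (so a half turn about y gives the same grasp; the last joint's range is limited). The gripper opens to 85 mm and grips with 20 to 120 N. Pads are 22 mm wide; open, the fingers measure 114 mm over their backs; the gripper's body (76 mm by 85 mm) begins 54 mm behind the grasp point. The pads swing forward as they close: fully open they stand 13 mm farther back than shut.
Start: joints at [1.162, 0.053, 1.613, -0, 1.476, -0.119], TCP at [0.179, 0.599, 0.248] pointing down, gripper open.
Joint ranges: [-3.01, 3.01], [-1.01, 2.22], [0.06, 2.58], [-1.02, 4.17], [0.09, 2.62], [-3.14, 3.14]. Speed limits (rad/s): [2.57, 2.57, 3.14, 3.14, 3.14, 3.14].

### API

Orientations are given as a unit quaternion [w, x, y, z].
In Python, from rig import r gives the robot as it stands.
- The arm moves only by the tool send_rows, never from a script. Its argument "increments" is one flat list of numbers, 5 for each row, row after row: the finger opening in mm, from 0 to 85.4, then the shift along the tool's x, y, z in units of 30 mm (1.0 is 30 mm), then the turn about the tool's y in degrees. A call has 1 to 8 rows; each row shifts and turns the pose as measured when the row begins, along the tool's axes as they then stand; what a row does not reach is not made up. A row lasts 1/12 s, in which the tool goes at most 41.7 mm and 7.16 degrees, less where a joint would pass 70% of its speed; a pose out of reach is approached as far as the arm can. A call is refused whole if a number of a shift passes 1 or a number of a turn 7.16, either way. A call with a gripper value outside its range is refused whole. The fingers move at their own pace and stop on an object; the grip force is fixed at half the most. Time passes only in rows, so rows that do not move let the fingers close. It gives the time, the measured TCP pose, the force and the opening at its end, in the units of the state.
- r.state(): the state, without advancing time (a new reading comes with each control period).
- r.camera(name): name is "scene" or "side" or "wrist"; returns a dict with "color" (384x512x3 uint8, red, green, blue), "range_z" (384x512 float32, m along the optical axis (not along the pixel's ray), 0 where there is no reading), "fx", "fy", "cx", "cy" (pixels), "R" (3x3) and "t" (3): a world point X has camera coordinates R X + t. Camera axes: x right, y down, z forward; pixel columns grow to the right and rows downward; lengths in m; the calibration is good to about 2 mm. A picture is of the moment at which its call begins.
- r.finish_job(): hands the job in, once; it reports no verdict.
Trained networks look in a picture, given as the dict that the camera call returned (one of the last four; its "shot" number tells which), for a name from the list of things; names that differ only in an ending like _2 or _b are one class to them, and where a whole thing is asked for, a point or a joint stands for the part that bears it (a point fixed in the world has none). Each returns a list of dicts, best first, with "conf" (0 to 1); they miss things now and then, are a little off and sometimes report something else, mostly with a low value. They report only what shows in the picture. A call takes as long as a camera call.
- r.find_in(picture, target): "extent" ([centre column, centre row, width, height] in pixels, round what is visible of it).
- r.cut_out(picture, target): "mask" (384x512 bool, what is visible of it) and "extent" ([centre column, centre row, width, height] in pixels, round what is visible of it).
The state is a dict: "time": time; "q": joint angles; "joint_vel": joint speeds; "joint_torque": joint torques, N m; "eef_pos": TCP position; "tcp_rot": TCP orientation; "ft_force": force on the tool from outside, world axes, zero at the start; "moment": the same for the moment, N m; "gripper_width": finger opening in m.
Only numpy, scipy, OpenCV 4.12 (cv2) and the standard library are available. Lean on these libraries where they do the work, as an engineer would, in place of code of your own. Each camera call takes 0.05 s, during which the arm holds its last target.

### The job

Pack the pump repair kit: press every spare that is on the bench fully home, flush, into the cutout of its shape in the tub's insert, then find by trying the one of the three look-alike lids that fits this tub and press it down all round until it snaps fully home, leaving the lids that do not fit lying flat on the bench. Then book the kit out: pick up the hand scanner, hold it steady for at least a second and a half a few centimetres off the ticket on the sloping stand, aimed squarely at the middle of the barcode, and put it back upright in its cradle. Leave everything else on the bench where it is.

Things in the scene. Friction and masses are not known exactly. Their poses are not given: they have to be found in the camera images.
- insert: rigid black case insert of the repair-kit tub, fixed, 60 (x) x 134 (y) mm, 38 mm high. Origin at the centre of its underside, on the table; z up. Four shaped cutouts open in its flat top, in a row along y, 20 mm deep, 1.4 mm wider all round than the spares' feet. A spring-loaded ball at the -x end of each, 10 mm down, grips the spare: it takes 3 to 12 N to push past.
- item_bar: steel pump spare, standing upright on the table: plain bar foot, 44 (x) x 14 (y) mm, 20 mm high, lower edges bevelled 2.5 mm; on it a darker grip block 16 mm wide along its x, 14 mm along its y, 20 mm high (z 20 to 40). Origin at the underside, below the middle of the grip block; z up. 110 g. Three or four of the four spares are present.
- slot_bar (a point): floor of the cutout for item_bar, 18 mm above the insert's underside; axes those of the insert. Fully home, the spare's origin is here, its axes along the insert's, its foot flush with the insert's top. Merely dropped in, it stops on the spring ball, about 10 mm proud.
- item_tee: steel pump spare, standing upright on the table: T-shaped foot: bar 40 (x) x 12 (y) mm centred on the origin, with a stem 16 (x) mm wide on its -y side reaching to y = -16 mm, 20 mm high, lower edges bevelled 2.5 mm; on it a darker grip block 16 mm wide along its x, 12 mm along its y, 20 mm high (z 20 to 40). Origin at the underside, below the middle of the grip block; z up. 110 g. Three or four of the four spares are present.
- slot_tee (a point): floor of the cutout for item_tee, 18 mm above the insert's underside; axes those of the insert. Fully home, the spare's origin is here, its axes along the insert's, its foot flush with the insert's top. Merely dropped in, it stops on the spring ball, about 10 mm proud.
- item_cross: steel pump spare, standing upright on the table: cross-shaped foot: bar 40 (x) x 12 (y) mm crossed at its middle by a bar 12 (x) x 28 (y) mm, 20 mm high, lower edges bevelled 2.5 mm; on it a darker grip block 16 mm wide along its x, 12 mm along its y, 20 mm high (z 20 to 40). Origin at the underside, below the middle of the grip block; z up. 110 g. Three or four of the four spares are present.
- slot_cross (a point): floor of the cutout for item_cross, 18 mm above the insert's underside; axes those of the insert. Fully home, the spare's origin is here, its axes along the insert's, its foot flush with the insert's top. Merely dropped in, it stops on the spring ball, about 10 mm proud.
- item_ell: steel pump spare, standing upright on the table: L-shaped foot: bar 40 (x) x 12 (y) mm centred on the origin, with a leg 14 mm wide at its +x end (x = 6 to 20 mm) on its -y side reaching to y = -16 mm, 20 mm high, lower edges bevelled 2.5 mm; on it a darker grip block 16 mm wide along its x, 12 mm along its y, 20 mm high (z 20 to 40). Origin at the underside, below the middle of the grip block; z up. 110 g. Three or four of the four spares are present.
- slot_ell (a point): floor of the cutout for item_ell, 18 mm above the insert's underside; axes those of the insert. Fully home, the spare's origin is here, its axes along the insert's, its foot flush with the insert's top. Merely dropped in, it stops on the spring ball, about 10 mm proud.
- tub_1: heavy grey shell (3 kg) of the kit tub, standing round the insert, about the same origin and axes: one of three look-alikes, only one is present. Round-beaded rim 40 mm above the table, outside about 90 (x) x 154 (y) mm; the three differ by some mm and each takes only one of the lids. A spring ball in each long side, 7 mm below the rim, makes the snap: 10 to 20 N straight down.
- tub_2: heavy grey shell (3 kg) of the kit tub, standing round the insert, about the same origin and axes: one of three look-alikes, only one is present. Round-beaded rim 40 mm above the table, outside about 90 (x) x 154 (y) mm; the three differ by some mm and each takes only one of the lids. A spring ball in each long side, 7 mm below the rim, makes the snap: 10 to 20 N straight down.
- tub_3: heavy grey shell (3 kg) of the kit tub, standing round the insert, about the same origin and axes: one of three look-alikes, only one is present. Round-beaded rim 40 mm above the table, outside about 90 (x) x 154 (y) mm; the three differ by some mm and each takes only one of the lids. A spring ball in each long side, 7 mm below the rim, makes the snap: 10 to 20 N straight down.
- lid_a: grey deep lid, one of three look-alikes, about 99 (x) x 163 (y) x 40 mm, on top a grip bar 16 (x) x 60 (y) mm, 40 to 62 mm above the origin. Origin at the centre of its open underside; z up; same when turned by pi. 140 g. Home (1.5 mm play, axes along the tub's): origin 25 mm above the tub's. Laid on it stops some 10 mm high; a wrong lid stays 4 mm or more high or askew even if pressed.
- lid_b: grey deep lid, one of three look-alikes, about 99 (x) x 163 (y) x 40 mm, on top a grip bar 16 (x) x 60 (y) mm, 40 to 62 mm above the origin. Origin at the centre of its open underside; z up; same when turned by pi. 140 g. Home (1.5 mm play, axes along the tub's): origin 25 mm above the tub's. Laid on it stops some 10 mm high; a wrong lid stays 4 mm or more high or askew even if pressed.
- lid_c: grey deep lid, one of three look-alikes, about 99 (x) x 163 (y) x 40 mm, on top a grip bar 16 (x) x 60 (y) mm, 40 to 62 mm above the origin. Origin at the centre of its open underside; z up; same when turned by pi. 140 g. Home (1.5 mm play, axes along the tub's): origin 25 mm above the tub's. Laid on it stops some 10 mm high; a wrong lid stays 4 mm or more high or askew even if pressed.
- scanner: hand scanner, a stick standing nose down in its cradle: nose 36 (x) x 46 (y) mm, z 0 to 45 mm; handle 26 (x) x 34 (y) mm, z 45 to 150 mm. Origin at the centre of the window in its nose; z up out of the handle's end, so that it looks along its own -z. 160 g. It reads a label from 20 to 110 mm away, looked at squarely.
- cradle: fixed open-topped pocket for the scanner, 56 (x) x 66 (y) mm outside, 45 mm high, walls 6 mm (4 mm play round the scanner's nose on each side), floor 6 mm above the table. Origin at the centre of its underside.
- ticket_stand: fixed stand, 85 x 100 mm, about 45 mm high, that holds the kit's barcode ticket sloping towards the robot. Origin at the centre of its underside.
- label: the barcode ticket, 50 (x) x 74 (y) mm, on the stand. Origin at its middle on its face; z square out of the face, 0.4 rad (23 degrees) off vertical.
- label_mid (a point): middle of the barcode ticket's face; axes those of the ticket.
- flange: steel flange with a neck, 90 mm across, 45 mm high; leave alone. Origin at the centre of its underside.
- spacer: round steel spacer 44 mm across, 24 mm high; leave alone. Origin at the centre of its underside.
- grease_tin: grey tin 72 mm across, 90 mm high; leave alone. Origin at the centre of its underside.

How it is judged:
On the way, in this order (a step that is already met when the one before it is completed fails the run):
1. every spare present is pressed home in its cutout (horizontal distance between item_bar and slot_bar below 0.0035 m and z of item_bar in the frame of slot_bar between -0.003 and 0.003 m and angle between each of item_bar, item_tee, item_cross, item_ell's own z axis and vertical below 0.08 rad and horizontal distance between item_tee and slot_tee below 0.0035 m and z of item_tee in the frame of slot_tee between -0.003 and 0.003 m and horizontal distance between item_cross and slot_cross below 0.0035 m and z of item_cross in the frame of slot_cross between -0.003 and 0.003 m and horizontal distance between item_ell and slot_ell below 0.0035 m and z of item_ell in the frame of slot_ell between -0.003 and 0.003 m), for 0.2 s.
2. the fitting lid is snapped home on the packed tub (all of step 1 and ((z of lid_a in the frame of tub_1 below 0.028 m and horizontal distance between lid_a and tub_1 below 0.004 m and angle between the z axis of lid_a and the z axis of tub_1, either way round below 0.04 rad) or (z of lid_b in the frame of tub_1 below 0.028 m and horizontal distance between lid_b and tub_1 below 0.004 m and angle between the z axis of lid_b and the z axis of tub_1, either way round below 0.04 rad) or (z of lid_c in the frame of tub_1 below 0.028 m and horizontal distance between lid_c and tub_1 below 0.004 m and angle between the z axis of lid_c and the z axis of tub_1, either way round below 0.04 rad)) and ((z of lid_a in the frame of tub_2 below 0.028 m and horizontal distance between lid_a and tub_2 below 0.004 m and angle between the z axis of lid_a and the z axis of tub_2, either way round below 0.04 rad) or (z of lid_b in the frame of tub_2 below 0.028 m and horizontal distance between lid_b and tub_2 below 0.004 m and angle between the z axis of lid_b and the z axis of tub_2, either way round below 0.04 rad) or (z of lid_c in the frame of tub_2 below 0.028 m and horizontal distance between lid_c and tub_2 below 0.004 m and angle between the z axis of lid_c and the z axis of tub_2, either way round below 0.04 rad)) and ((z of lid_a in the frame of tub_3 below 0.028 m and horizontal distance between lid_a and tub_3 below 0.004 m and angle between the z axis of lid_a and the z axis of tub_3, either way round below 0.04 rad) or (z of lid_b in the frame of tub_3 below 0.028 m and horizontal distance between lid_b and tub_3 below 0.004 m and angle between the z axis of lid_b and the z axis of tub_3, either way round below 0.04 rad) or (z of lid_c in the frame of tub_3 below 0.028 m and horizontal distance between lid_c and tub_3 below 0.004 m and angle between the z axis of lid_c and the z axis of tub_3, either way round below 0.04 rad))), for 0.2 s.
3. the scanner is held steady, aimed at the ticket, for one second (x of label_mid in the frame of scanner between -0.015 and 0.015 m and y of label_mid in the frame of scanner between -0.015 and 0.015 m and z of label_mid in the frame of scanner between -0.11 and -0.02 m and angle between the z axis of scanner and the z axis of label, either way round below 0.25 rad and linear speed of scanner below 0.02 m/s and angular speed of scanner below 0.15 rad/s), for 1 s.
At the end, for the whole second after the job is handed in: Every spare present is within 3.5 mm of its place in its cutout, within 3 mm of full depth and upright; the fitting lid is home on the tub (within 3 mm of full depth, 4 mm of centre, level); the other lids lie flat on the table; the scanner stands in its cradle upright and at rest (all of step 2 and ((height (world z) of lid_a below 0.008 m and angle between lid_a's own z axis and vertical below 0.06 rad) or (horizontal distance between lid_a and insert below 0.02 m and height (world z) of lid_a below 0.028 m)) and ((height (world z) of lid_b below 0.008 m and angle between lid_b's own z axis and vertical below 0.06 rad) or (horizontal distance between lid_b and insert below 0.02 m and height (world z) of lid_b below 0.028 m)) and ((height (world z) of lid_c below 0.008 m and angle between lid_c's own z axis and vertical below 0.06 rad) or (horizontal distance between lid_c and insert below 0.02 m and height (world z) of lid_c below 0.028 m)) and horizontal distance between scanner and cradle below 0.015 m and height (world z) of scanner below 0.016 m and angle between scanner's own z axis and vertical below 0.15 rad and linear speed of scanner below 0.02 m/s); the robot touches nothing.
It fails at once if a bystander (flange) is pushed more than 4 cm or knocked over (distance of flange from where it was at the start of the episode above 0.04 m or angle between flange's own z axis and vertical above 0.5 rad).
It fails at once if a bystander (spacer) is pushed more than 4 cm or knocked over (distance of spacer from where it was at the start of the episode above 0.04 m or angle between spacer's own z axis and vertical above 0.5 rad).
It fails at once if a bystander (grease_tin) is pushed more than 4 cm or knocked over (distance of grease_tin from where it was at the start of the episode above 0.04 m or angle between grease_tin's own z axis and vertical above 0.5 rad).
Of tub_1, tub_2, tub_3 only 1 to 1 are there at a start; the rules pass over those that are not, and their reading is None.
Of item_bar, item_tee, item_cross, item_ell only 3 to 4 are there at a start; the rules pass over those that are not, and their reading is None.
At some moment in a run one of item_bar, item_tee, item_cross, item_ell may be knocked a few centimetres aside while the robot is not near it.
It also fails if it takes over 210 s, if anything falls off the work surface, if the arm or the gripper's body presses on something with over 40 N, if the wrist force passes 120 N, or if a joint passes its speed limit or range.

## Working session

There is one attempt and no reset: what is moved stays moved. The work goes in short steps, Python scripts to look and compute and a tool call to move; the robot and the scene stay as the last step left them, time stands still between calls to the robot, and variables do not carry over. Pictures are saved under pics/ and viewed, and the job is handed in when it is done.

Besides the shell and the picture viewer there is one more tool, called after "Emit:" as name(argument=value, ...) on one line, values as JSON. send_rows: Moves the arm, as the interface text tells. Its arguments: {"type":"object","properties":{"increments":{"type":"array","items":{"type":"number"}}},"required":["increments"]}

```bash
ls -la; mkdir -p pics; cat > h.py <<'E'
import numpy as np, cv2
from rig import r
def save(p,n,s=1.5):
    im=cv2.cvtColor(p['color'],cv2.COLOR_RGB2BGR); cv2.imwrite('pics/'+n+'.png',cv2.resize(im,None,fx=s,fy=s,interpolation=cv2.INTER_CUBIC))
def cloud(p):
    z=p['range_z'].astype(float); v,u=np.mgrid[:z.shape[0],:z.shape[1]]
    c=np.stack([(u-p['cx'])/p['fx']*z,(v-p['cy'])/p['fy']*z,z],-1)
    w=(c-np.array(p['t']))@np.array(p['R'])
    w[z<=0]=np.nan
    return w
def proj(p,X):
    c=np.array(p['R'])@np.array(X)+np.array(p['t']); return p['fx']*c[0]/c[2]+p['cx'],p['fy']*c[1]/c[2]+p['cy']
def st():
    s=r.state(); print({k:(np.round(v,4).tolist()) for k,v in s.items() if k not in('joint_vel','joint_torque')}); return s
E
python3 - <<'E'
from h import *
s=st()
for n in ['scene','side','wrist']:
    p=r.camera(n); save(p,n+'0'); print(n,p['shot'],p['fx'],p['cx'],p['cy'],np.round(p['R'],3).tolist(),np.round(p['t'],3).tolist(), 'campos',np.round(-np.array(p['R']).T@np.array(p['t']),3))
    np.save('pics/%s0.npy'%n,cloud(p))
E
```

```text
total 12
drwxr-xr-x  3 agent agent 4096 Dec  7 16:27 .
drwxr-xr-x 23 root  root  4096 Dec  7 16:27 ..
drwxr-xr-x  2 agent agent 4096 Dec  7 16:27 pics
{'time': 0.0, 'q': [1.1621, 0.0534, 1.6143, 0.0, 1.476, -0.119], 'eef_pos': [0.1783, 0.5984, 0.2471], 'tcp_rot': [-0.699, 0.7004, -0.1023, 0.1019], 'ft_force': [1.7546, 0.3595, -0.3179], 'moment': [0.0041, 0.0143, -0.0065], 'gripper_width': 0.0855}
scene 1 387.1541714498496 260.9800969472077 192.42277941085777 [[0.696, 0.718, 0.012], [0.42, -0.395, -0.817], [-0.582, 0.574, -0.577]] [-0.418, -0.189, 1.42] campos [ 1.197 -0.589  0.669]
side 2 371.48336341425534 255.11085322361666 187.89535069662685 [[-0.996, -0.092, -0.001], [-0.066, 0.719, -0.692], [0.064, -0.689, -0.722]] [0.569, 0.064, 0.998] campos [0.506 0.694 0.766]
wrist 3 280.9441813108898 251.9862261842564 192.3046281866159 [[0.285, 0.959, -0.003], [0.926, -0.274, 0.259], [0.248, -0.077, -0.966]] [-0.624, -0.033, 0.379] campos [0.115 0.619 0.373]
```

View pics/scene0.png

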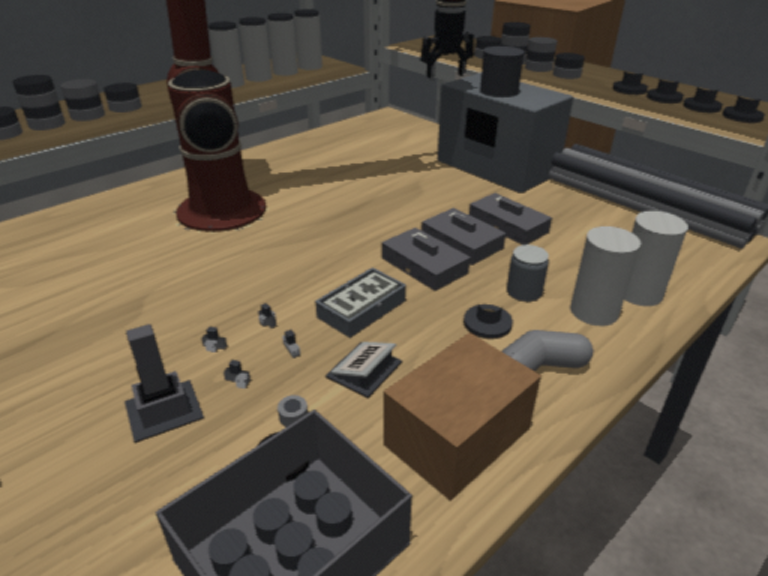

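View pics/side0.png

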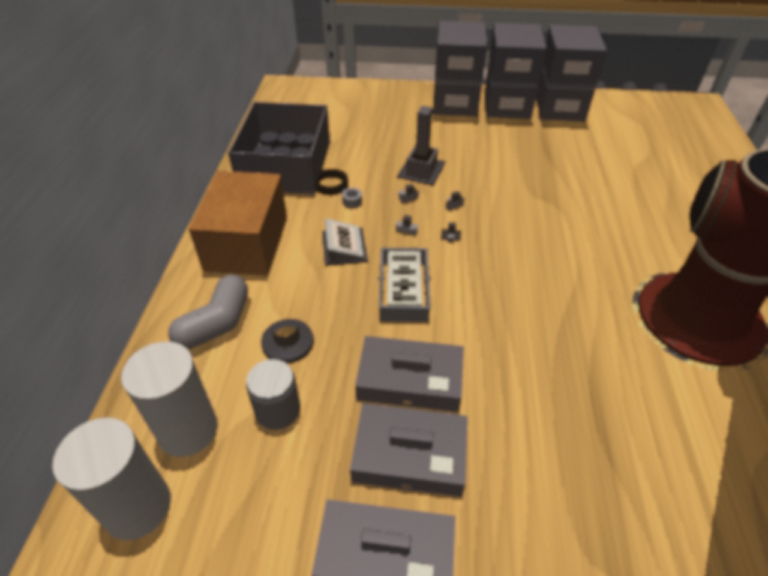

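View pics/wrist0.png

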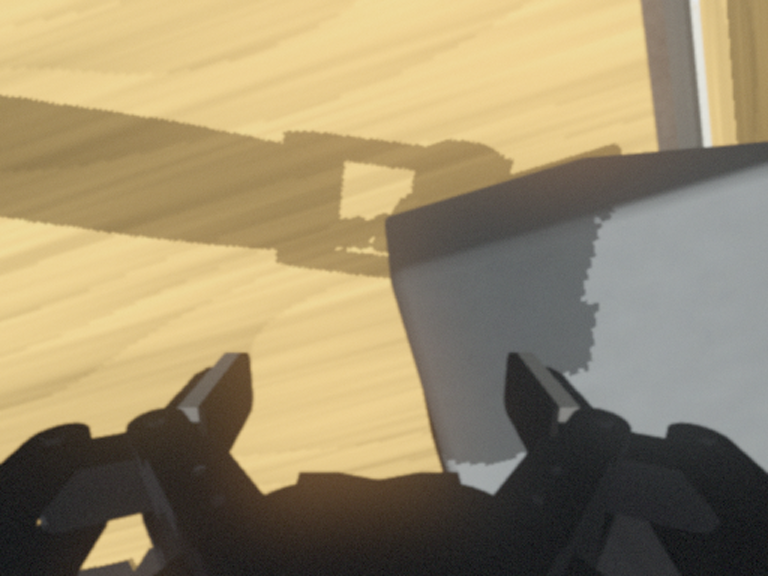

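The pictures show four spares (side px (408,193), (455,200), (406,225), (452,233)). The tub is at (404,285), with three lids below it at (411,372), (411,447) and (386,540). The scanner in its cradle is at (423,150) and the ticket stand at (345,240). Next, coarse positions from the networks and depth.

```bash
cat > loc.py <<'E'
from h import *
for n in ['side','scene']:
    p=r.camera(n); W=cloud(p)
    for t in ['insert','item_bar','item_tee','item_cross','item_ell','tub_1','lid_a','scanner','cradle','ticket_stand','label','flange','spacer','grease_tin']:
        for d in r.cut_out(p,t):
            if d['conf']<0.3: continue
            m=d['mask']; w=W[m]; w=w[~np.isnan(w[:,0])]
            if len(w)==0: continue
            lo,hi=np.percentile(w,3,0),np.percentile(w,97,0)
            print(n,t,round(d['conf'],2),np.round(d['extent']).astype(int).tolist(),m.sum(),'med',np.round(np.median(w,0),3),'lo',np.round(lo,3),'hi',np.round(hi,3))
E
python3 loc.py
```

```text
side insert 0.59 [272, 184, 18, 36] 803 med [ 0.533 -0.014  0.039] lo [ 0.504 -0.081  0.02 ] hi [0.562 0.047 0.042]
side item_bar 0.55 [272, 185, 25, 32] 836 med [ 0.532 -0.015  0.039] lo [ 0.502 -0.081  0.004] hi [0.563 0.047 0.042]
side item_tee 0.63 [302, 133, 15, 9] 122 med [ 0.44  -0.272  0.02 ] lo [ 0.421 -0.325  0.001] hi [ 0.456 -0.261  0.043]
side item_ell 0.47 [273, 128, 12, 17] 114 med [ 0.539 -0.288  0.021] lo [ 0.521 -0.302  0.006] hi [ 0.559 -0.28   0.042]
side tub_1 0.65 [273, 189, 36, 49] 659 med [0.531 0.054 0.031] lo [ 0.487 -0.094  0.002] hi [0.58  0.061 0.043]
side lid_a 0.91 [271, 252, 71, 50] 3013 med [0.509 0.195 0.041] lo [0.434 0.133 0.008] hi [0.587 0.23  0.063]
side lid_a 0.84 [257, 358, 96, 52] 4178 med [0.53  0.451 0.041] lo [0.447 0.407 0.039] hi [0.605 0.487 0.063]
side lid_a 0.77 [271, 302, 78, 61] 3996 med [0.501 0.322 0.041] lo [0.429 0.262 0.008] hi [0.576 0.364 0.063]
side scanner 0.95 [280, 88, 16, 40] 369 med [ 0.517 -0.393  0.104] lo [ 0.499 -0.418  0.046] hi [ 0.533 -0.385  0.159]
side cradle 0.81 [281, 113, 32, 22] 475 med [ 0.516 -0.38   0.01
[... 2542 characters left out ...]
scene label 0.65 [242, 241, 30, 17] 279 med [ 0.659 -0.126  0.031] lo [ 0.635 -0.158  0.021] hi [ 0.682 -0.09   0.04 ]
scene flange 0.97 [325, 217, 32, 22] 603 med [0.735 0.108 0.016] lo [0.688 0.081 0.004] hi [0.766 0.159 0.043]
scene flange 0.36 [143, 228, 16, 15] 194 med [ 0.445 -0.275  0.022] lo [ 0.424 -0.287  0.006] hi [ 0.456 -0.26   0.043]
scene spacer 0.8 [194, 276, 19, 23] 325 med [ 0.666 -0.274  0.026] lo [ 0.639 -0.291  0.003] hi [ 0.683 -0.251  0.028]
scene spacer 0.42 [242, 198, 51, 30] 739 med [ 0.529 -0.018  0.039] lo [ 0.5   -0.079  0.023] hi [0.566 0.047 0.043]
scene grease_tin 0.79 [350, 184, 32, 42] 939 med [0.721 0.234 0.062] lo [0.675 0.22  0.003] hi [0.746 0.346 0.094]
```

```bash
cat >> h.py <<'E'
from scipy.spatial.transform import Rotation as Rn
def Rt(s=None):
    s=s or r.state(); q=s['tcp_rot']; return Rn.from_quat([q[1],q[2],q[3],q[0]]).as_matrix()
def yaw(s=None):
    "angle of the tool x axis in world xy, deg"
    R=Rt(s); return np.degrees(np.arctan2(R[1,0],R[0,0]))
def plan(target,ty=None):
    "world target (TCP) and desired tool-x yaw deg (mod 180) -> tool increments in units"
    s=r.state(); R=Rt(s); d=np.array(target)-np.array(s['eef_pos'])
    print('d world mm',np.round(d*1e3,1),'now',np.round(s['eef_pos'],4),'yaw',round(yaw(s),2),'F',np.round(s['ft_force'],1),'w',round(s['gripper_width']*1e3,1),'t',round(s['time'],2))
    u=R.T@d/0.03; print('units now-axes',np.round(u,3))
    if ty is not None:
        a=(ty-yaw(s)+90)%180-90; print('turn: world yaw chg',round(a,2),'-> about tool y', round(-a,2))
        Rz=Rn.from_euler('z',a,degrees=True).as_matrix()
        print('units after turn',np.round((Rz@R).T@d/0.03,3),'last joint',round(s['q'][5],3))
E
python3 - <<'E'
from h import *
print(np.round(Rt(),3)); plan([0.45,-0.18,0.25],0)
W=np.load('pics/wrist0.npy'); print(np.nanmin(W[...,0]),np.nanmax(W[...,2]))
z=W[...,2]; m=z>0.15
print(np.nanpercentile(W[m],[2,50,98],axis=0) if m.any() else None)
S=np.load('pics/scene0.npy')
for z0 in (0.1,0.2,0.3):
    m=(S[...,2]>z0)&(np.abs(S[...,0])<.9)&(np.abs(S[...,1])<.9); print(z0,np.round(np.nanpercentile(S[m],[1,50,99],axis=0),2).tolist())
m=(S[...,2]>0.05)&(S[...,0]>.25)&(S[...,0]<.8)&(S[...,1]<.62)&(S[...,1]>-.6); w=S[m]
H,xe,ye=np.histogram2d(w[:,0],w[:,1],bins=[np.arange(.25,.85,.05),np.arange(-.6,.65,.05)])
zm=np.zeros_like(H)
i=np.digitize(w[:,0],xe)-1;j=np.digitize(w[:,1],ye)-1;np.maximum.at(zm,(i,j),w[:,2]);print((zm*1000).astype(int))
E
```

```text
[[ 0.958  0.     0.286]
 [-0.286  0.     0.958]
 [ 0.    -1.     0.   ]]
d world mm [ 271.4 -778.9    1.7] now [0.1786 0.5989 0.2483] yaw -16.6 F [ 0.4  0.  -0.4] w 85.0 t 1.65
units now-axes [ 16.089  -0.056 -22.297]
turn: world yaw chg 16.6 -> about tool y -16.6
units after turn [  9.047  -0.057 -25.964] last joint -0.119
-0.0947484491215101 0.33312103821350053
[[0.14878362 0.53767269 0.17926924]
 [0.16966519 0.64173157 0.26773212]
 [0.24984944 0.74383191 0.33048679]]
0.1 [[-0.77, -0.49, 0.1], [0.26, 0.1, 0.16], [0.9, 0.84, 0.43]]
0.2 [[-0.76, -0.08, 0.2], [0.08, 0.56, 0.28], [0.45, 0.85, 0.44]]
0.3 [[-0.18, -0.06, 0.3], [0.04, 0.09, 0.34], [0.35, 0.69, 0.44]]Traceback (most recent call last):
  File "<stdin>", line 12, in <module>
IndexError: index 24 is out of bounds for axis 1 with size 24
```

Emit:
send_rows(increments=[85, 0.9, 0, -1, -4, 85, 0.9, 0, -1, -4, 85, 0.9, 0, -1, -4, 85, 0.9, 0, -1, -4, 85, 0.9, 0, -1, 0, 85, 0.9, 0, -1, 0, 85, 0.9, 0, -1, 0, 85, 0.9, 0, -1, 0])

```text
time: 2.32
eef_pos: [0.3732, 0.3385, 0.2468]
tcp_rot: [0.708, -0.706, -0.007, 0.007]
ft_force: [0.2, -0.3, -0.2]
gripper_width: 0.0851
```

```bash
python3 - <<'E'
from h import *
plan([0.45,0.31,0.25],0)
E
```

```text
d world mm [ 76.8 -28.5   3.2] now [0.3732 0.3385 0.2468] yaw 1.11 F [ 0.2 -0.3 -0.2] w 85.1 t 2.32
units now-axes [ 2.541 -0.109 -0.998]
turn: world yaw chg -1.11 -> about tool y 1.11
units after turn [ 2.559 -0.109 -0.949] last joint -1.002
```

Emit:
send_rows(increments=[85, 0.9, 0, -0.3, 1, 85, 0.9, 0, -0.3, 0, 85, 0.7, 0, -0.3, 0, 85, 0, 0, 0, 0])

```text
time: 2.65
eef_pos: [0.4557, 0.3037, 0.248]
tcp_rot: [0.708, -0.707, 0.002, -0.005]
ft_force: [0.1, 0.3, 0.4]
gripper_width: 0.0848
```

```bash
python3 - <<'E'
from h import *
p=r.camera('wrist'); save(p,'w1'); W=cloud(p); np.save('pics/w1.npy',W)
print(np.round(np.array(p['R']),3).tolist(),np.round(-np.array(p['R']).T@np.array(p['t']),3)); plan([0.45,0.31,0.25],0)
for d in r.cut_out(p,'lid_a'):
    if d['conf']>.3:
        w=W[d['mask']]; print(d['conf'],d['extent'])
        top=w[np.abs(w[:,2]-.041)<.004]; bar=w[w[:,2]>.056]
        for q in (top,bar):
            if len(q)>20: (c,sz,a)=cv2.minAreaRect((q[:,:2]*1000).astype(np.float32)); print(np.round(c,1),np.round(sz,1),round(a,1), np.round(np.median(q[:,2]),4))
E
```

```text
[[0.008, 1.0, 0.0], [0.965, -0.008, 0.263], [0.263, -0.002, -0.965]] [0.389 0.305 0.373]
d world mm [-4.4  5.6  2. ] now [0.4544 0.3044 0.248 ] yaw -0.46 F [-0.6 -0.1  0.9] w 84.7 t 2.7
units now-axes [-0.147 -0.068  0.185]
turn: world yaw chg 0.46 -> about tool y -0.46
units after turn [-0.145 -0.068  0.186] last joint -1.109
0.9 [261.6, 203.0, 93.0, 130.7]
[501.6 311.4] [104.2 157.6] 87.6 0.0398
[501.3 311. ] [16.  59.6] 87.6 0.0616
0.8 [366.2, 218.7, 94.9, 130.4]
[524.6 452.2] [ 94.  169.7] 87.8 0.0396
[487.1 411.6] [153.3  47.6] 51.7 0.0613
```

View pics/w1.png

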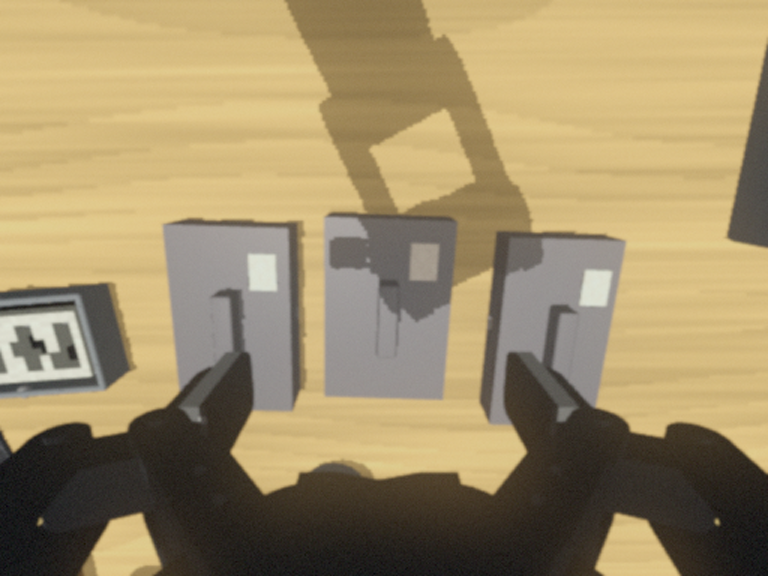

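The three lids sit at px (235,315), (390,305) and (555,320), and all have their long side along world x. Now over to the spares.

Emit:
send_rows(increments=[85, -0.1, 0, -1, -0.5, 85, -0.1, 0, -1, 0, 85, -0.1, 0, -1, 0, 85, -0.1, 0, -1, 0, 85, -0.1, 0, -1, 0, 85, -0.1, 0, -1, 0, 85, -0.1, 0, -1, 0, 85, -0.1, 0, -1, 0])

```text
time: 3.42
eef_pos: [0.4226, 0.0681, 0.2457]
tcp_rot: [0.709, -0.705, -0.01, 0.01]
ft_force: [0.8, -0.9, 0.2]
gripper_width: 0.0853
```

Emit:
send_rows(increments=[85, -0.1, 0, -1, 0, 85, -0.1, 0, -1, 0, 85, -0.1, 0, -1, 0, 85, -0.1, 0, -1, 0, 85, -0.1, 0.4, -1, 0, 85, -0.1, 0.4, -1, 0, 85, -0.1, 0.4, -1, 0, 85, -0.1, 0.4, -1, 0])

```text
time: 4.08
eef_pos: [0.4036, -0.1735, 0.1989]
tcp_rot: [0.709, -0.705, -0.021, 0.011]
ft_force: [0.4, 0.4, 0.2]
gripper_width: 0.0853
```

```bash
python3 - <<'E'
from h import *
plan([0.40,-0.2,0.2],0)
E
```

```text
d world mm [ -3.6 -26.5   1.1] now [ 0.4036 -0.1735  0.1989] yaw 2.56 F [0.4 0.4 0.2] w 85.3 t 4.08
units now-axes [-0.158 -0.042 -0.876]
turn: world yaw chg -2.56 -> about tool y 2.56
units after turn [-0.119 -0.042 -0.882] last joint -2.2
```

Emit:
send_rows(increments=[85, -0.1, 0, -0.9, 2.5, 85, 0, 0, 0, 0, 85, 0, 0, 0, 0])

```text
time: 4.33
eef_pos: [0.3993, -0.2016, 0.195]
tcp_rot: [0.71, -0.704, -0.002, -0.004]
ft_force: [-0.3, 0.7, 0.6]
gripper_width: 0.0851
```

```bash
python3 - <<'E'
from h import *
p=r.camera('wrist'); save(p,'w2'); W=cloud(p); np.save('pics/w2.npy',W); np.save('pics/w2c.npy',p['color'])
plan([0.4,-0.2,0.2],0)
for t in ['item_bar','item_tee','item_cross','item_ell']:
  for d in r.cut_out(p,t):
    if d['conf']>.25:
        w=W[d['mask']]; print(t,d['conf'],np.round(d['extent']),np.round(np.nanmedian(w,0),3))
E
```

```text
d world mm [0.5 1.5 4.7] now [ 0.3995 -0.2015  0.1953] yaw -0.11 F [-0.6 -0.6 -0.1] w 84.9 t 4.38
units now-axes [ 0.017 -0.155  0.05 ]
turn: world yaw chg 0.11 -> about tool y -0.11
units after turn [ 0.017 -0.155  0.05 ] last joint -2.211
item_bar 0.92 [269. 284.  20.  41.] [ 0.53  -0.182  0.021]
item_tee 0.62 [188. 210.  29.  32.] [ 0.436 -0.272  0.02 ]
item_ell 0.96 [181. 287.  31.  39.] [ 0.534 -0.288  0.02 ]
```

View pics/w2.png

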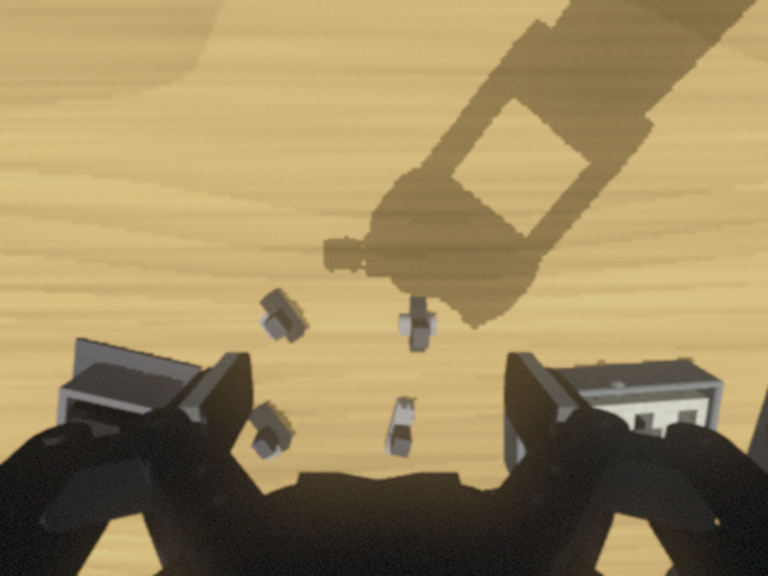

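The spares are at px (285,315), (418,322), (270,432) and (400,425). Image "down" is world +x, so I'll shift +x to bring them up to the centre.

Emit:
send_rows(increments=[85, 1, 0.1, -0.4, 0, 85, 1, 0.1, -0.4, 0, 85, 0.7, 0.1, -0.3, 0, 85, 0, 0, 0, 0, 85, 0, 0, 0, 0])

```text
time: 5.0
eef_pos: [0.4853, -0.2293, 0.1888]
tcp_rot: [0.709, -0.705, -0.008, -0.002]
ft_force: [0.4, -0.2, -0.4]
gripper_width: 0.0849
```

```bash
cat > fit.py <<'E'
from h import *
from scipy.optimize import minimize
from matplotlib.path import Path as _P
E
cat > fit.py <<'E'
from h import *
from scipy.optimize import minimize
SH={'bar':[(-22,-7,22,7)],'tee':[(-20,-6,20,6),(-8,-16,8,-6)],'cross':[(-20,-6,20,6),(-6,-14,6,14)],'ell':[(-20,-6,20,6),(6,-16,20,-6)]}
BL={'bar':(-8,-7,8,7),'tee':(-8,-6,8,6),'cross':(-8,-6,8,6),'ell':(-8,-6,8,6)}
def sdf(rects,P):
    d=np.full(len(P),1e3)
    for (a,b,c,e) in rects:
        dx=np.maximum(a-P[:,0],P[:,0]-c); dy=np.maximum(b-P[:,1],P[:,1]-e)
        o=np.hypot(np.maximum(dx,0),np.maximum(dy,0))+np.minimum(np.maximum(dx,dy),0); d=np.minimum(d,o)
    return d
def score(name,T,F,B):
    c,s=np.cos(T[2]),np.sin(T[2]); M=np.array([[c,s],[-s,c]])
    f=(F-T[:2])@M.T; b=(B-T[:2])@M.T
    # points outside the shape cost; small area fits compensated by requiring coverage
    df=sdf(SH[name],f); db=sdf([BL[name]],b); 
    c1=np.mean(np.clip(df,0,6)**2) if len(f) else 0
    c2=np.mean(np.clip(db,0,6)**2)
    # coverage: sample grid of the foot (not under the block) should have a point near
    return c1+c2, f
from scipy.spatial import cKDTree
def cover(name,T,F):
    g=np.stack(np.meshgrid(np.arange(-23,24,2.),np.arange(-23,24,2.)),-1).reshape(-1,2)
    g=g[(sdf(SH[name],g)<-1.2)&(sdf([BL[name]],g)>1.2)]
    c,s=np.cos(T[2]),np.sin(T[2]); M=np.array([[c,s],[-s,c]])
    d,_=cKDTree(F).query(g@M+T[:2]); return np.mean(np.clip(d-1,0,6)**2)
def fit(W,center,name=None,rad=0.032,verbose=True):
    w=W.reshape(-1,3); w=w[~np.isnan(w[:,0])]; w=w[np.hypot(w[:,0]-center[0],w[:,1]-center[1])<rad]
    F=w[(w[:,2]>.015)&(w[:,2]<.0245)][:,:2]*1e3; B=w[(w[:,2]>.035)&(w[:,2]<.045)][:,:2]*1e3
    A=w[w[:,2]>.008][:,:2]*1e3
    out=[]
    c0=B.mean(0)
    for n in ([name] if name else SH):
        best=None
        for th in np.radians(np.arange(0,360,15)):
            f=lambda T: score(n,T,F,B)[0]+cover(n,T,F)
            res=minimize(f,[c0[0],c0[1],th],method='Nelder-Mead',options=dict(initial_simplex=[[c0[0],c0[1],th],[c0[0]+3,c0[1],th],[c0[0],c0[1]+3,th],[c0[0],c0[1],th+.15]],maxiter=60))
            if best is None or res.fun<best.fun: best=res
        best=minimize(f,best.x,method='Nelder-Mead')
        out.append((best.fun,n,np.round(best.x[:2],1),round(np.degrees(best.x[2])%360,1)))
    out.sort(key=lambda o:o[0])
    if verbose: print('nF',len(F),'nB',len(B),[(round(o[0],2),)+o[1:] for o in out])
    return out[0]
E
python3 - <<'E'
from fit import *
p=r.camera('wrist'); save(p,'w3'); W=cloud(p); np.save('pics/w3.npy',W)
plan([0.48,-0.23,0.2],0)
for c in [(.436,-.272),(.534,-.288),(.53,-.182),(.44,-.17)]:
    fit(W,c)
E
```

```text
d world mm [-5.1 -0.8 11.2] now [ 0.4851 -0.2292  0.1888] yaw 0.49 F [0.2 0.8 0.5] w 84.9 t 5.05
units now-axes [-0.164 -0.375 -0.023]
turn: world yaw chg -0.49 -> about tool y 0.49
units after turn [-0.164 -0.375 -0.025] last joint -2.168
nF 395 nB 224 [(np.float64(0.0), 'tee', array([ 438.7, -273.3]), np.float64(32.5)), (np.float64(1.03), 'cross', array([ 439.8, -274.2]), np.float64(32.2)), (np.float64(4.0), 'bar', array([ 440.5, -275.5]), np.float64(32.9)), (np.float64(4.05), 'ell', array([ 435.8, -274.2]), np.float64(19.2))]
nF 327 nB 183 [(np.float64(0.42), 'ell', array([ 539.1, -289.3]), np.float64(33.6)), (np.float64(2.12), 'bar', array([ 539.6, -290.2]), np.float64(20.9)), (np.float64(5.23), 'tee', array([ 541. , -291.2]), np.float64(194.5)), (np.float64(7.69), 'cross', array([ 541.3, -290.3]), np.float64(210.1))]
nF 301 nB 210 [(np.float64(0.74), 'bar', array([ 538.4, -183.7]), np.float64(343.2)), (np.float64(2.45), 'ell', array([ 537.8, -185. ]), np.float64(173.8)), (np.float64(4.61), 'tee', array([ 538.5, -181.8]), np.float64(345.4)), (np.float64(8.27), 'cross', array([ 538.1, -182.7]), np.float64(166.9))]
nF 433 nB 215 [(np.float64(0.04), 'cross', array([ 446.1, -169.3]), np.float64(0.1)), (np.float64(2.56), 'tee', array([ 446.7, -167.8]), np.float64(0.3)), (np.float64(4.54), 'ell', array([ 448.4, -172.9]), np.float64(184.6)), (np.float64(4.69), 'bar', array([ 446. , -172.4]), np.float64(359.4))]
```

View pics/w3.png

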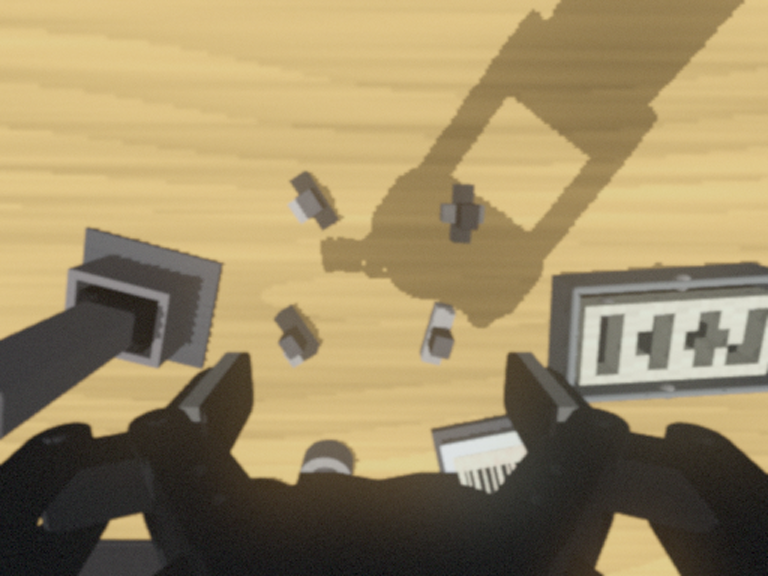

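All four spares fit their shapes clearly, and their yaws are known. Now the insert close up.

Emit:
send_rows(increments=[85, 0.2, 0.1, 1, 0, 85, 0.2, 0.1, 1, 0, 85, 0.3, 0, 1, 0, 85, 0.3, 0, 1, 0, 85, 0.3, 0, 1, 0, 85, 0.3, 0, 1, 0, 85, 0.3, 0, 1, 0, 85, 0, 0, 0, 0])

```text
time: 5.72
eef_pos: [0.536, -0.0079, 0.1876]
tcp_rot: [0.708, -0.706, -0.009, -0.004]
ft_force: [-0.6, 0.0, -0.6]
gripper_width: 0.0846
```

```bash
python3 - <<'E'
from fit import *
p=r.camera('wrist'); save(p,'w4'); W=cloud(p); np.save('pics/w4.npy',W); np.save('pics/w4c.npy',p['color'])
plan([0.545,-0.02,0.19],0)
w=W.reshape(-1,3); w=w[~np.isnan(w[:,0])]
w=w[(abs(w[:,0]-.533)<.06)&(abs(w[:,1]+.017)<.1)]
print(np.histogram(w[:,2],bins=np.arange(-.004,.052,.004)))
d=r.cut_out(p,'insert'); print([(x['conf'],np.round(x['extent'])) for x in d][:2])
E
```

```text
d world mm [  9.4 -10.4   2.4] now [ 0.5356 -0.0096  0.1876] yaw 0.31 F [ 0.1 -0.7 -0. ] w 84.7 t 5.77
units now-axes [ 0.314 -0.076 -0.347]
turn: world yaw chg -0.31 -> about tool y 0.31
units after turn [ 0.316 -0.076 -0.345] last joint -1.736
(array([3305, 2343,  103,  214,  317, 2509,  521,  562,  629,  523, 7052,
        466,    0]), array([-0.004,  0.   ,  0.004,  0.008,  0.012,  0.016,  0.02 ,  0.024,
        0.028,  0.032,  0.036,  0.04 ,  0.044,  0.048]))
[(0.75, array([241., 176., 133.,  69.]))]
```

View pics/w4.png

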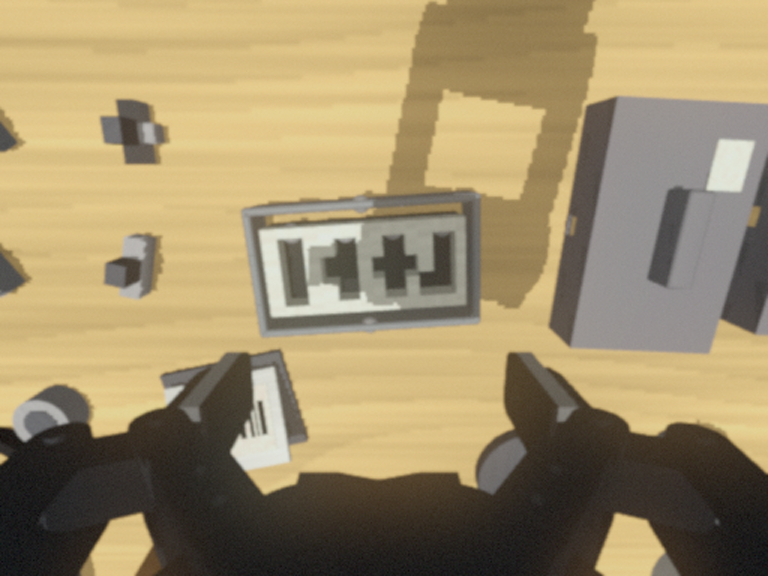

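```bash
cat > slots.py <<'E'
from fit import *
def slotfit(p,W,zt=0.038,box=((.50,.566),(-.085,.052)),guess=None):
    R=np.array(p['R']); c=-R.T@np.array(p['t']); 
    d=W-c; k=(zt-c[2])/d[...,2]; X=c+d*k[...,None]
    m=~np.isnan(X[...,0])&(X[...,0]>box[0][0])&(X[...,0]<box[0][1])&(X[...,1]>box[1][0])&(X[...,1]<box[1][1])
    P=X[m][:,:2]*1e3; z=W[m][:,2]; low=z<0.0345
    res={}
    for n,g in guess.items():
        s=np.hypot(*(P-g[:2]).T)<27; Q=P[s]; L=low[s]
        # the neighbours' points: keep only those within their own band along y
        band=np.abs(Q[:,1]-g[1])<(16 if n!='bar' else 12); Q=Q[band]; L=L[band]
        ex=[(a-1.4,b-1.4,e+1.4,f+1.4) for a,b,e,f in SH[n]]
        def cost(T):
            cc,ss=np.cos(T[2]),np.sin(T[2]); q=(Q-T[:2])@np.array([[cc,ss],[-ss,cc]]).T
            dd=sdf(ex,q); return np.mean(np.where(L,np.clip(dd,0,4),np.clip(-dd,0,4)))
        b=None
        for a0 in (-.05,0,.05):
            o=minimize(cost,[g[0],g[1],a0],method='Nelder-Mead',options=dict(initial_simplex=[[g[0],g[1],a0],[g[0]+4,g[1],a0],[g[0],g[1]+4,a0],[g[0],g[1],a0+.1]]))
            if b is None or o.fun<b.fun:b=o
        res[n]=b.x; print(n,np.round(b.x[:2],2),round(np.degrees(b.x[2]),2),'cost',round(b.fun,3),L.sum(),len(L))
    return res
if __name__=='__main__':
    p=r.camera('wrist'); W=cloud(p)
    res=slotfit(p,W,guess={'bar':(530,-62),'tee':(532,-28),'cross':(533,-2),'ell':(533,28)})
    x=np.array([v[:2] for v in res.values()]); print(np.diff(x,axis=0))
    # insert outline
E
python3 slots.py
```

```text
bar [535.74 -63.49] 4.09 cost 0.111 712 1219
tee [532.62 -27.91] 4.15 cost 0.005 738 1587
cross [530.48   3.81] 3.79 cost 0.005 741 1552
ell [527.7   36.08] 2.46 cost 0.235 810 1566
[[-3.11746529 35.58102188]
 [-2.13676761 31.71727994]
 [-2.78192797 32.27067653]]
```

```bash
python3 - <<'E'
from slots import *
p=r.camera('wrist'); W=cloud(p)
g={'bar':(535.5,-60.5),'tee':(532.6,-27.9),'cross':(530.5,3.8),'ell':(528,36.5)}
for _ in range(2):
    res=slotfit(p,W,guess=g); g={k:v[:2] for k,v in res.items()}
x=np.array([v[:2] for v in res.values()]); print(np.diff(x,axis=0), x.mean(0))
# rim points
w=W.reshape(-1,3); w=w[~np.isnan(w[:,0])]; w=w[(abs(w[:,0]-.533)<.065)&(abs(w[:,1]+.014)<.1)&(w[:,2]>.0385-.003)]
print(cv2.minAreaRect((w[:,:2]*1e3).astype(np.float32)), np.percentile(w[:,2],[5,50,95,99.5]))
E
```

```text
bar [535.34 -63.68] 4.63 cost 0.006 707 1206
tee [532.56 -27.94] 4.11 cost 0.005 735 1588
cross [530.33   3.72] 3.87 cost 0.007 804 1584
ell [528.07  36.15] 3.26 cost 0.123 774 1571
bar [535.32 -63.56] 3.9 cost 0.008 707 1203
tee [532.56 -27.94] 4.11 cost 0.005 735 1589
cross [530.35   3.72] 3.87 cost 0.007 804 1597
ell [528.03  36.36] 4.01 cost 0.121 773 1587
[[-2.76032025 35.62098957]
 [-2.20898375 31.65575552]
 [-2.31786666 32.64390723]] [531.56250301 -12.85220238]
((532.058349609375, -14.777557373046875), (93.04693603515625, 156.2582244873047), 3.968135118484497) [0.03772819 0.24498712 0.2690038  0.27213837]
```

```bash
cat >> h.py <<'E'
def rows(target,ty=None,g=85,n=None,settle=0,full=False):
    "suggest rows; ty = desired tool-x yaw deg, full: take exact (not mod 180)"
    s=r.state(); d=np.array(target)-np.array(s['eef_pos']); y0=yaw(s)
    a=0 if ty is None else ((ty-y0+180)%360-180 if full else (ty-y0+90)%180-90)
    k=max(int(np.ceil(np.abs(d).max()/0.0285)),int(np.ceil(np.linalg.norm(d)/0.0395)),int(np.ceil(abs(a)/7)),1)
    n=max(n or 0,k); out=[]
    for i in range(n):
        yy=np.radians(y0+a*(i+.0)/n); c,sn=np.cos(yy),np.sin(yy)
        dx=c*d[0]+sn*d[1]; dz=-sn*d[0]+c*d[1]
        out.append([g,round(dx/n/.03,2),round(-d[2]/n/.03,2),round(dz/n/.03,2),round(-a/n,1)])
    out+= [[g,0,0,0,0]]*settle
    print('now',np.round(s['eef_pos'],4),'yaw',round(y0,2),'q6',round(s['q'][5],2),'d mm',np.round(d*1e3,1),'turn',round(-a,1),'F',np.round(s['ft_force'],1),'w',round(s['gripper_width']*1e3,1),'t',round(s['time'],2))
    for j in range(0,len(out),8): print('[',', '.join(str(float(v)).rstrip('0').rstrip('.') if v else '0' for o in out[j:j+8] for v in o),']')
E
python3 - <<'E'
from h import *
rows([0.439,-0.273,0.15],-57.5,settle=2)
E
```

```text
now [ 0.5356 -0.0128  0.1871] yaw 0.04 q6 -1.74 d mm [ -96.6 -260.2  -37.1] turn 57.5 F [0.9 0.2 0.2] w 85.1 t 5.92
[ 85, -0.32, 0.12, -0.87, 5.8, 85, -0.23, 0.12, -0.89, 5.8, 85, -0.14, 0.12, -0.91, 5.8, 85, -0.05, 0.12, -0.92, 5.8, 85, 0.04, 0.12, -0.92, 5.8, 85, 0.13, 0.12, -0.92, 5.8, 85, 0.23, 0.12, -0.9, 5.8, 85, 0.31, 0.12, -0.87, 5.8 ]
[ 85, 0.4, 0.12, -0.83, 5.8, 85, 0.48, 0.12, -0.79, 5.8, 85, 0, 0, 0, 0, 85, 0, 0, 0, 0 ]
```

Emit:
send_rows(increments=[60, -0.32, 0.12, -0.87, 5.8, 60, -0.23, 0.12, -0.89, 5.8, 60, -0.14, 0.12, -0.91, 5.8, 60, -0.05, 0.12, -0.92, 5.8, 60, 0.04, 0.12, -0.92, 5.8, 60, 0.13, 0.12, -0.92, 5.8, 60, 0.23, 0.12, -0.9, 5.8, 60, 0.31, 0.12, -0.87, 5.8])

```text
time: 6.58
eef_pos: [0.4477, -0.2326, 0.1579]
tcp_rot: [0.646, -0.641, 0.285, -0.3]
ft_force: [0.8, -0.3, -1.1]
gripper_width: 0.06
```

Emit:
send_rows(increments=[50, 0.4, 0.12, -0.83, 5.8, 50, 0.48, 0.12, -0.79, 5.8, 50, 0, 0, 0, 0, 50, 0, 0, 0, 0])

```text
time: 6.92
eef_pos: [0.4173, -0.2939, 0.1496]
tcp_rot: [0.608, -0.603, 0.358, -0.372]
ft_force: [-0.1, 1.8, 0.8]
gripper_width: 0.0497
```

```bash
cat > look.py <<'E'
from fit import *
import sys
def look(tag,name,c):
    p=r.camera('wrist'); save(p,tag); W=cloud(p); np.save('pics/%s.npy'%tag,W)
    o=fit(W,c,name); return o
E
python3 - <<'E'
from look import *
o=look('w5','tee',(.4387,-.2733))
rows([o[2][0]/1e3,o[2][1]/1e3,0.08],o[3]-90,settle=1)
E
```

```text
nF 448 nB 271 [(np.float64(0.28), 'tee', array([ 438.3, -273.7]), np.float64(32.1))]
now [ 0.4175 -0.2938  0.1496] yaw -62.12 q6 -1.25 d mm [ 20.8  20.1 -69.6] turn -4.2 F [-1.  -0.5 -0.2] w 50.1 t 6.97
[ 85, -0.09, 0.77, 0.31, -1.4, 85, -0.08, 0.77, 0.31, -1.4, 85, -0.07, 0.77, 0.31, -1.4, 85, 0, 0, 0, 0 ]
```

View pics/w5.png

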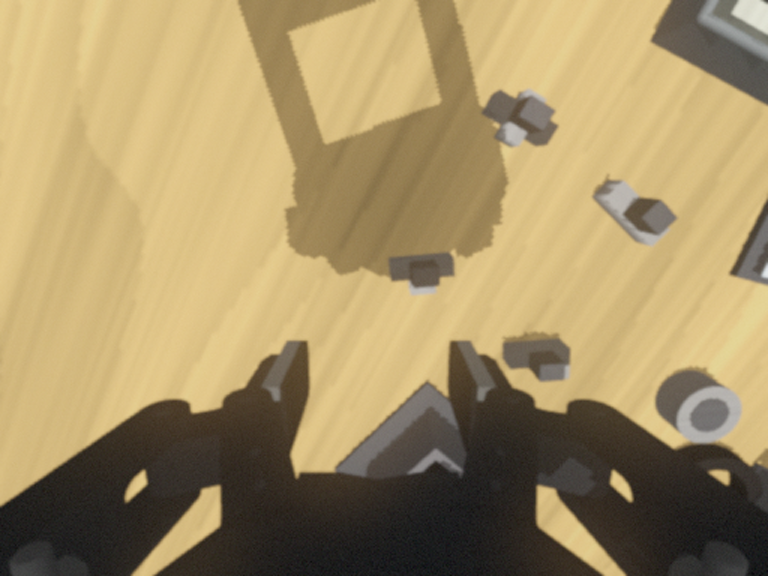

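The tee shows at px (422,268), unmoved, and its fit agrees to 0.5 mm. Descending on it.

Emit:
send_rows(increments=[45, -0.12, 0.6, 0.46, -2.1, 45, -0.11, 0.6, 0.46, -2.1, 40, 0, 0.6, 0, 0, 40, 0, 0.3, 0, 0, 40, 0, 0, 0, 0])

```text
time: 7.38
eef_pos: [0.4416, -0.2738, 0.088]
tcp_rot: [0.622, -0.618, 0.331, -0.349]
ft_force: [-0.1, -1.1, -0.9]
gripper_width: 0.04
```

```bash
python3 - <<'E'
from h import *
rows([.4383,-.2736,0.042],-57.7,g=40,settle=2)
E
```

```text
now [ 0.4416 -0.2738  0.088 ] yaw -57.52 q6 -1.27 d mm [ -3.3   0.2 -46. ] turn 0.2 F [-0.1 -1.1 -0.9] w 40.0 t 7.38
[ 40, -0.03, 0.77, -0.04, 0.1, 40, -0.03, 0.77, -0.04, 0.1, 40, 0, 0, 0, 0, 40, 0, 0, 0, 0 ]
```

Emit:
send_rows(increments=[40, -0.03, 0.77, -0.04, 0.1, 40, -0.03, 0.7, -0.04, 0.1, 40, 0, 0, 0, 0, 40, 0, 0, 0, 0])

```text
time: 7.72
eef_pos: [0.4418, -0.274, 0.0464]
tcp_rot: [0.621, -0.618, 0.329, -0.351]
ft_force: [-0.3, -0.7, 0.4]
gripper_width: 0.0402
```

```bash
python3 - <<'E'
from h import *
rows([.4383,-.2736,0.042],-57.7,g=40,settle=2)
E
```

```text
now [ 0.4418 -0.274   0.0464] yaw -57.53 q6 -1.28 d mm [-3.5  0.4 -4.4] turn 0.2 F [-0.3 -0.7  0.4] w 40.2 t 7.72
[ 40, -0.08, 0.15, -0.09, 0.2, 40, 0, 0, 0, 0, 40, 0, 0, 0, 0 ]
```

Emit:
send_rows(increments=[40, -0.09, 0.14, -0.11, 0, 40, 0, 0, 0, 0, 40, 0, 0, 0, 0])

```text
time: 7.97
eef_pos: [0.4391, -0.2748, 0.0457]
tcp_rot: [0.621, -0.619, 0.327, -0.353]
ft_force: [1.0, -0.3, 1.3]
gripper_width: 0.04
```

Emit:
send_rows(increments=[40, 0, 0.12, 0, 0, 40, 0, 0.08, 0, 0])

```text
time: 8.13
eef_pos: [0.4406, -0.2761, 0.042]
tcp_rot: [0.621, -0.619, 0.326, -0.354]
ft_force: [-0.0, 0.3, 0.1]
gripper_width: 0.0399
```

Emit:
send_rows(increments=[5, 0, 0, 0, 0, 5, 0, 0, 0, 0, 5, 0, 0, 0, 0, 5, 0, 0, 0, 0, 5, 0, 0, 0, 0])

```text
time: 8.55
eef_pos: [0.4411, -0.2765, 0.0426]
tcp_rot: [0.621, -0.619, 0.325, -0.355]
ft_force: [0.4, 0.0, 0.4]
gripper_width: 0.014
```

```bash
python3 - <<'E'
from h import *
for i in range(3):st()
E
```

```text
{'time': 8.55, 'q': [-0.7085, 0.0057, 2.031, 0.0123, 1.0647, -1.2819], 'eef_pos': [0.4411, -0.2765, 0.0426], 'tcp_rot': [0.6207, -0.6191, 0.3252, -0.3546], 'ft_force': [0.3827, 0.0265, 0.3664], 'moment': [-0.0016, 0.044, 0.014], 'gripper_width': 0.014}
{'time': 8.55, 'q': [-0.7085, 0.0057, 2.031, 0.0123, 1.0647, -1.2819], 'eef_pos': [0.4411, -0.2765, 0.0426], 'tcp_rot': [0.6207, -0.6191, 0.3252, -0.3546], 'ft_force': [0.3827, 0.0265, 0.3664], 'moment': [-0.0016, 0.044, 0.014], 'gripper_width': 0.014}
{'time': 8.55, 'q': [-0.7085, 0.0057, 2.031, 0.0123, 1.0647, -1.2819], 'eef_pos': [0.4411, -0.2765, 0.0426], 'tcp_rot': [0.6207, -0.6191, 0.3252, -0.3546], 'ft_force': [0.3827, 0.0265, 0.3664], 'moment': [-0.0016, 0.044, 0.014], 'gripper_width': 0.014}
```

```bash
python3 - <<'E'
s=open('h.py').read()
s=s.replace("    print('now',np.round(s['eef_pos'],4)","    print('tilt deg',np.round(np.degrees(Rt(s)[:2,1]),2),end=' ')\n    print('now',np.round(s['eef_pos'],4)")
open('h.py','w').write(s)
E
python3 - <<'E'
from h import *
rows([.4411,-.2765,0.13],g=5,settle=1)
E
```

```text
tilt deg [ 2.15 -1.03] now [ 0.4411 -0.2765  0.0426] yaw -57.5 q6 -1.28 d mm [ 0.   0.  87.4] turn 0 F [0.4 0.  0.4] w 14.0 t 8.55
[ 5, 0, -0.73, 0, 0, 5, 0, -0.73, 0, 0, 5, 0, -0.73, 0, 0, 5, 0, -0.73, 0, 0, 5, 0, 0, 0, 0 ]
```

Emit:
send_rows(increments=[5, 0, -0.5, 0, 0, 5, 0, -0.8, 0, 0, 5, 0, -0.8, 0, 0, 5, 0, -0.7, 0, 0, 5, 0, 0, 0, 0])

```text
time: 8.97
eef_pos: [0.435, -0.2725, 0.1247]
tcp_rot: [0.622, -0.618, 0.329, -0.351]
ft_force: [0.7, -0.3, -0.1]
gripper_width: 0.0142
```

```bash
python3 - <<'E'
from h import *
p=r.camera('wrist'); save(p,'w6'); W=cloud(p); np.save('pics/w6.npy',W)
rows([.4411,-.2765,0.13],g=5,settle=1)
E
```

```text
tilt deg [ 1.55 -0.52] now [ 0.4341 -0.2718  0.1225] yaw -57.49 q6 -1.28 d mm [ 7.  -4.7  7.5] turn 0 F [ 0.1  0.2 -1.3] w 14.2 t 9.02
[ 5, 0.26, -0.25, 0.11, 0, 5, 0, 0, 0, 0 ]
```

View pics/w6.png

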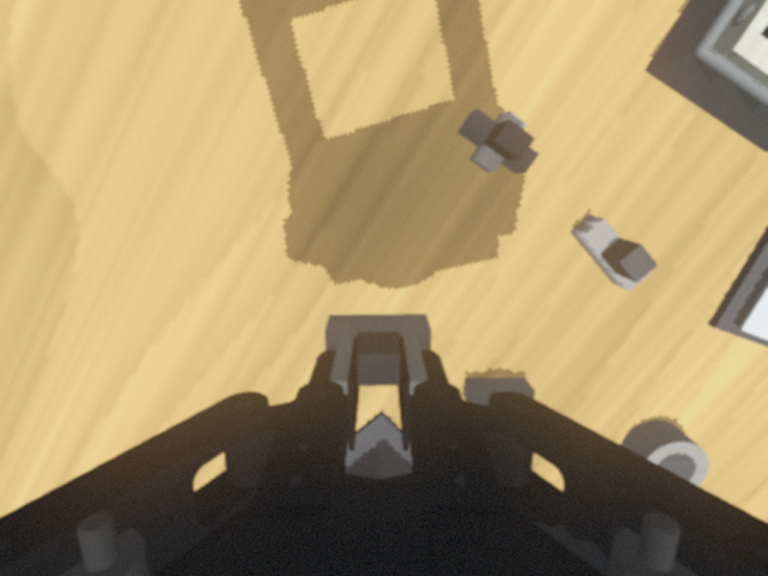

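```bash
cat > held.py <<'E'
from h import *
def toolcloud(p):
    W=cloud(p); s=r.state(); return (W-np.array(s['eef_pos']))@Rt(s)*1e3
if __name__=='__main__':
    p=r.camera('wrist'); T=toolcloud(p).reshape(-1,3)
    C=p['color'].reshape(-1,3)
    m=(np.abs(T[:,2])<26)&(T[:,0]>-30)&(T[:,0]<25)&(T[:,1]>-4)&(T[:,1]<45)
    t=T[m]
    print(np.histogram(t[:,1],bins=np.arange(-4,46,2)))
    for lo,hi in ((-1,7),(18,27)):
        q=t[(t[:,1]>lo)&(t[:,1]<hi)&(np.abs(t[:,2])<(7 if lo<5 else 26))]; 
        if len(q): print(lo,hi,len(q),'x',np.round(np.percentile(q[:,0],[1,5,50,95,99]),1),'z',np.round(np.percentile(q[:,2],[1,5,50,95,99]),1),'y',np.round(np.median(q[:,1]),1))
E
python3 held.py
```

```text
(array([119, 187, 624, 136, 144, 106,  94,  65,  35,  41,  41, 130, 318,
       104,  89,  92,  90,  80,  80,  73,  55,   0,   0,   0]), array([-4, -2,  0,  2,  4,  6,  8, 10, 12, 14, 16, 18, 20, 22, 24, 26, 28,
       30, 32, 34, 36, 38, 40, 42, 44]))
-1 7 742 x [-9.7 -9.5 -5.   1.7  6.8] z [-6.9 -6.5 -0.1  6.4  6.9] y 0.8
18 27 692 x [-10.2 -10.   -9.4  -3.   -1.7] z [-19.9 -19.1  -0.7  18.7  19.6] y 21.1
```

```bash
python3 - <<'E'
from h import *
rows([.533,-.032,0.13],-86,g=5,settle=2)
E
```

```text
tilt deg [ 1.4  -0.39] now [ 0.4332 -0.2711  0.1205] yaw -57.49 q6 -1.28 d mm [ 99.8 239.1   9.5] turn 28.5 F [-0.2  1.  -1.7] w 14.3 t 9.07
[ 5, -0.55, -0.04, 0.79, 3.2, 5, -0.59, -0.04, 0.76, 3.2, 5, -0.63, -0.04, 0.72, 3.2, 5, -0.67, -0.04, 0.69, 3.2, 5, -0.71, -0.04, 0.65, 3.2, 5, -0.74, -0.04, 0.61, 3.2, 5, -0.77, -0.04, 0.57, 3.2, 5, -0.8, -0.04, 0.52, 3.2 ]
[ 5, -0.83, -0.04, 0.48, 3.2, 5, 0, 0, 0, 0, 5, 0, 0, 0, 0 ]
```

Emit:
send_rows(increments=[5, -0.55, -0.08, 0.79, 3.2, 5, -0.59, -0.08, 0.76, 3.2, 5, -0.63, -0.08, 0.72, 3.2, 5, -0.67, -0.08, 0.69, 3.2, 5, -0.71, -0.08, 0.65, 3.2, 5, -0.74, -0.08, 0.61, 3.2, 5, -0.77, -0.08, 0.57, 3.2, 5, -0.8, -0.08, 0.52, 3.2])

```text
time: 9.73
eef_pos: [0.517, -0.0518, 0.1209]
tcp_rot: [0.522, -0.521, 0.479, -0.476]
ft_force: [0.2, 0.1, -1.4]
gripper_width: 0.0141
```

Emit:
send_rows(increments=[5, -0.83, -0.08, 0.48, 3.2, 5, 0, 0, 0, 0, 5, 0, 0, 0, 0])

```text
time: 9.98
eef_pos: [0.5272, -0.0188, 0.1161]
tcp_rot: [-0.507, 0.51, -0.496, 0.487]
ft_force: [0.2, -0.4, -2.9]
gripper_width: 0.014
```

```bash
python3 - <<'E'
from slots import *
p=r.camera('wrist'); save(p,'w7'); W=cloud(p); np.save('pics/w7.npy',W)
rows([.533,-.032,0.085],-86,g=5)
try: slotfit(p,W,guess={'cross':(530.35,3.7),'ell':(528,36.4)})
except Exception as e: print(e)
rows([.533,-.032,0.085],-86,g=5)
E
```

```text
tilt deg [-0.74  0.41] now [ 0.5268 -0.019   0.1157] yaw -88.06 q6 -0.22 d mm [  6.2 -13.  -30.7] turn -2.1 F [-0.1 -0.2 -1.3] w 14.3 t 10.03
[ 5, 0.22, 0.51, 0.1, -1, 5, 0.22, 0.51, 0.09, -1 ]
cross [530.35   4.77] 4.26 cost 0.009 1454 2880
ell [527.73  37.37] 4.28 cost 0.114 1612 3213
tilt deg [-0.74  0.41] now [ 0.5268 -0.019   0.1157] yaw -88.06 q6 -0.22 d mm [  6.2 -13.  -30.7] turn -2.1 F [-0.1 -0.2 -1.3] w 14.3 t 10.03
[ 5, 0.22, 0.51, 0.1, -1, 5, 0.22, 0.51, 0.09, -1 ]
```

View pics/w7.png

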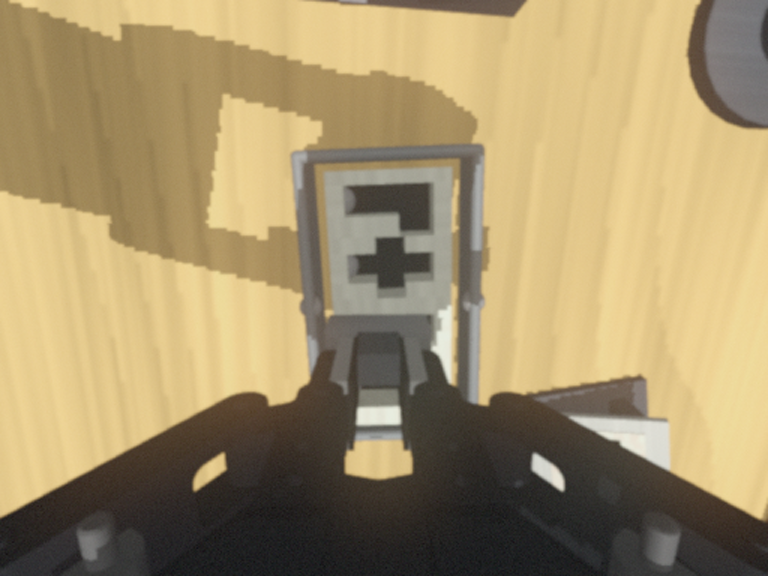

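Emit:
send_rows(increments=[5, 0.24, 0.3, 0.12, -1.1, 5, 0.2, 0.3, 0.12, -1, 5, 0, 0.1, 0, 0])

```text
time: 10.28
eef_pos: [0.5324, -0.0335, 0.091]
tcp_rot: [-0.516, 0.52, -0.488, 0.476]
ft_force: [0.4, -0.9, -1.4]
gripper_width: 0.0142
```

```bash
python3 - <<'E'
from h import *
rows([.5329,-.0309,0.085],-85.8,g=5)
E
```

```text
tilt deg [-0.94  0.41] now [ 0.5324 -0.0335  0.091 ] yaw -85.85 q6 -0.28 d mm [ 0.5  2.6 -6. ] turn -0.1 F [ 0.4 -0.9 -1.4] w 14.2 t 10.28
[ 5, -0.09, 0.2, 0.02, -0.1 ]
```

```bash
cat >> h.py <<'E'
def q2R(q): return Rn.from_quat([q[1],q[2],q[3],q[0]]).as_matrix()
def heldpose(off,qg,th_g):
    "off: item foot-top centre in tool frame mm; qg tool quat at grasp; th_g item yaw(deg) at grasp"
    s=r.state(); R=Rt(s); A=R@q2R(qg).T@Rn.from_euler('z',th_g,degrees=True).as_matrix()
    ft=np.array(s['eef_pos'])*1e3+R@np.array(off); bot=ft-20*A[:,2]
    print('item bottom',np.round(bot,1),'foot-top',np.round(ft,1),'yaw',round(np.degrees(np.arctan2(A[1,0],A[0,0])),1),'tilt deg',np.round(np.degrees(A[:2,2]),1),'tcp',np.round(s['eef_pos'],4),'F',np.round(s['ft_force'],1),'w',round(s['gripper_width']*1e3,1),'t',round(s['time'],2))
E
python3 - <<'E'
from h import *
heldpose([-4,21.1,0],[.6207,-.6191,.3252,-.3546],32.3)
E
python3 held.py
```

```text
item bottom [531.  -28.6  49.9] foot-top [531.8 -29.4  69.9] yaw 4.0 tilt deg [ 2.3 -2.3] tcp [ 0.5324 -0.0335  0.091 ] F [ 0.4 -0.9 -1.4] w 14.2 t 10.28
(array([128, 110, 457, 364, 139, 135,  97,  90,  47,  33,  49,  42, 268,
       211,  89,  92,  82,  88,  80,  71,  82,  27,   0,   0]), array([-4, -2,  0,  2,  4,  6,  8, 10, 12, 14, 16, 18, 20, 22, 24, 26, 28,
       30, 32, 34, 36, 38, 40, 42, 44]))
-1 7 706 x [-10.2  -9.9  -5.4   1.    1.7] z [-6.7 -6.3  0.2  6.2  6.7] y 2.0
18 27 658 x [-10.9 -10.7  -9.9  -3.5  -2.6] z [-20.  -19.2  -0.9  18.6  19.5] y 22.1
```

Emit:
send_rows(increments=[5, -0.09, 0.2, 0.05, 0, 5, -0.01, 0.2, 0.02, 0, 5, 0, 0.15, 0, 0])

```text
time: 10.58
eef_pos: [0.5339, -0.0316, 0.074]
tcp_rot: [-0.515, 0.519, -0.488, 0.477]
ft_force: [2.2, -1.1, 15.1]
gripper_width: 0.014
```

```bash
python3 - <<'E'
from h import *
heldpose([-4.6,21.5,0],[.6207,-.6191,.3252,-.3546],32.3)
E
```

```text
item bottom [532.4 -26.1  32.5] foot-top [533.2 -26.9  52.5] yaw 3.7 tilt deg [ 2.3 -2.3] tcp [ 0.5339 -0.0316  0.074 ] F [ 2.2 -1.1 15.1] w 14.0 t 10.58
```

Emit:
send_rows(increments=[5, 0, 0.2, 0, 0])

```text
time: 10.67
eef_pos: [0.5355, -0.0318, 0.0693]
tcp_rot: [-0.516, 0.518, -0.487, 0.479]
ft_force: [3.6, 0.9, -0.9]
gripper_width: 0.0141
```

Emit:
send_rows(increments=[5, 0, 0.2, 0, 0])

```text
time: 10.75
eef_pos: [0.536, -0.0318, 0.0639]
tcp_rot: [-0.516, 0.517, -0.487, 0.479]
ft_force: [-4.1, 0.4, 4.3]
gripper_width: 0.014
```

Past the ball and going in. A bit further.

Emit:
send_rows(increments=[5, 0, 0.15, 0, 0, 5, 0, 0.1, 0, 0])

```text
time: 10.92
eef_pos: [0.5362, -0.0315, 0.0604]
tcp_rot: [-0.515, 0.518, -0.488, 0.478]
ft_force: [-16.4, 1.2, 34.6]
gripper_width: 0.0143
```

Emit:
send_rows(increments=[30, 0, 0, 0, 0, 30, 0, 0, 0, 0, 30, 0, 0, 0, 0, 30, 0, -0.6, 0, 0, 30, 0, -0.9, 0, 0, 30, 0, -0.9, 0, 0, 30, -0.6, -0.5, 0, 0, 30, -0.3, 0, 0, 0])

```text
time: 11.58
eef_pos: [0.531, -0.0043, 0.1439]
tcp_rot: [-0.512, 0.52, -0.492, 0.474]
ft_force: [-0.4, 0.3, 0.1]
gripper_width: 0.0302
```

```bash
python3 - <<'E'
from slots import *
p=r.camera('wrist'); save(p,'w8'); W=cloud(p); np.save('pics/w8.npy',W)
rows([.4461,-.1693,0.15],-89.9,g=50)
w=W.reshape(-1,3); w=w[~np.isnan(w[:,0])]
w=w[(abs(w[:,0]-.5326)<.024)&(abs(w[:,1]+.027)<.018)]
print(np.histogram(w[:,2],bins=np.arange(.014,.072,.004)))
b=w[w[:,2]>.051]; print(cv2.minAreaRect((b[:,:2]*1e3).astype(np.float32)),np.median(b[:,2]))
E
```

```text
tilt deg [-1.62  0.56] now [ 0.5303 -0.0034  0.1425] yaw -86.15 q6 -0.22 d mm [ -84.2 -165.9    7.5] turn 3.8 F [0.7 0.9 0.1] w 29.6 t 11.63
[ 50, 0.89, -0.04, -0.53, 0.6, 50, 0.89, -0.04, -0.52, 0.6, 50, 0.9, -0.04, -0.51, 0.6, 50, 0.9, -0.04, -0.5, 0.6, 50, 0.91, -0.04, -0.49, 0.6, 50, 0.92, -0.04, -0.48, 0.6 ]
(array([ 26,  32,  27,  33,  59, 817, 722,  32,  35,  33, 133, 156,   0,
         0]), array([0.014, 0.018, 0.022, 0.026, 0.03 , 0.034, 0.038, 0.042, 0.046,
       0.05 , 0.054, 0.058, 0.062, 0.066, 0.07 ]))
((531.4636840820312, -21.219581604003906), (24.406211853027344, 34.697837829589844), 89.99898529052734) 0.059939989748906755
```

View pics/w8.png

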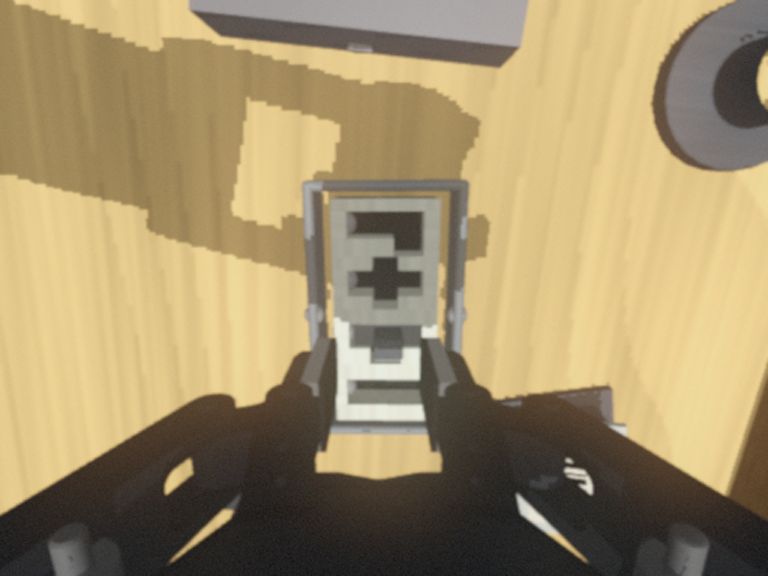

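Tee home: block top reads about 58–60 mm and the foot is level with the insert. Next the cross.

Emit:
send_rows(increments=[45, 0.89, 0, -0.53, 0.6, 45, 0.89, 0, -0.52, 0.6, 45, 0.9, 0, -0.51, 0.6, 45, 0.9, 0, -0.5, 0.6, 45, 0.91, 0, -0.49, 0.6, 45, 0.8, 0, -0.48, 0.6, 45, 0, 0, 0, 0, 45, 0, 0, 0, 0])

```text
time: 12.3
eef_pos: [0.4361, -0.1683, 0.1273]
tcp_rot: [0.495, -0.51, 0.513, -0.481]
ft_force: [-0.5, 0.0, -1.0]
gripper_width: 0.0453
```

```bash
python3 - <<'E'
from look import *
o=look('w9','cross',(.4461,-.1693))
rows([o[2][0]/1e3,o[2][1]/1e3,0.08],o[3]-90,g=40)
E
```

```text
nF 595 nB 311 [(np.float64(0.46), 'cross', array([ 446.2, -169.9]), np.float64(179.6))]
tilt deg [-2.74  0.88] now [ 0.4359 -0.1679  0.127 ] yaw -89.31 q6 -0.53 d mm [ 10.3  -2.  -47. ] turn 1.1 F [-0.7 -0.1 -0.7] w 45.2 t 12.35
[ 40, 0.04, 0.78, 0.17, 0.5, 40, 0.03, 0.78, 0.17, 0.5 ]
```

Emit:
send_rows(increments=[40, 0.06, 0.7, 0.25, 0.5, 40, 0.03, 0.7, 0.17, 0.5, 40, 0, 0.6, 0, 0, 40, 0, 0.4, 0, 0, 40, 0, 0.1, 0, 0])

```text
time: 12.77
eef_pos: [0.4469, -0.1656, 0.0463]
tcp_rot: [0.492, -0.508, 0.516, -0.484]
ft_force: [0.6, 0.6, -0.7]
gripper_width: 0.0402
```

```bash
python3 - <<'E'
from h import *
rows([.4462,-.1699,0.042],-90,g=40)
E
```

```text
tilt deg [-2.74  0.91] now [ 0.4469 -0.1656  0.0463] yaw -89.99 q6 -0.5 d mm [-0.7 -4.3 -4.3] turn 0.0 F [ 0.6  0.6 -0.7] w 40.2 t 12.77
[ 40, 0.14, 0.14, -0.02, 0 ]
```

Emit:
send_rows(increments=[40, 0.17, 0.1, 0, 0, 40, 0.02, 0.1, 0, 0, 5, 0, 0, 0, 0, 5, 0, 0, 0, 0, 5, 0, 0, 0, 0, 5, 0, 0, 0, 0, 5, 0, 0, 0, 0])

```text
time: 13.35
eef_pos: [0.448, -0.1698, 0.0401]
tcp_rot: [0.493, -0.509, 0.514, -0.483]
ft_force: [0.2, 0.1, -2.4]
gripper_width: 0.0143
```

```bash
python3 - <<'E'
from h import *
st()
rows([.53,.005,0.13],-85.8,g=5)
E
```

```text
{'time': 13.35, 'q': [-0.5125, -0.0319, 2.0733, -0.0105, 1.149, -0.5132], 'eef_pos': [0.448, -0.1698, 0.0401], 'tcp_rot': [0.4933, -0.509, 0.5143, -0.4828], 'ft_force': [0.2432, 0.0802, -2.4364], 'moment': [-0.0341, -0.0089, 0.0108], 'gripper_width': 0.0143}
tilt deg [-2.71  0.9 ] now [ 0.448  -0.1698  0.0401] yaw -89.72 q6 -0.51 d mm [ 82.  174.8  89.9] turn -3.9 F [ 0.2  0.1 -2.4] w 14.3 t 13.35
[ 5, -0.83, -0.43, 0.39, -0.6, 5, -0.83, -0.43, 0.4, -0.6, 5, -0.82, -0.43, 0.41, -0.6, 5, -0.82, -0.43, 0.42, -0.6, 5, -0.81, -0.43, 0.43, -0.6, 5, -0.81, -0.43, 0.43, -0.6, 5, -0.81, -0.43, 0.44, -0.6 ]
```

Emit:
send_rows(increments=[5, 0, -0.7, 0, 0, 5, -0.5, -0.8, 0.25, -0.6, 5, -0.82, -0.5, 0.41, -0.6, 5, -0.82, -0.3, 0.42, -0.6, 5, -0.81, -0.2, 0.43, -0.6, 5, -0.81, -0.2, 0.43, -0.6, 5, -0.81, -0.2, 0.44, -0.6, 5, -0.7, 0, 0.43, 0])

```text
time: 14.02
eef_pos: [0.5315, -0.007, 0.1306]
tcp_rot: [-0.508, 0.522, -0.5, 0.468]
ft_force: [0.7, -1.1, -0.6]
gripper_width: 0.0145
```

```bash
cat > hs.py <<'E'
from slots import *
import held
def go(tag,qg,thg,off,guess,slot):
    p=r.camera('wrist'); save(p,tag); W=cloud(p); np.save('pics/%s.npy'%tag,W)
    T=held.toolcloud(p).reshape(-1,3); t=T[(np.abs(T[:,2])<26)&(T[:,0]>-30)&(T[:,0]<25)&(T[:,1]>-4)&(T[:,1]<45)]
    for lo,hi in ((-1,7),(17,27)):
        q=t[(t[:,1]>lo)&(t[:,1]<hi)&(np.abs(t[:,2])<(7 if lo<5 else 26))]
        if len(q): print('held',lo,len(q),'x',np.round(np.percentile(q[:,0],[1,5,50,95,99]),1),'z',np.round(np.percentile(q[:,2],[1,5,50,95,99]),1),'y',np.round(np.median(q[:,1]),1))
    if guess:
        try: slotfit(p,W,guess=guess)
        except Exception as e: print(e)
    if off is not None: heldpose(off,qg,thg)
    rows(slot,-85.8,g=5)
E
python3 - <<'E'
from hs import *
go('w10',[.4933,-.509,.5143,-.4828],0,[0,21,0],{'ell':(527.8,37)},[.5304,.0043,.09])
E
```

```text
held -1 276 x [-9.4 -9.  -2.9  6.7  8.9] z [-6.8 -6.2 -0.6  6.   6.7] y 1.6
held 17 578 x [-10.9 -10.7  -5.6  -2.3  -1.5] z [-21.5 -20.   -1.6  16.   17.6] y 18.9
ell [528.07  37.37] 3.72 cost 0.119 1331 2643
item bottom [531.9  -3.3  89.4] foot-top [531.9  -3.4 109.4] yaw 3.3 tilt deg [-0.2 -0.4] tcp [ 0.5328 -0.0038  0.1304] F [-1.4  2.4 -0.4] w 14.2 t 14.07
tilt deg [-2.58  1.11] now [ 0.5328 -0.0038  0.1304] yaw -86.42 q6 -0.22 d mm [ -2.4   8.1 -40.4] turn -0.6 F [-1.4  2.4 -0.4] w 14.2 t 14.07
[ 5, -0.14, 0.67, -0.03, -0.3, 5, -0.14, 0.67, -0.03, -0.3 ]
```

View pics/w10.png

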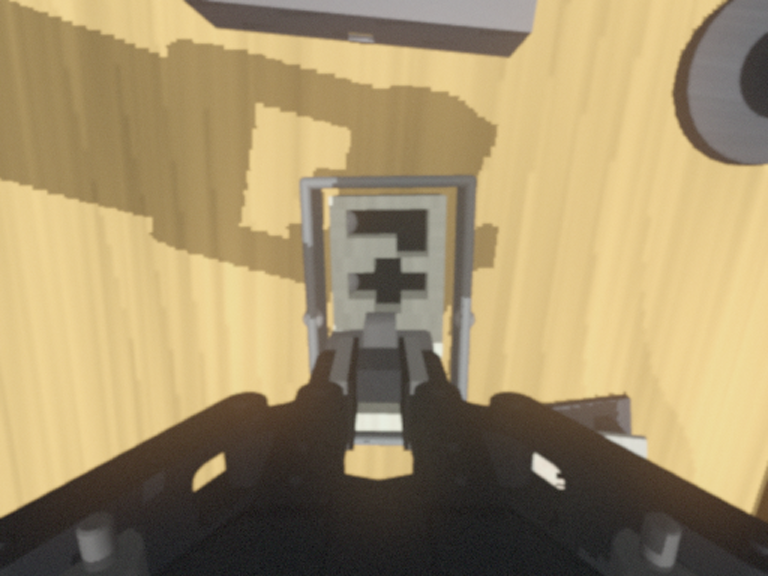

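Emit:
send_rows(increments=[5, -0.16, 0.5, -0.04, -0.3, 5, -0.12, 0.5, -0.03, -0.3, 5, 0, 0.3, 0, 0, 5, 0, 0, 0, 0])

```text
time: 14.4
eef_pos: [0.5301, 0.0078, 0.0922]
tcp_rot: [-0.514, 0.524, -0.495, 0.465]
ft_force: [-0.1, 0.9, -1.2]
gripper_width: 0.0147
```

```bash
python3 - <<'E'
from hs import *
go('w11',[.4933,-.509,.5143,-.4828],0,[0,21,0],None,[.5304,.0043,.09])
E
```

```text
held -1 617 x [-12.3  -6.7  -3.4   4.6   6.5] z [-6.8 -6.3 -0.4  6.   6.5] y -0.2
held 17 586 x [-14.3 -14.   -8.7  -5.4  -4.6] z [-20.2 -18.5  -0.6  17.1  18.7] y 19.9
item bottom [529.8   8.1  52. ] foot-top [529.6   8.   72. ] yaw 4.2 tilt deg [-0.5 -0.4] tcp [0.5305 0.0076 0.093 ] F [-0.3  0.2 -1.5] w 14.6 t 14.45
tilt deg [-2.31  1.05] now [0.5305 0.0076 0.093 ] yaw -85.5 q6 -0.22 d mm [-0.1 -3.3 -3. ] turn 0.3 F [-0.3  0.2 -1.5] w 14.6 t 14.45
[ 5, 0.11, 0.1, -0.01, 0.3 ]
```

Emit:
send_rows(increments=[5, 0.12, 0.2, 0.04, 0, 5, 0.01, 0.2, 0.01, 0, 5, 0, 0.2, 0, 0])

```text
time: 14.7
eef_pos: [0.5336, 0.0023, 0.0764]
tcp_rot: [-0.515, 0.523, -0.494, 0.467]
ft_force: [0.1, 0.8, -1.8]
gripper_width: 0.014
```

```bash
python3 - <<'E'
from hs import *
heldpose([0,20,-.7],[.4933,-.509,.5143,-.4828],0)
E
```

```text
item bottom [532.4   2.6  36.5] foot-top [532.2   2.5  56.5] yaw 4.1 tilt deg [-0.7 -0.3] tcp [0.5336 0.0023 0.0764] F [ 0.1  0.8 -1.8] w 14.0 t 14.7
```

Emit:
send_rows(increments=[5, -0.08, 0, -0.07, 0])

```text
time: 14.78
eef_pos: [0.5308, 0.0039, 0.0754]
tcp_rot: [-0.514, 0.523, -0.494, 0.467]
ft_force: [-0.0, -0.2, -0.9]
gripper_width: 0.0141
```

```bash
python3 - <<'E'
from hs import *
heldpose([0,20,-.7],[.4933,-.509,.5143,-.4828],0)
E
```

```text
item bottom [529.5   4.3  35.4] foot-top [529.3   4.2  55.4] yaw 4.0 tilt deg [-0.6 -0.3] tcp [0.5308 0.0039 0.0754] F [-0.  -0.2 -0.9] w 14.1 t 14.78
```

Within the bevel. Pressing in.

Emit:
send_rows(increments=[5, 0, 0.2, 0.02, 0])

```text
time: 14.87
eef_pos: [0.5318, 0.0039, 0.0702]
tcp_rot: [-0.514, 0.522, -0.494, 0.467]
ft_force: [0.8, -0.7, -0.4]
gripper_width: 0.0143
```

Emit:
send_rows(increments=[5, 0, 0.2, 0, 0])

```text
time: 14.95
eef_pos: [0.5329, 0.0038, 0.0647]
tcp_rot: [-0.515, 0.521, -0.493, 0.469]
ft_force: [4.6, 0.6, 1.6]
gripper_width: 0.0142
```

Emit:
send_rows(increments=[5, 0, 0.2, 0, 0])

```text
time: 15.03
eef_pos: [0.5331, 0.0038, 0.0593]
tcp_rot: [-0.515, 0.521, -0.493, 0.469]
ft_force: [-3.8, -0.5, 6.3]
gripper_width: 0.0142
```

Emit:
send_rows(increments=[5, 0, 0.15, 0, 0])

```text
time: 15.12
eef_pos: [0.5332, 0.0038, 0.0563]
tcp_rot: [-0.515, 0.522, -0.493, 0.468]
ft_force: [-15.3, 1.5, 36.2]
gripper_width: 0.0138
```

Emit:
send_rows(increments=[30, 0, 0, 0, 0, 30, 0, 0, 0, 0, 30, 0, 0, 0, 0, 30, 0, -0.6, 0, 0, 30, 0, -0.9, 0, 0, 30, 0, -0.9, 0, 0, 30, -0.6, -0.5, 0, 0, 30, -0.3, 0, 0, 0])

```text
time: 15.78
eef_pos: [0.5315, 0.0291, 0.1417]
tcp_rot: [-0.513, 0.523, -0.496, 0.467]
ft_force: [-0.2, -0.3, -0.1]
gripper_width: 0.03
```

```bash
python3 - <<'E'
from h import *
rows([.539,-.289,0.15],-57,g=50)
E
```

```text
tilt deg [-2.33  1.01] now [0.5315 0.0291 0.1417] yaw -85.84 q6 -0.17 d mm [   7.5 -318.1    8.3] turn -28.8 F [-0.2 -0.3 -0.1] w 30.0 t 15.78
[ 50, 0.88, -0.02, -0.04, -2.4, 50, 0.88, -0.02, -0.08, -2.4, 50, 0.88, -0.02, -0.12, -2.4, 50, 0.87, -0.02, -0.15, -2.4, 50, 0.86, -0.02, -0.19, -2.4, 50, 0.85, -0.02, -0.23, -2.4, 50, 0.84, -0.02, -0.26, -2.4, 50, 0.83, -0.02, -0.3, -2.4 ]
[ 50, 0.82, -0.02, -0.33, -2.4, 50, 0.8, -0.02, -0.37, -2.4, 50, 0.79, -0.02, -0.4, -2.4, 50, 0.77, -0.02, -0.43, -2.4 ]
```

Emit:
send_rows(increments=[45, 0.88, 0, -0.04, -2.4, 45, 0.88, 0, -0.08, -2.4, 45, 0.88, 0, -0.12, -2.4, 45, 0.87, 0, -0.15, -2.4, 45, 0.86, 0, -0.19, -2.4, 45, 0.85, 0, -0.23, -2.4, 45, 0.84, 0, -0.26, -2.4, 45, 0.83, 0, -0.3, -2.4])

```text
time: 16.45
eef_pos: [0.5362, -0.1816, 0.1278]
tcp_rot: [-0.594, 0.6, -0.396, 0.361]
ft_force: [0.5, 0.7, -0.1]
gripper_width: 0.0448
```

Emit:
send_rows(increments=[45, 0.8, 0, -0.33, -2.4, 45, 0.7, 0, -0.37, -2.4, 45, 0.5, 0, -0.3, -2.4, 45, 0.2, 0, -0.1, -2.4, 45, 0, 0, 0, 0, 45, 0, 0, 0, 0])

```text
time: 16.95
eef_pos: [0.5334, -0.2619, 0.1148]
tcp_rot: [-0.626, 0.629, -0.348, 0.304]
ft_force: [0.1, 0.0, -0.3]
gripper_width: 0.0447
```

```bash
python3 - <<'E'
from look import *
o=look('w12','ell',(.539,-.289))
rows([o[2][0]/1e3,o[2][1]/1e3,0.08],o[3]-90,g=40)
E
```

```text
nF 655 nB 332 [(np.float64(0.0), 'ell', array([ 537.8, -289.3]), np.float64(31.9))]
tilt deg [-3.3   1.41] now [ 0.5332 -0.2615  0.1146] yaw -54.94 q6 -1.19 d mm [  4.6 -27.8 -34.6] turn 3.2 F [-1.4  1.  -0.7] w 45.1 t 17.0
[ 40, 0.42, 0.58, -0.2, 1.6, 40, 0.43, 0.58, -0.19, 1.6 ]
```

View pics/w12.png

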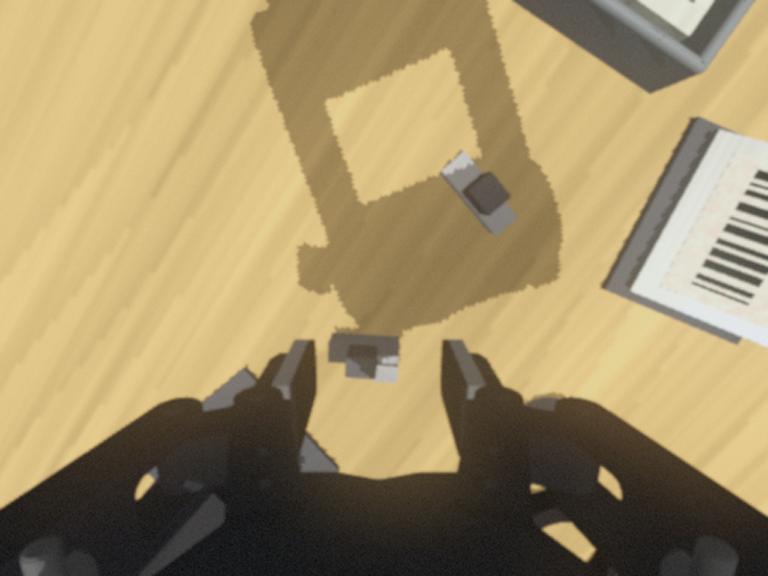

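Emit:
send_rows(increments=[40, 0.42, 0.4, -0.2, 1.2, 40, 0.43, 0.4, -0.19, 1.2, 40, 0, 0.4, 0, 0, 40, 0, 0.4, 0, 0, 40, 0, 0.1, 0, 0])

```text
time: 17.42
eef_pos: [0.5358, -0.2835, 0.0596]
tcp_rot: [-0.619, 0.622, -0.36, 0.316]
ft_force: [-0.2, -0.6, -1.0]
gripper_width: 0.0401
```

```bash
python3 - <<'E'
from h import *
rows([.5381,-.2893,0.041],-57.5,g=40)
E
```

```text
tilt deg [-3.26  1.44] now [ 0.5358 -0.2835  0.0596] yaw -57.27 q6 -1.17 d mm [  2.3  -5.8 -18.6] turn 0.2 F [-0.2 -0.6 -1. ] w 40.1 t 17.42
[ 40, 0.2, 0.62, -0.04, 0.2 ]
```

Emit:
send_rows(increments=[40, 0.22, 0.3, -0.04, 0.2, 40, 0.05, 0.25, 0, 0, 40, 0, 0.1, 0, 0])

```text
time: 17.67
eef_pos: [0.5378, -0.2883, 0.0371]
tcp_rot: [-0.619, 0.622, -0.361, 0.316]
ft_force: [-0.1, 1.0, 0.7]
gripper_width: 0.0399
```

```bash
python3 - <<'E'
from h import *
rows([.5381,-.2893,0.041],-57.5,g=40)
E
```

```text
tilt deg [-3.34  1.52] now [ 0.5378 -0.2883  0.0371] yaw -57.34 q6 -1.17 d mm [ 0.3 -1.   3.9] turn 0.2 F [-0.1  1.   0.7] w 39.9 t 17.67
[ 40, 0.03, -0.13, -0.01, 0.2 ]
```

Emit:
send_rows(increments=[40, 0.03, -0.2, 0, 0, 40, 0, 0, 0, 0])

```text
time: 17.83
eef_pos: [0.5382, -0.2884, 0.042]
tcp_rot: [-0.619, 0.622, -0.362, 0.315]
ft_force: [0.9, -0.0, -0.3]
gripper_width: 0.0403
```

Emit:
send_rows(increments=[5, 0, 0, 0, 0, 5, 0, 0, 0, 0, 5, 0, 0, 0, 0, 5, 0, 0, 0, 0, 5, 0, 0, 0, 0])

```text
time: 18.25
eef_pos: [0.5397, -0.2892, 0.0448]
tcp_rot: [-0.619, 0.622, -0.36, 0.317]
ft_force: [-0.2, -0.1, -1.9]
gripper_width: 0.0137
```

```bash
python3 - <<'E'
from h import *
st(); rows([.528,.02,0.12],-85.8,g=5)
E
```

```text
{'time': 18.25, 'q': [-0.6085, 0.2628, 1.7413, -0.0124, 1.1986, -1.1752], 'eef_pos': [0.5397, -0.2892, 0.0448], 'tcp_rot': [-0.6187, 0.6221, -0.3605, 0.3167], 'ft_force': [-0.1821, -0.1214, -1.8759], 'moment': [-0.0279, -0.0138, -0.0037], 'gripper_width': 0.0137}
tilt deg [-3.25  1.45] now [ 0.5397 -0.2892  0.0448] yaw -57.3 q6 -1.18 d mm [-11.7 309.2  75.2] turn 28.5 F [-0.2 -0.1 -1.9] w 13.7 t 18.25
[ 5, -0.81, -0.23, 0.48, 2.6, 5, -0.83, -0.23, 0.44, 2.6, 5, -0.85, -0.23, 0.4, 2.6, 5, -0.86, -0.23, 0.36, 2.6, 5, -0.88, -0.23, 0.32, 2.6, 5, -0.89, -0.23, 0.28, 2.6, 5, -0.91, -0.23, 0.24, 2.6, 5, -0.92, -0.23, 0.2, 2.6 ]
[ 5, -0.92, -0.23, 0.16, 2.6, 5, -0.93, -0.23, 0.12, 2.6, 5, -0.93, -0.23, 0.08, 2.6 ]
```

Emit:
send_rows(increments=[5, 0, -0.6, 0, 0, 5, -0.5, -0.8, 0.2, 2.6, 5, -0.85, -0.6, 0.4, 2.6, 5, -0.86, -0.4, 0.36, 2.6, 5, -0.88, -0.23, 0.32, 2.6, 5, -0.89, -0.23, 0.28, 2.6, 5, -0.91, -0.2, 0.24, 2.6, 5, -0.92, -0.2, 0.2, 2.6])

```text
time: 18.92
eef_pos: [0.5271, -0.1053, 0.1503]
tcp_rot: [-0.548, 0.559, -0.462, 0.417]
ft_force: [1.0, 0.9, -0.3]
gripper_width: 0.0139
```

Emit:
send_rows(increments=[5, -0.9, -0.1, 0.16, 2.6, 5, -0.9, -0.1, 0.12, 2.6, 5, -0.6, 0, 0.08, 2.6, 5, -0.2, 0, 0, 0, 5, 0, 0, 0, 0, 5, 0, 0, 0, 0])

```text
time: 19.42
eef_pos: [0.5232, -0.0188, 0.1612]
tcp_rot: [-0.516, 0.529, -0.497, 0.455]
ft_force: [0.4, -0.0, -1.9]
gripper_width: 0.0138
```

```bash
python3 - <<'E'
from hs import *
go('w13',[-.6187,.6221,-.3605,.3167],32.7,[0,22,0],{'ell':(527.8,37)},[.528,.037,.09])
E
```

```text
held -1 651 x [-12.3  -6.1  -1.    5.1   5.9] z [-6.6 -6.1 -0.   6.1  6.6] y 3.5
held 17 245 x [-5.5 -5.3 -4.7 -2.9  8.3] z [-20.  -19.1  -0.6  18.2  19.2] y 23.5
ell [527.72  37.25] 4.62 cost 0.125 1098 2113
item bottom [521.6 -18.9 119.2] foot-top [521.9 -18.5 139.2] yaw 5.3 tilt deg [1.  1.2] tcp [ 0.5231 -0.0191  0.1611] F [ 0.  -0.3 -1. ] w 14.2 t 19.47
tilt deg [-3.18  1.56] now [ 0.5231 -0.0191  0.1611] yaw -84.72 q6 -0.28 d mm [  4.9  56.1 -71.1] turn 1.1 F [ 0.  -0.3 -1. ] w 14.2 t 19.47
[ 5, -0.62, 0.79, 0.11, 0.4, 5, -0.62, 0.79, 0.11, 0.4, 5, -0.62, 0.79, 0.1, 0.4 ]
```

View pics/w13.png

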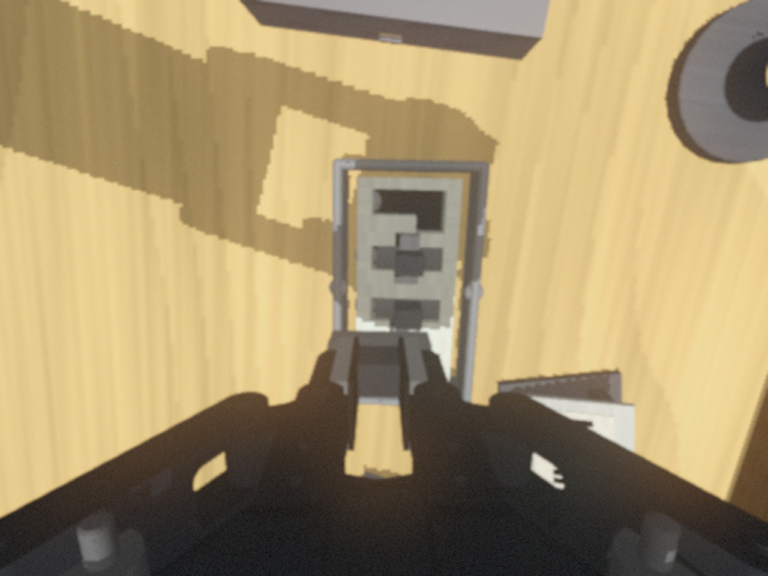

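```bash
python3 - <<'E'
from slots import *
p=r.camera('wrist'); W=cloud(p)
for ymax in (.047,.0455,.044):
    slotfit(p,W,box=((.50,.566),(-.085,ymax)),guess={'ell':(527.8,37)})
heldpose([.4,22.5,-.4],[-.6187,.6221,-.3605,.3167],32.7)
rows([.528,.037,.09],-85.8,g=5)
E
```

```text
ell [527.74  37.23] 4.15 cost 0.005 1023 1783
ell [527.75  37.23] 4.15 cost 0.005 1023 1678
ell [527.74  37.33] 4.06 cost 0.005 986 1572
item bottom [521.2 -19.7 118.6] foot-top [521.6 -19.3 138.6] yaw 5.3 tilt deg [1.  1.2] tcp [ 0.5232 -0.0195  0.161 ] F [ 0.3 -0.1 -1. ] w 13.7 t 19.52
tilt deg [-3.19  1.56] now [ 0.5232 -0.0195  0.161 ] yaw -84.78 q6 -0.28 d mm [  4.8  56.5 -71. ] turn 1.0 F [ 0.3 -0.1 -1. ] w 13.7 t 19.52
[ 5, -0.62, 0.79, 0.11, 0.3, 5, -0.62, 0.79, 0.11, 0.3, 5, -0.62, 0.79, 0.1, 0.3 ]
```

Emit:
send_rows(increments=[5, -0.62, 0.5, 0.16, 0.5, 5, -0.62, 0.5, 0.16, 0.5, 5, -0.55, 0.5, 0.1, 0.3, 5, 0, 0.5, 0, 0, 5, 0, 0, 0, 0])

```text
time: 19.93
eef_pos: [0.5307, 0.0316, 0.101]
tcp_rot: [-0.508, 0.521, -0.504, 0.465]
ft_force: [-0.6, -0.8, -1.5]
gripper_width: 0.0138
```

```bash
python3 - <<'E'
from hs import *
heldpose([.4,22.5,-.4],[-.6187,.6221,-.3605,.3167],32.7)
E
```

```text
item bottom [528.9  31.3  58.6] foot-top [529.2  31.8  78.6] yaw 3.4 tilt deg [0.9 1.4] tcp [0.5307 0.0316 0.101 ] F [-0.6 -0.8 -1.5] w 13.8 t 19.93
```

Emit:
send_rows(increments=[5, -0.19, 0.25, -0.03, -0.7, 5, 0, 0.15, 0, 0])

```text
time: 20.1
eef_pos: [0.5295, 0.0362, 0.0892]
tcp_rot: [-0.511, 0.523, -0.501, 0.462]
ft_force: [-0.1, -0.6, -1.0]
gripper_width: 0.0138
```

```bash
python3 - <<'E'
from hs import *
heldpose([.4,22.5,-.4],[-.6187,.6221,-.3605,.3167],32.7)
E
```

```text
item bottom [527.7  35.8  46.8] foot-top [528.   36.3  66.8] yaw 4.1 tilt deg [0.8 1.4] tcp [0.5295 0.0362 0.0892] F [-0.1 -0.6 -1. ] w 13.8 t 20.1
```

Emit:
send_rows(increments=[5, -0.05, 0.2, 0, 0, 5, 0, 0.2, 0, 0])

```text
time: 20.27
eef_pos: [0.5299, 0.037, 0.0779]
tcp_rot: [-0.512, 0.522, -0.501, 0.463]
ft_force: [0.4, 1.5, 0.9]
gripper_width: 0.0137
```

```bash
python3 - <<'E'
from hs import *
heldpose([.4,22.5,-.4],[-.6187,.6221,-.3605,.3167],32.7)
E
```

```text
item bottom [528.2  36.7  35.4] foot-top [528.5  37.1  55.4] yaw 4.0 tilt deg [0.7 1.4] tcp [0.5299 0.037  0.0779] F [0.4 1.5 0.9] w 13.7 t 20.27
```

Entering without force, so on to home (TCP about 0.0625).

Emit:
send_rows(increments=[5, 0, 0.2, 0, 0, 5, 0, 0.2, 0, 0])

```text
time: 20.43
eef_pos: [0.5315, 0.0374, 0.0673]
tcp_rot: [-0.513, 0.521, -0.5, 0.465]
ft_force: [-1.8, 1.6, 3.9]
gripper_width: 0.0144
```

Emit:
send_rows(increments=[5, 0, 0.2, 0, 0])

```text
time: 20.52
eef_pos: [0.5315, 0.0374, 0.0619]
tcp_rot: [-0.513, 0.521, -0.5, 0.465]
ft_force: [-4.8, 1.2, 6.3]
gripper_width: 0.0141
```

Emit:
send_rows(increments=[5, 0, 0.15, 0, 0])

```text
time: 20.6
eef_pos: [0.5316, 0.0375, 0.0612]
tcp_rot: [-0.512, 0.522, -0.501, 0.464]
ft_force: [-20.1, 0.9, 47.5]
gripper_width: 0.0141
```

Emit:
send_rows(increments=[30, 0, 0, 0, 0, 30, 0, 0, 0, 0, 30, 0, 0, 0, 0, 30, 0, -0.6, 0, 0, 30, 0, -0.9, 0, 0, 30, 0, -0.9, 0, 0, 30, 0, -0.5, 0, 0])

```text
time: 21.18
eef_pos: [0.5318, 0.0341, 0.1442]
tcp_rot: [-0.508, 0.525, -0.503, 0.461]
ft_force: [0.5, 0.6, 0.9]
gripper_width: 0.0296
```

```bash
python3 - <<'E'
from h import *
rows([.538,-.178,0.15],-106.8,g=45)
E
```

```text
tilt deg [-3.44  1.36] now [0.5318 0.0341 0.1442] yaw -86.06 q6 -0.16 d mm [   6.2 -212.1    5.8] turn 20.7 F [0.5 0.6 0.9] w 29.6 t 21.18
[ 45, 0.88, -0.02, -0.03, 2.6, 45, 0.88, -0.02, 0.01, 2.6, 45, 0.88, -0.02, 0.05, 2.6, 45, 0.88, -0.02, 0.08, 2.6, 45, 0.88, -0.02, 0.12, 2.6, 45, 0.87, -0.02, 0.16, 2.6, 45, 0.86, -0.02, 0.2, 2.6, 45, 0.85, -0.02, 0.24, 2.6 ]
```

Emit:
send_rows(increments=[45, 0.88, -0.06, -0.03, 2.6, 45, 0.88, -0.06, 0.01, 2.6, 45, 0.88, -0.06, 0.05, 2.6, 45, 0.88, -0.06, 0.08, 2.6, 45, 0.88, -0.06, 0.12, 2.6, 45, 0.7, -0.06, 0.16, 2.6, 45, 0.5, 0, 0.2, 2.6, 45, 0.3, 0, 0.24, 2.6])

```text
time: 21.85
eef_pos: [0.5459, -0.1535, 0.1513]
tcp_rot: [0.407, -0.429, 0.587, -0.553]
ft_force: [-0.6, 0.1, -0.3]
gripper_width: 0.0449
```

Emit:
send_rows(increments=[45, 0, 0, 0, 0, 45, 0, 0, 0, 0])

```text
time: 22.02
eef_pos: [0.5456, -0.1559, 0.1498]
tcp_rot: [0.405, -0.429, 0.588, -0.553]
ft_force: [1.2, -0.0, 0.1]
gripper_width: 0.045
```

```bash
python3 - <<'E'
s=open('h.py').read()
i=s.index('def rows('); j=s.index('def q2R')
new='''def rows(target,ty=None,g=85,n=None,settle=0,full=False):
    "suggest rows; ty = desired tool-x yaw deg, full: take exact (not mod 180)"
    s=r.state(); d=np.array(target)-np.array(s['eef_pos']); y0=yaw(s); R0=Rt(s)
    a=0 if ty is None else ((ty-y0+180)%360-180 if full else (ty-y0+90)%180-90)
    k=max(int(np.ceil(np.abs(d).max()/0.0285)),int(np.ceil(np.linalg.norm(d)/0.0395)),int(np.ceil(abs(a)/7)),1)
    n=max(n or 0,k); out=[]
    for i in range(n):
        R=R0@Rn.from_euler('y',-a*i/n,degrees=True).as_matrix(); u=R.T@d/n/.03
        out.append([g]+np.round(u,2).tolist()+[round(-a/n,1)])
    out+= [[g,0,0,0,0]]*settle
    print('tilt deg',np.round(np.degrees(Rt(s)[:2,1]),2),'now',np.round(s['eef_pos'],4),'yaw',round(y0,2),'q6',round(s['q'][5],2),'d mm',np.round(d*1e3,1),'turn',round(-a,1),'F',np.round(s['ft_force'],1),'w',round(s['gripper_width']*1e3,1),'t',round(s['time'],2))
    for j in range(0,len(out),8): print('[',', '.join(str(float(v)).rstrip('0').rstrip('.') if v else '0' for o in out[j:j+8] for v in o),']')
'''
open('h.py','w').write(s[:i]+new+s[j:])
E
python3 - <<'E'
from look import *
o=look('w14','bar',(.5384,-.1837))
rows([o[2][0]/1e3,o[2][1]/1e3,0.08],o[3]-90,g=40)
E
```

```text
nF 477 nB 286 [(np.float64(0.0), 'bar', array([ 537.2, -182. ]), np.float64(166.1))]
tilt deg [-3.19  1.17] now [ 0.5455 -0.1557  0.1497] yaw -107.68 q6 -0.1 d mm [ -8.3 -26.3 -69.7] turn -3.8 F [ 0.3  0.1 -0.4] w 45.0 t 22.07
[ 40, 0.31, 0.77, 0.05, -1.3, 40, 0.31, 0.77, 0.04, -1.3, 40, 0.31, 0.77, 0.03, -1.3 ]
```

View pics/w14.png

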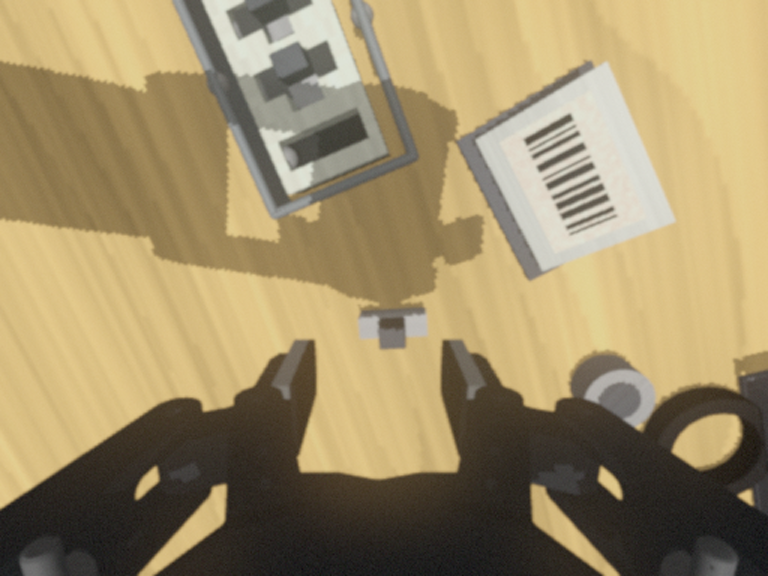

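Emit:
send_rows(increments=[40, 0.31, 0.6, 0.05, -1, 40, 0.31, 0.7, 0.04, -0.8, 40, 0.28, 0.7, 0.03, -0.8, 40, 0, 0.7, 0, 0, 40, 0, 0.5, 0, 0, 40, 0, 0, 0, 0])

```text
time: 22.57
eef_pos: [0.5363, -0.1763, 0.0511]
tcp_rot: [0.424, -0.445, 0.575, -0.541]
ft_force: [-1.7, 0.3, -0.1]
gripper_width: 0.0402
```

```bash
python3 - <<'E'
from h import *
rows([.5374,-.1822,0.042],-105,g=40)
E
```

```text
tilt deg [-3.    1.11] now [ 0.5363 -0.1763  0.0511] yaw -104.22 q6 -0.2 d mm [ 1.1 -5.9 -9.1] turn 0.8 F [-1.7  0.3 -0.1] w 40.2 t 22.57
[ 40, 0.18, 0.3, 0.1, 0.8 ]
```

Emit:
send_rows(increments=[40, 0.2, 0.2, 0.09, 0.5, 40, 0, 0.08, 0, 0, 5, 0, 0, 0, 0, 5, 0, 0, 0, 0, 5, 0, 0, 0, 0, 5, 0, 0, 0, 0, 5, 0, 0, 0, 0])

```text
time: 23.15
eef_pos: [0.5393, -0.1816, 0.0454]
tcp_rot: [0.423, -0.443, 0.574, -0.544]
ft_force: [-0.1, -0.3, -1.6]
gripper_width: 0.014
```

```bash
python3 - <<'E'
from h import *
st(); rows([.535,-.11,0.12],-85.8,g=5,n=5)
E
```

```text
{'time': 23.15, 'q': [-0.4531, 0.1646, 1.8555, -0.0059, 1.1722, -0.198], 'eef_pos': [0.5393, -0.1816, 0.0454], 'tcp_rot': [0.4232, -0.4425, 0.5741, -0.5436], 'ft_force': [-0.0899, -0.3041, -1.6378], 'moment': [-0.0403, -0.0242, 0.0042], 'gripper_width': 0.014}
tilt deg [-2.75  0.99] now [ 0.5393 -0.1816  0.0454] yaw -104.49 q6 -0.2 d mm [-4.3 71.6 74.6] turn -18.7 F [-0.1 -0.3 -1.6] w 14.0 t 23.15
[ 5, -0.46, -0.49, -0.17, -3.7, 5, -0.47, -0.49, -0.14, -3.7, 5, -0.48, -0.49, -0.11, -3.7, 5, -0.48, -0.49, -0.08, -3.7, 5, -0.49, -0.49, -0.05, -3.7 ]
```

Emit:
send_rows(increments=[5, 0, -0.6, 0, 0, 5, -0.46, -0.6, -0.15, -3.7, 5, -0.47, -0.5, -0.14, -3.7, 5, -0.48, -0.4, -0.11, -3.7, 5, -0.48, -0.3, -0.08, -3.7, 5, -0.3, -0.1, -0.05, -3.7, 5, 0, -0.05, 0, 0, 5, 0, 0, 0, 0])

```text
time: 23.82
eef_pos: [0.5353, -0.1133, 0.1279]
tcp_rot: [-0.513, 0.527, -0.495, 0.462]
ft_force: [-0.3, 0.3, -1.6]
gripper_width: 0.0143
```

```bash
python3 - <<'E'
from hs import *
go('w15',[.4232,-.4425,.5741,-.5436],-14.5,[0,25,0],{'bar':(535.3,-62.6)},[.535,-.062,.09])
E
```

```text
held -1 762 x [-11.9  -6.9  -1.3   6.    7. ] z [-6.9 -6.1  0.1  6.2  6.5] y 3.2
held 17 379 x [-6.8 -6.7 -6.2 -2.9 -2.1] z [-21.6 -20.6   0.7  21.   21.6] y 23.2
bar [535.25 -63.43] 4.02 cost 0.004 1320 2202
item bottom [ 534.  -112.7   82.6] foot-top [ 534.  -113.   102.6] yaw 4.7 tilt deg [-0.2 -1. ] tcp [ 0.5352 -0.1135  0.1276] F [ 0.3 -0.1 -0.6] w 14.0 t 23.87
tilt deg [-2.72  1.04] now [ 0.5352 -0.1135  0.1276] yaw -85.31 q6 -0.43 d mm [ -0.2  51.5 -37.6] turn 0.5 F [ 0.3 -0.1 -0.6] w 14.0 t 23.87
[ 5, -0.84, 0.64, 0.1, 0.2, 5, -0.84, 0.64, 0.09, 0.2 ]
```

View pics/w15.png

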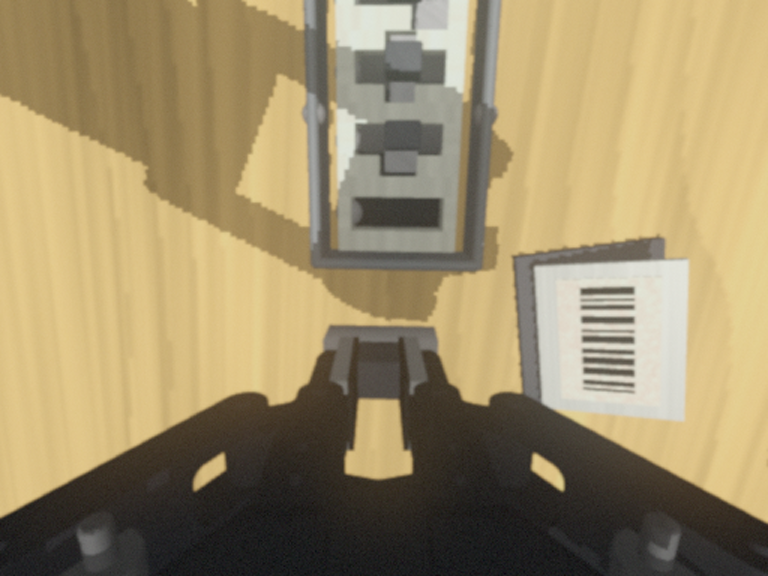

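Emit:
send_rows(increments=[5, -0.8, 0.4, 0.12, 0.3, 5, -0.75, 0.4, 0.11, 0.2, 5, 0, 0.3, 0, 0, 5, 0, 0, 0, 0])

```text
time: 24.2
eef_pos: [0.5373, -0.0679, 0.0936]
tcp_rot: [-0.509, 0.523, -0.5, 0.467]
ft_force: [-0.4, -0.1, -1.9]
gripper_width: 0.014
```

```bash
python3 - <<'E'
from hs import *
heldpose([0.2,24,0],[.4232,-.4425,.5741,-.5436],-14.5)
rows([.535,-.062,.09],-85.8,g=5)
E
```

```text
item bottom [536.3 -67.4  49.6] foot-top [536.2 -67.7  69.6] yaw 3.6 tilt deg [-0.2 -0.8] tcp [ 0.5373 -0.0679  0.0936] F [-0.4 -0.1 -1.9] w 14.0 t 24.2
tilt deg [-2.69  0.94] now [ 0.5373 -0.0679  0.0936] yaw -86.35 q6 -0.33 d mm [-2.3  5.9 -3.6] turn -0.5 F [-0.4 -0.1 -1.9] w 14.0 t 24.2
[ 5, -0.2, 0.13, -0.06, -0.5 ]
```

Emit:
send_rows(increments=[5, -0.14, 0.15, -0.04, -0.5, 5, 0, 0.1, 0, 0])

```text
time: 24.37
eef_pos: [0.5352, -0.0647, 0.0853]
tcp_rot: [-0.51, 0.525, -0.498, 0.465]
ft_force: [-0.2, -0.0, -1.4]
gripper_width: 0.0143
```

```bash
python3 - <<'E'
from hs import *
heldpose([0.2,24,0],[.4232,-.4425,.5741,-.5436],-14.5)
E
```

```text
item bottom [534.1 -64.2  41.3] foot-top [534.1 -64.5  61.3] yaw 4.1 tilt deg [-0.2 -0.9] tcp [ 0.5352 -0.0647  0.0853] F [-0.2 -0.  -1.4] w 14.3 t 24.37
```

Emit:
send_rows(increments=[5, -0.03, 0.2, 0.04, 0, 5, 0, 0.2, 0, 0])

```text
time: 24.53
eef_pos: [0.537, -0.0648, 0.0737]
tcp_rot: [-0.51, 0.524, -0.498, 0.467]
ft_force: [2.3, 4.4, 3.2]
gripper_width: 0.0144
```

```bash
python3 - <<'E'
from hs import *
heldpose([0.2,24,0],[.4232,-.4425,.5741,-.5436],-14.5)
E
```

```text
item bottom [536.  -64.4  29.7] foot-top [535.9 -64.7  49.7] yaw 3.9 tilt deg [-0.3 -0.8] tcp [ 0.537  -0.0648  0.0737] F [2.3 4.4 3.2] w 14.4 t 24.53
```

Inside the cutout. Pressing home.

Emit:
send_rows(increments=[5, 0, 0.2, 0, 0, 5, 0, 0.2, 0, 0])

```text
time: 24.7
eef_pos: [0.5383, -0.0646, 0.0632]
tcp_rot: [-0.511, 0.522, -0.498, 0.467]
ft_force: [-4.5, 2.3, 8.1]
gripper_width: 0.0142
```

Emit:
send_rows(increments=[5, 0, 0.15, 0, 0])

```text
time: 24.78
eef_pos: [0.5384, -0.0646, 0.0611]
tcp_rot: [-0.511, 0.522, -0.498, 0.467]
ft_force: [-15.5, 5.0, 37.9]
gripper_width: 0.0142
```

Emit:
send_rows(increments=[30, 0, 0, 0, 0, 30, 0, 0, 0, 0, 30, 0, 0, 0, 0, 30, 0, -0.6, 0, 0, 30, 0, -0.9, 0, 0, 30, 0, -0.9, 0, 0, 60, 0, -0.6, 0, -4, 60, 0, -0.5, 0, -7])

```text
time: 25.45
eef_pos: [0.5389, -0.0681, 0.1619]
tcp_rot: [-0.554, 0.568, -0.45, 0.41]
ft_force: [0.3, -0.4, -0.5]
gripper_width: 0.0532
```

```bash
python3 - <<'E'
from h import *
rows([.545,-.015,0.2],-2,g=60)
E
```

```text
tilt deg [-3.29  1.03] now [ 0.5389 -0.0681  0.1619] yaw -74.94 q6 -0.53 d mm [ 6.1 53.1 38.1] turn -72.9 F [ 0.3 -0.4 -0.5] w 53.2 t 25.45
[ 60, -0.15, -0.11, 0.05, -6.6, 60, -0.15, -0.11, 0.07, -6.6, 60, -0.14, -0.11, 0.09, -6.6, 60, -0.13, -0.11, 0.1, -6.6, 60, -0.11, -0.11, 0.12, -6.6, 60, -0.1, -0.11, 0.13, -6.6, 60, -0.08, -0.11, 0.14, -6.6, 60, -0.07, -0.11, 0.15, -6.6 ]
[ 60, -0.05, -0.11, 0.16, -6.6, 60, -0.03, -0.11, 0.16, -6.6, 60, -0.01, -0.11, 0.16, -6.6 ]
```

Emit:
send_rows(increments=[60, -0.15, -0.11, 0.05, -6.6, 60, -0.15, -0.11, 0.07, -6.6, 60, -0.14, -0.11, 0.09, -6.6, 60, -0.13, -0.11, 0.1, -6.6, 60, -0.11, -0.11, 0.12, -6.6, 60, -0.1, -0.11, 0.13, -6.6, 60, -0.08, -0.11, 0.14, -6.6, 60, -0.07, -0.11, 0.15, -6.6])

```text
time: 26.12
eef_pos: [0.544, -0.0318, 0.1911]
tcp_rot: [0.698, -0.695, 0.139, -0.101]
ft_force: [-0.5, -0.9, 0.5]
gripper_width: 0.0602
```

Emit:
send_rows(increments=[60, -0.05, -0.11, 0.16, -6.6, 60, -0.03, -0.11, 0.16, -5, 60, -0.01, 0, 0.1, -2, 60, 0, 0, 0, 0, 60, 0, 0, 0, 0])

```text
time: 26.53
eef_pos: [0.5444, -0.0189, 0.196]
tcp_rot: [0.709, -0.703, 0.051, -0.013]
ft_force: [0.2, -0.7, -0.0]
gripper_width: 0.0601
```

```bash
cat > chk.py <<'E'
from slots import *
SL={'bar':(535.3,-63.5),'tee':(532.6,-27.4),'cross':(530.4,4.2),'ell':(527.8,36.8)}
def chk(tag):
    p=r.camera('wrist'); save(p,tag); W=cloud(p); np.save('pics/%s.npy'%tag,W)
    w=W.reshape(-1,3); w=w[~np.isnan(w[:,0])]
    for n,c in SL.items():
        a=np.radians(4.0); d=w[:,:2]*1e3-np.array(c); l=np.stack([np.cos(a)*d[:,0]+np.sin(a)*d[:,1],-np.sin(a)*d[:,0]+np.cos(a)*d[:,1]],1)
        inn=(sdf(SH[n],l)<-1.5)&(sdf([BL[n]],l)>2)&(w[:,2]<.046); top=(sdf([BL[n]],l)<3)&(w[:,2]>.05)
        b=l[top]
        print(n,'foot z',np.round(np.percentile(w[inn,2]*1e3,[10,50,90]),1),'n',inn.sum(),'block top z',np.round(np.median(w[top,2]*1e3),1),'block ctr local',np.round((b.max(0)+b.min(0))/2,1) if len(b) else None, len(b))
    m=(abs(w[:,0]-.5315)<.03)&(abs(w[:,1]+.013)<.065)
    hh=w[m,2]; print('insert top z',np.round(np.median(hh[(hh>.034)&(hh<.042)])*1e3,1))
E
python3 - <<'E'
from chk import *
chk('w16')
rows([.51,.17,0.15],-2.4,g=60)
E
```

```text
bar foot z [28.3 37.5 38.5] n 234 block top z 249.9 block ctr local [ 1. -0.] 7447
tee foot z [33.2 37.8 38.9] n 201 block top z 269.8 block ctr local [ 1.4 -0. ] 6511
cross foot z [31.4 37.7 38.7] n 218 block top z 267.4 block ctr local [ 2.3 -0. ] 6024
ell foot z [34.1 38.  39.1] n 195 block top z 235.0 block ctr local [ 2.6 -0.6] 675
insert top z 37.8
tilt deg [-3.07  0.6 ] now [ 0.5443 -0.019   0.1958] yaw -5.14 q6 -1.65 d mm [-34.3 189.  -45.8] turn -2.7 F [-1.   0.5 -0.6] w 60.1 t 26.58
[ 60, -0.23, 0.24, 0.88, -0.4, 60, -0.23, 0.24, 0.88, -0.4, 60, -0.22, 0.24, 0.88, -0.4, 60, -0.21, 0.24, 0.88, -0.4, 60, -0.21, 0.24, 0.89, -0.4, 60, -0.2, 0.24, 0.89, -0.4, 60, -0.19, 0.24, 0.89, -0.4 ]
```

View pics/w16.png

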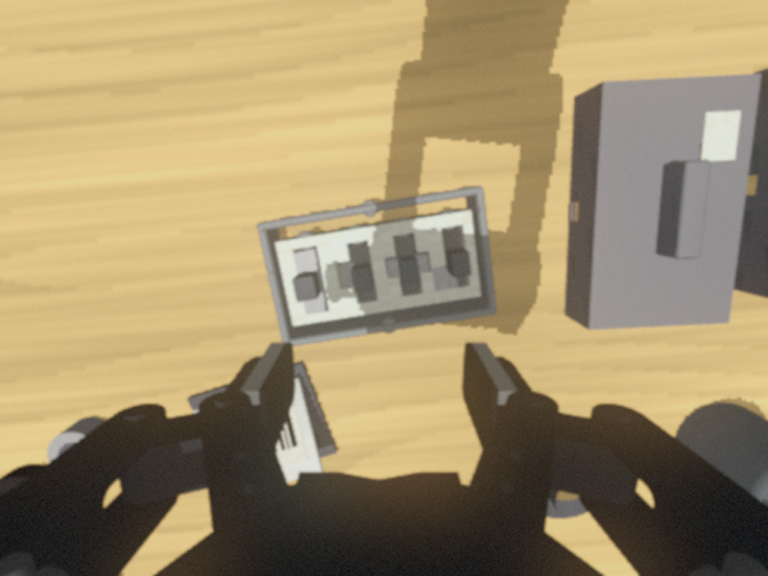

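```bash
python3 - <<'E'
import numpy as np, cv2
for tag in ('w4','w16'):
    w=np.load(f'pics/{tag}.npy').reshape(-1,3); w=w[~np.isnan(w[:,0])]
    a=np.radians(4.0); d=(w[:,:2]-[.5315,-.0137])*1e3
    l=np.stack([np.cos(a)*d[:,0]+np.sin(a)*d[:,1],-np.sin(a)*d[:,0]+np.cos(a)*d[:,1]],1)
    m=(w[:,2]>.0385)&(w[:,2]<.043)&(abs(l[:,0])<60)&(abs(l[:,1])<90)&((abs(l[:,0])>34)|(abs(l[:,1])>69))
    q=l[m]; print(tag,len(q))
    for k,s in ((0,1),(1,0)):
        sel=q[abs(q[:,s])<(60 if s==1 else 30)][:,k]
        print(k,'neg',np.round(np.percentile(sel[sel<0],[1,5,50,95,99]),1),'pos',np.round(np.percentile(sel[sel>0],[1,5,50,95,99]),1))
    # gap (table/low points) between insert and rim
E
```

```text
w4 2056
0 neg [-44.2 -43.8 -41.5 -39.2 -38.7] pos [39.6 40.  42.1 44.5 44.9]
1 neg [-78.7 -78.2 -75.9 -73.7 -73.1] pos [69.5 69.7 71.6 73.8 73.9]
w16 1901
0 neg [-44.3 -43.7 -41.5 -39.2 -38.8] pos [39.6 40.1 42.1 44.4 44.8]
1 neg [-78.7 -78.3 -76.1 -73.8 -73.1] pos [69.1 69.3 71.3 73.6 74. ]
```

Emit:
send_rows(increments=[60, -0.03, -0.1, 0.9, -0.4, 60, -0.03, -0.1, 0.9, -0.4, 60, -0.03, -0.1, 0.9, -0.4, 60, -0.03, -0.1, 0.9, -0.4, 60, -0.03, -0.1, 0.9, -0.4, 60, -0.03, -0.1, 0.9, -0.4, 60, -0.03, -0.1, 0.9, -0.4, 60, -0.03, -0.1, 0.9, 0])

```text
time: 27.25
eef_pos: [0.5539, 0.1975, 0.218]
tcp_rot: [0.708, -0.705, 0.042, -0.001]
ft_force: [0.7, 0.7, 0.1]
gripper_width: 0.06
```

Emit:
send_rows(increments=[60, 0, 0, 0.9, 0, 60, 0, 0, 0.8, 0, 60, 0, 0, 0.2, 0, 60, 0, 0, 0, 0, 60, 0, 0, 0, 0])

```text
time: 27.67
eef_pos: [0.5572, 0.2602, 0.2173]
tcp_rot: [0.708, -0.705, 0.041, -0.0]
ft_force: [0.2, 0.4, -0.2]
gripper_width: 0.06
```

```bash
python3 - <<'E'
from h import *
p=r.camera('wrist'); save(p,'w17'); W=cloud(p); np.save('pics/w17.npy',W)
rows([.51,.31,0.15],-2.4,g=60)
w=W.reshape(-1,3); w=w[~np.isnan(w[:,0])]
t=w[(w[:,2]>.034)&(w[:,2]<.045)&(w[:,1]>.1)]
print(len(t)); 
# separate lids in an image
im=np.zeros((300,500),np.uint8); ij=((t[:,:2]-[.38,.08])*1000).astype(int); ok=(ij[:,0]>=0)&(ij[:,0]<300)&(ij[:,1]>=0)&(ij[:,1]<500); im[ij[ok,0],ij[ok,1]]=255
im2=cv2.morphologyEx(im,cv2.MORPH_CLOSE,np.ones((5,5))); cs,_=cv2.findContours(im2,cv2.RETR_EXTERNAL,2)
for c in cs:
    if cv2.contourArea(c)>3000: 
        (y,x),s,a=cv2.minAreaRect(c); print('lid top',round(x+380,1),round(y+80,1),np.round(s,1),a)
b=w[(w[:,2]>.057)&(w[:,2]<.068)&(w[:,1]>.1)]
im=np.zeros((300,500),np.uint8); ij=((b[:,:2]-[.38,.08])*1000).astype(int); ok=(ij[:,0]>=0)&(ij[:,0]<300)&(ij[:,1]>=0)&(ij[:,1]<500); im[ij[ok,0],ij[ok,1]]=255
im2=cv2.morphologyEx(im,cv2.MORPH_CLOSE,np.ones((5,5))); cs,_=cv2.findContours(im2,cv2.RETR_EXTERNAL,2)
for c in cs:
    if cv2.contourArea(c)>300: 
        (y,x),s,a=cv2.minAreaRect(c); print('bar',round(x+380,1),round(y+80,1),np.round(s,1),a)
E
```

```text
tilt deg [-3.32  0.37] now [0.5572 0.2598 0.2172] yaw -3.41 q6 -1.21 d mm [-47.2  50.2 -67.2] turn -1.0 F [ 0.2 -0.1  0.5] w 59.9 t 27.72
[ 60, -0.51, 0.78, 0.52, -0.3, 60, -0.51, 0.78, 0.53, -0.3, 60, -0.51, 0.78, 0.53, -0.3 ]
39454
lid top 524.2 451.6 [ 95.1 169.8] 2.070030689239502
lid top 508.6 179.7 [100.3 164.2] 2.2906100749969482
lid top 501.1 310.7 [106.1 158.3] 2.3373055458068848
bar 523.6 451.2 [17.9 59.4] 1.7357045412063599
bar 508.9 180.3 [16.9 59.9] 2.38594388961792
bar 501.3 310.0 [16.6 59.1] 1.9091522693634033
```

View pics/w17.png

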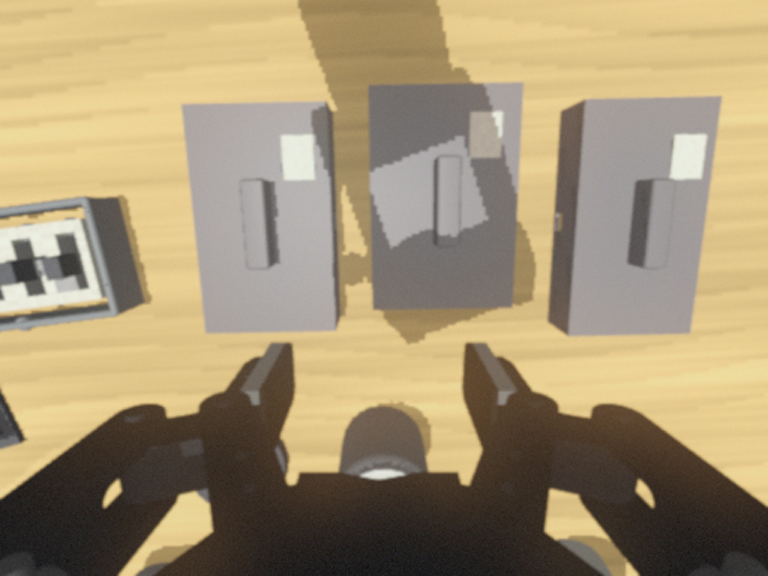

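Measured sizes: lid at y=180 mm is about 100×164, the others about 106×158 and 95×170. The tub rim is about 90×153, so the y=180 lid is the obvious first try. Before gripping it I want to remove the 3° tool tilt, so I'll test whether fast moves change it.

Emit:
send_rows(increments=[45, 1, 0, 0, 0, 45, 1, 0, 0, 0, 45, 1, 0, 0, 0, 45, 1, 0, 0, 0])

```text
time: 28.05
eef_pos: [0.6755, 0.2475, 0.2088]
tcp_rot: [0.707, -0.706, 0.044, 0.0]
ft_force: [0.6, -0.4, 0.3]
gripper_width: 0.045
```

```bash
python3 - <<'E'
from h import *
rows([.51,.18,0.15],-2.3,g=45)
E
```

```text
tilt deg [-3.59  0.25] now [0.6755 0.2475 0.2088] yaw -3.57 q6 -1.27 d mm [-165.5  -67.5  -58.8] turn -1.3 F [ 0.6 -0.4  0.3] w 45.0 t 28.05
[ 45, -0.87, 0.38, -0.43, -0.2, 45, -0.87, 0.38, -0.43, -0.2, 45, -0.88, 0.38, -0.43, -0.2, 45, -0.88, 0.38, -0.42, -0.2, 45, -0.88, 0.38, -0.42, -0.2, 45, -0.88, 0.38, -0.42, -0.2 ]
```

Emit:
send_rows(increments=[45, -1, 0, 0, 0, 45, -1, 0, 0, 0, 45, -1, 0, 0, 0, 45, -1, 0, 0, 0, 45, -0.9, 0, 0, 0])

```text
time: 28.47
eef_pos: [0.5364, 0.2458, 0.2007]
tcp_rot: [-0.703, 0.708, -0.058, 0.0]
ft_force: [-0.2, 0.0, 0.5]
gripper_width: 0.0452
```

```bash
python3 - <<'E'
from h import *
rows([.51,.18,0.15],-2.3,g=45); st()
E
```

```text
tilt deg [-4.7 -0.2] now [0.5364 0.2458 0.2007] yaw -4.77 q6 -1.2 d mm [-26.4 -65.8 -50.7] turn -2.5 F [-0.2  0.   0.5] w 45.2 t 28.47
[ 45, -0.19, 0.59, -0.75, -0.8, 45, -0.2, 0.59, -0.74, -0.8, 45, -0.21, 0.59, -0.74, -0.8 ]
{'time': 28.4667, 'q': [0.2943, 0.0517, 1.6961, 0.0206, 1.4736, -1.1965], 'eef_pos': [0.5364, 0.2458, 0.2007], 'tcp_rot': [-0.7035, 0.7083, -0.0582, 0.0003], 'ft_force': [-0.1945, 0.01, 0.5168], 'moment': [0.0433, -0.0321, -0.002], 'gripper_width': 0.0452}
```

Emit:
send_rows(increments=[45, 0, 0, 0, 0, 45, 0.5, 0, 0, 0, 45, 0.5, 0, 0, 0, 45, 0.5, 0, 0, 0, 45, 0.5, 0, 0, 0, 45, 0.5, 0, 0, 0, 45, 0.5, 0, 0, 0, 45, 0, 0, 0, 0])

```text
time: 29.13
eef_pos: [0.6268, 0.2261, 0.1923]
tcp_rot: [-0.702, 0.709, -0.062, 0.004]
ft_force: [-0.8, -0.3, 0.6]
gripper_width: 0.0448
```

```bash
python3 - <<'E'
from h import *
rows([.51,.18,0.15],-2.3,g=45)
E
```

```text
tilt deg [-4.74 -0.35] now [0.6268 0.2261 0.1923] yaw -5.44 q6 -1.25 d mm [-116.8  -46.1  -42.3] turn -3.1 F [-0.8 -0.3  0.6] w 44.8 t 29.13
[ 45, -0.72, 0.35, -0.37, -0.6, 45, -0.72, 0.35, -0.37, -0.6, 45, -0.73, 0.35, -0.36, -0.6, 45, -0.73, 0.35, -0.35, -0.6, 45, -0.74, 0.35, -0.34, -0.6 ]
```

Emit:
send_rows(increments=[45, 0, -1, 0, 0, 45, 0, -1, 0, 0, 45, 0, -1, 0, 0, 45, 0, 0, 0, 0])

```text
time: 29.47
eef_pos: [0.6339, 0.2208, 0.2802]
tcp_rot: [-0.701, 0.71, -0.069, 0.003]
ft_force: [0.6, -0.4, 1.6]
gripper_width: 0.0449
```

```bash
python3 - <<'E'
from h import *
rows([.51,.18,0.15],-2.3,g=45)
E
```

```text
tilt deg [-5.31 -0.51] now [0.6339 0.2208 0.2802] yaw -5.89 q6 -1.25 d mm [-123.9  -40.8 -130.2] turn -3.6 F [ 0.6 -0.4  1.6] w 44.9 t 29.47
[ 45, -0.71, 0.94, -0.34, -0.7, 45, -0.72, 0.94, -0.33, -0.7, 45, -0.72, 0.94, -0.32, -0.7, 45, -0.72, 0.94, -0.31, -0.7, 45, -0.73, 0.94, -0.3, -0.7 ]
```

Emit:
send_rows(increments=[45, 0, 1, 0, 0, 45, 0, 1, 0, 0, 45, 0, 1, 0, 0, 45, 0, 0, 0, 0])

```text
time: 29.8
eef_pos: [0.6295, 0.2169, 0.1962]
tcp_rot: [-0.702, 0.709, -0.065, 0.011]
ft_force: [-1.1, -0.0, -2.4]
gripper_width: 0.0449
```

```bash
python3 - <<'E'
from h import *
rows([.51,.18,0.15],-2.3,g=45)
E
```

```text
tilt deg [-4.42 -0.34] now [0.6295 0.2169 0.1962] yaw -6.17 q6 -1.25 d mm [-119.5  -36.9  -46.2] turn -3.9 F [-1.1 -0.  -2.4] w 44.9 t 29.8
[ 45, -0.74, 0.37, -0.33, -0.8, 45, -0.74, 0.37, -0.32, -0.8, 45, -0.75, 0.37, -0.31, -0.8, 45, -0.75, 0.37, -0.29, -0.8, 45, -0.76, 0.37, -0.28, -0.8 ]
```

Emit:
send_rows(increments=[45, -0.25, -0.4, 0, 0, 45, -0.25, -0.4, 0, 0, 45, -0.25, -0.4, 0, 0, 45, -0.25, -0.4, 0, 0, 45, -0.25, -0.4, 0, 0, 45, -0.25, -0.4, 0, 0, 45, -0.25, -0.4, 0, 0, 45, -0.25, -0.4, 0, 0])

```text
time: 30.47
eef_pos: [0.5737, 0.2234, 0.315]
tcp_rot: [-0.703, 0.708, -0.062, 0.015]
ft_force: [0.3, -0.8, -0.2]
gripper_width: 0.0449
```

```bash
python3 - <<'E'
from h import *
rows([.51,.18,0.15],-2.3,g=45)
E
```

```text
tilt deg [-3.89 -0.2 ] now [0.5737 0.2234 0.315 ] yaw -6.28 q6 -1.22 d mm [ -63.7  -43.4 -165. ] turn -4.0 F [ 0.3 -0.8 -0.2] w 44.9 t 30.47
[ 45, -0.26, 0.94, -0.27, -0.7, 45, -0.27, 0.94, -0.27, -0.7, 45, -0.27, 0.94, -0.26, -0.7, 45, -0.27, 0.94, -0.26, -0.7, 45, -0.28, 0.94, -0.26, -0.7, 45, -0.28, 0.94, -0.25, -0.7 ]
```

Emit:
send_rows(increments=[45, 0, 1, 0, 0, 45, 0, 1, 0, 0, 45, 0, 1, 0, 0])

```text
time: 30.72
eef_pos: [0.5737, 0.2263, 0.245]
tcp_rot: [0.707, -0.705, 0.051, -0.025]
ft_force: [0.2, 1.0, 0.5]
gripper_width: 0.0449
```

```bash
python3 - <<'E'
from h import *
rows([.51,.18,0.15],-2.3,g=45)
E
```

```text
tilt deg [-2.04  0.28] now [0.5737 0.2263 0.245 ] yaw -6.16 q6 -1.22 d mm [-63.7 -46.3 -95. ] turn -3.9 F [0.2 1.  0.5] w 44.9 t 30.72
[ 45, -0.46, 0.81, -0.44, -1, 45, -0.46, 0.81, -0.43, -1, 45, -0.47, 0.81, -0.43, -1, 45, -0.48, 0.81, -0.42, -1 ]
```

Emit:
send_rows(increments=[45, 0, -0.4, -0.2, -0.5, 45, 0, -0.4, -0.2, -0.5, 45, 0, -0.4, -0.2, -0.5, 45, 0, -0.4, -0.2, -0.5, 45, 0, -0.4, -0.2, -0.5, 45, 0, -0.4, -0.2, -0.5, 45, 0, -0.4, -0.2, -0.5, 45, 0, -0.2, -0.1, -0.5])

```text
time: 31.38
eef_pos: [0.5724, 0.1763, 0.351]
tcp_rot: [0.708, -0.706, 0.022, 0.001]
ft_force: [0.9, 0.1, 1.1]
gripper_width: 0.045
```

```bash
python3 - <<'E'
from h import *
rows([.51,.18,0.15],-2.3,g=45)
E
```

```text
tilt deg [-1.82  0.23] now [0.5724 0.1763 0.351 ] yaw -1.73 q6 -1.37 d mm [ -62.4    3.7 -201. ] turn 0.6 F [0.9 0.1 1.1] w 45.0 t 31.38
[ 45, -0.23, 0.85, 0, 0.1, 45, -0.23, 0.85, 0, 0.1, 45, -0.23, 0.85, 0, 0.1, 45, -0.23, 0.85, 0, 0.1, 45, -0.23, 0.85, 0, 0.1, 45, -0.23, 0.85, 0, 0.1, 45, -0.23, 0.85, 0, 0.1, 45, -0.23, 0.85, 0, 0.1 ]
```

Emit:
send_rows(increments=[45, 0, 1, 0, 0, 45, 0, 1, 0, 0, 45, 0, 1, 0, 0])

```text
time: 31.63
eef_pos: [0.5775, 0.1758, 0.2776]
tcp_rot: [0.71, -0.704, 0.012, -0.01]
ft_force: [0.6, 0.4, 0.1]
gripper_width: 0.0448
```

```bash
python3 - <<'E'
from h import *
rows([.51,.18,0.15],-2.3,g=45)
E
```

```text
tilt deg [-0.12  0.52] now [0.5775 0.1758 0.2776] yaw -1.75 q6 -1.37 d mm [ -67.5    4.2 -127.6] turn 0.5 F [0.6 0.4 0.1] w 44.8 t 31.63
[ 45, -0.45, 0.85, 0.01, 0.1, 45, -0.45, 0.85, 0.01, 0.1, 45, -0.45, 0.85, 0, 0.1, 45, -0.45, 0.85, 0, 0.1, 45, -0.45, 0.85, 0, 0.1 ]
```

Emit:
send_rows(increments=[45, -0.29, 0.5, 0.02, 0.1, 45, -0.29, 0.5, 0.02, 0.1, 45, -0.29, 0.5, 0.02, 0.1, 45, -0.29, 0.5, 0.02, 0.1, 45, -0.29, 0.5, 0.02, 0.1, 45, -0.29, 0.5, 0.02, 0.1, 45, -0.29, 0.5, 0.02, 0.1, 45, -0.29, 0.4, 0.02, 0.1])

```text
time: 32.3
eef_pos: [0.5062, 0.1816, 0.1566]
tcp_rot: [0.71, -0.704, 0.017, -0.014]
ft_force: [-0.5, -0.1, -0.6]
gripper_width: 0.0451
```

Emit:
send_rows(increments=[45, 0, 0.2, 0, 0, 45, 0, 0, 0, 0])

```text
time: 32.47
eef_pos: [0.5038, 0.1812, 0.1481]
tcp_rot: [0.71, -0.704, 0.019, -0.012]
ft_force: [0.3, 0.1, -0.5]
gripper_width: 0.0447
```

```bash
cat > lid.py <<'E'
from h import *
def lidbar(W,x,y,zt=.062,zl=.040):
    w=W.reshape(-1,3); w=w[~np.isnan(w[:,0])]; w=w[(abs(w[:,0]-x)<.1)&(abs(w[:,1]-y)<.1)]
    b=w[(abs(w[:,2]-zt)<.004)&(np.hypot(w[:,0]-x,w[:,1]-y)<.045)]
    (cx,cy),s,a=cv2.minAreaRect((b[:,:2]*1e3).astype(np.float32)); print('bar',round(cx,1),round(cy,1),np.round(s,1),round(a,1),len(b),'z',np.round(np.median(b[:,2]),4))
    return cx,cy
E
python3 - <<'E'
from lid import *
p=r.camera('wrist'); save(p,'w18'); W=cloud(p); np.save('pics/w18.npy',W)
lidbar(W,.509,.18)
rows([.509,.18,0.062],-2.3,g=45)
E
```

```text
bar 508.9 180.7 [15.7 60.1] 87.2 1431 z 0.0616
tilt deg [-0.49  0.48] now [0.5042 0.1813 0.1488] yaw -2.47 q6 -1.33 d mm [  4.8  -1.3 -86.8] turn -0.2 F [-0.4  0.5 -0.5] w 44.8 t 32.52
[ 45, 0.05, 0.72, -0.01, 0, 45, 0.05, 0.72, -0.01, 0, 45, 0.05, 0.72, -0.01, 0, 45, 0.05, 0.72, -0.01, 0 ]
```

View pics/w18.png

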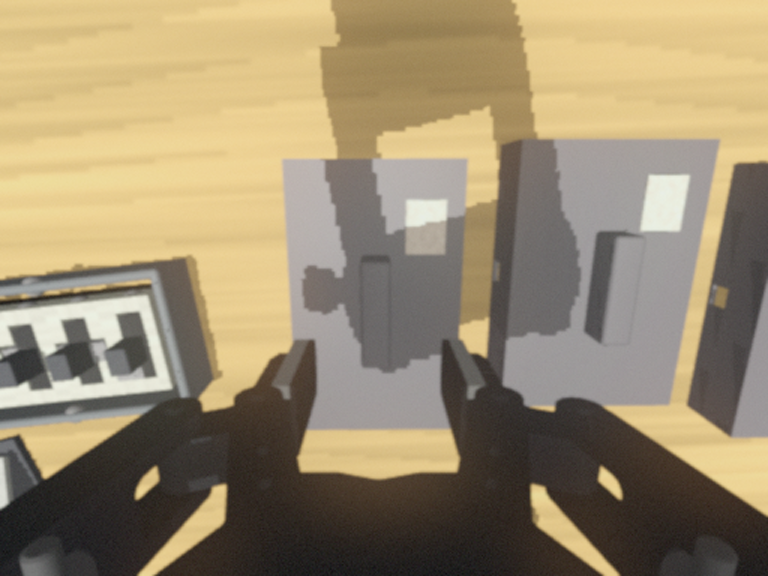

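Emit:
send_rows(increments=[45, 0.06, 0.5, 0, 0, 45, 0.06, 0.5, 0, 0, 45, 0.06, 0.5, 0, 0, 45, 0.03, 0.5, 0, 0, 45, 0, 0.4, 0, 0, 45, 0, 0.2, 0, 0])

```text
time: 33.02
eef_pos: [0.5216, 0.1825, 0.0795]
tcp_rot: [0.711, -0.702, 0.011, -0.019]
ft_force: [-1.2, -0.9, 0.7]
gripper_width: 0.0446
```

```bash
python3 - <<'E'
from lid import *
rows([.509,.1805,0.064],-2.6,g=45)
E
```

```text
tilt deg [0.66 0.71] now [0.5216 0.1825 0.0795] yaw -2.48 q6 -1.33 d mm [-12.6  -2.  -15.5] turn 0.1 F [-1.2 -0.9  0.7] w 44.6 t 33.02
[ 45, -0.42, 0.51, -0.09, 0.1 ]
```

Emit:
send_rows(increments=[45, -0.25, 0.2, -0.04, 0, 45, -0.15, 0.15, -0.02, 0, 45, 0, 0.1, 0, 0])

```text
time: 33.27
eef_pos: [0.5103, 0.1812, 0.066]
tcp_rot: [0.711, -0.702, 0.011, -0.02]
ft_force: [-1.0, 0.3, -0.2]
gripper_width: 0.0451
```

```bash
python3 - <<'E'
from lid import *
rows([.509,.1805,0.064],-2.6,g=45)
E
```

```text
tilt deg [0.74 0.72] now [0.5103 0.1812 0.066 ] yaw -2.5 q6 -1.33 d mm [-1.3 -0.7 -2. ] turn 0.1 F [-1.   0.3 -0.2] w 45.1 t 33.27
[ 45, -0.04, 0.07, -0.03, 0.1 ]
```

Emit:
send_rows(increments=[5, -0.02, 0.07, -0.02, 0, 5, 0, 0, 0, 0, 5, 0, 0, 0, 0, 5, 0, 0, 0, 0, 5, 0, 0, 0, 0])

```text
time: 33.68
eef_pos: [0.5097, 0.1808, 0.065]
tcp_rot: [0.712, -0.702, 0.01, -0.02]
ft_force: [0.0, -0.1, -1.6]
gripper_width: 0.0147
```

```bash
python3 - <<'E'
from lid import *
st(); rows([.52,.13,0.2],g=5,n=8)
E
```

```text
{'time': 33.6833, 'q': [0.1985, 0.0315, 1.9606, 0.0107, 1.1323, -1.3337], 'eef_pos': [0.5097, 0.1808, 0.065], 'tcp_rot': [0.7116, -0.7022, 0.01, -0.0204], 'ft_force': [0.0118, -0.1097, -1.5898], 'moment': [-0.0312, 0.0226, 0.0172], 'gripper_width': 0.0147}
tilt deg [0.86 0.74] now [0.5097 0.1808 0.065 ] yaw -2.47 q6 -1.33 d mm [ 10.3 -50.8 135. ] turn 0 F [ 0.  -0.1 -1.6] w 14.7 t 33.68
[ 5, 0.06, -0.56, -0.2, 0, 5, 0.06, -0.56, -0.2, 0, 5, 0.06, -0.56, -0.2, 0, 5, 0.06, -0.56, -0.2, 0, 5, 0.06, -0.56, -0.2, 0, 5, 0.06, -0.56, -0.2, 0, 5, 0.06, -0.56, -0.2, 0, 5, 0.06, -0.56, -0.2, 0 ]
```

Emit:
send_rows(increments=[5, 0, -0.2, 0, 0, 5, 0, -0.4, 0, 0, 5, 0, -0.4, 0, 0, 5, 0, -0.4, 0, 0, 5, 0, -0.4, 0, 0, 5, 0, -0.4, 0, 0, 5, 0, -0.4, 0, 0, 5, 0, -0.2, 0, 0])

```text
time: 34.35
eef_pos: [0.5083, 0.1797, 0.1584]
tcp_rot: [0.712, -0.702, 0.01, -0.021]
ft_force: [-0.0, 0.6, -1.1]
gripper_width: 0.0142
```

```bash
python3 - <<'E'
from lid import *
p=r.camera('side'); save(p,'s1')
rows([.532,-.015,0.16],-86.1,g=5,n=16)
E
```

```text
tilt deg [1.03 0.78] now [0.5091 0.1798 0.1596] yaw -2.47 q6 -1.33 d mm [  22.9 -194.8    0.4] turn 83.6 F [ 0.5  0.8 -0.3] w 14.3 t 34.4
[ 5, 0.07, -0.01, -0.4, 5.2, 5, 0.1, -0.01, -0.4, 5.2, 5, 0.14, -0.01, -0.38, 5.2, 5, 0.17, -0.01, -0.37, 5.2, 5, 0.2, -0.01, -0.35, 5.2, 5, 0.24, -0.01, -0.33, 5.2, 5, 0.27, -0.01, -0.31, 5.2, 5, 0.29, -0.01, -0.29, 5.2 ]
[ 5, 0.32, -0.01, -0.26, 5.2, 5, 0.34, -0.01, -0.23, 5.2, 5, 0.36, -0.01, -0.2, 5.2, 5, 0.38, -0.01, -0.16, 5.2, 5, 0.39, -0.01, -0.13, 5.2, 5, 0.4, -0.01, -0.09, 5.2, 5, 0.41, -0.01, -0.05, 5.2, 5, 0.41, -0.01, -0.02, 5.2 ]
```

View pics/s1.png

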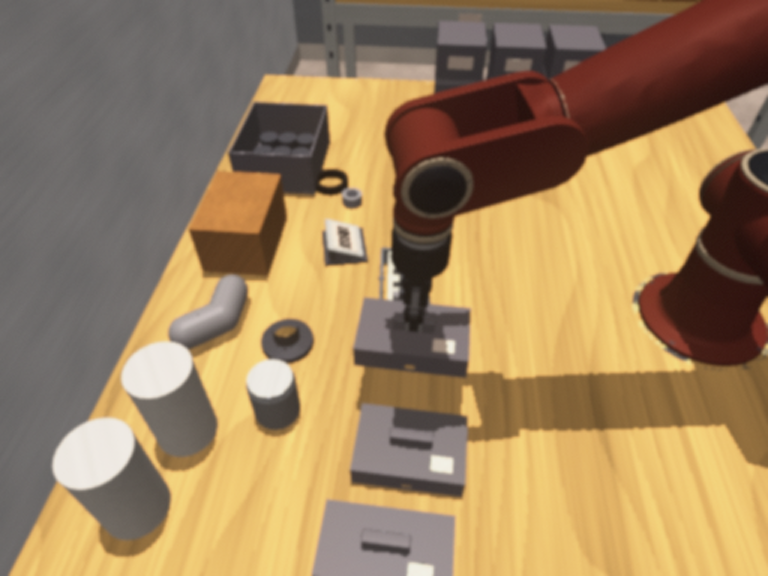

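The lid is held level at px (413,335). Carrying and turning it over the tub.

Emit:
send_rows(increments=[5, 0.07, 0, -0.4, 4, 5, 0.1, 0, -0.4, 5.2, 5, 0.14, 0, -0.38, 5.2, 5, 0.17, 0, -0.37, 5.2, 5, 0.2, 0, -0.35, 5.2, 5, 0.24, 0, -0.33, 5.2, 5, 0.27, 0, -0.31, 5.2, 5, 0.29, 0, -0.29, 5.2])

```text
time: 35.07
eef_pos: [0.5214, 0.0811, 0.1599]
tcp_rot: [0.662, -0.647, 0.263, -0.272]
ft_force: [-1.0, -0.4, -1.2]
gripper_width: 0.0142
```

Emit:
send_rows(increments=[5, 0.32, 0, -0.26, 5.2, 5, 0.34, 0, -0.23, 5.2, 5, 0.36, 0, -0.2, 5.2, 5, 0.38, 0, -0.16, 5.2, 5, 0.36, 0, -0.13, 5.2, 5, 0.3, 0, -0.09, 5.2, 5, 0.2, 0, -0.05, 4, 5, 0, 0, 0, 0])

```text
time: 35.73
eef_pos: [0.5255, -0.001, 0.1564]
tcp_rot: [0.541, -0.528, 0.463, -0.463]
ft_force: [-0.5, -0.3, -1.8]
gripper_width: 0.0144
```

```bash
cat >> h.py <<'E'
def lidpose(offw,qg,yg):
    "offw: lid origin minus TCP at grasp (world mm); qg tool quat at grasp; yg yaw of the lid's long axis at grasp"
    s=r.state(); Q=Rt(s)@q2R(qg).T; A=Q@Rn.from_euler('z',yg,degrees=True).as_matrix(); o=np.array(s['eef_pos'])*1e3+Q@np.array(offw)
    print('lid origin',np.round(o,1),'long axis yaw',round(np.degrees(np.arctan2(A[1,0],A[0,0])),1),'tilt deg',np.round(np.degrees(A[:2,2]),2),'F',np.round(s['ft_force'],1),'M',np.round(s['moment'],2),'tcp z',round(s['eef_pos'][2],4),'w',round(s['gripper_width']*1e3,1),'t',round(s['time'],2)); return o
E
python3 - <<'E'
from lid import *
lidpose([-0.8,-.1,-65],[.7116,-.7022,.01,-.0204],-2.6)
p=r.camera('wrist'); save(p,'w19'); W=cloud(p); np.save('pics/w19.npy',W)
rows([.532,-.015,0.16],-86.,g=5)
E
```

```text
lid origin [525.1   1.5  91.4] long axis yaw -81.9 tilt deg [ 0.16 -1.54] F [-0.5 -0.3 -1.8] M [-0.03  0.05 -0.01] tcp z 0.1564 w 14.4 t 35.73
tilt deg [0.73 0.86] now [ 5.255e-01 -5.000e-04  1.563e-01] yaw -81.63 q6 -0.3 d mm [  6.5 -14.5   3.7] turn 4.4 F [ 1.  -1.2 -2.3] w 14.6 t 35.78
[ 5, 0.51, -0.13, 0.15, 4.4 ]
```

View pics/w19.png

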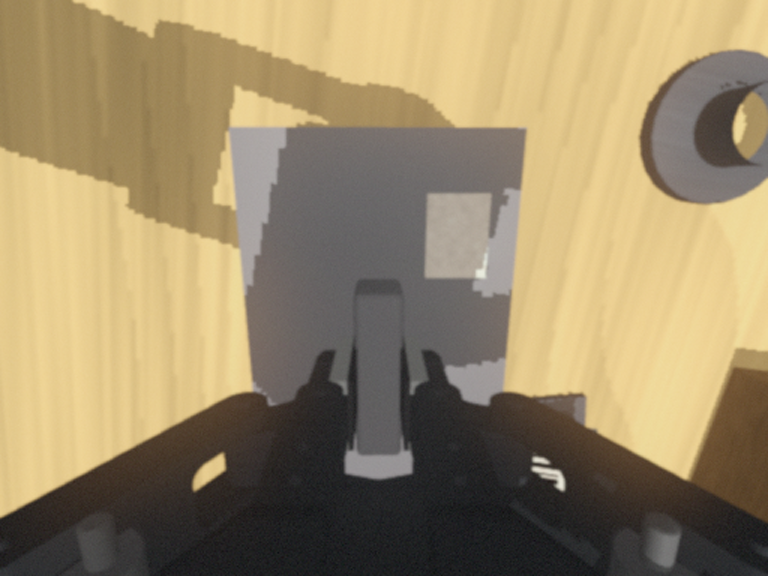

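Emit:
send_rows(increments=[5, 0.2, 0.2, 0.06, 1.4, 5, 0.2, 0.3, 0.06, 1.4, 5, 0.15, 0.3, 0.06, 1.2, 5, 0, 0.2, 0, 0, 5, 0, 0, 0, 0])

```text
time: 36.2
eef_pos: [0.5337, -0.0159, 0.1224]
tcp_rot: [0.525, -0.511, 0.482, -0.48]
ft_force: [-0.1, 0.1, -1.6]
gripper_width: 0.0147
```

```bash
python3 - <<'E'
from lid import *
lidpose([-0.3,.2,-65],[.7116,-.7022,.01,-.0204],-2.6)
rows([.532,-.015,0.11],-86.,g=5)
E
```

```text
lid origin [533.7 -13.7  57.4] long axis yaw -85.8 tilt deg [ 0.16 -1.67] F [-0.1  0.1 -1.6] M [ 0.03 -0.01 -0.03] tcp z 0.1224 w 14.7 t 36.2
tilt deg [0.68 0.9 ] now [ 0.5337 -0.0159  0.1224] yaw -85.69 q6 -0.26 d mm [ -1.7   0.9 -12.4] turn 0.3 F [-0.1  0.1 -1.6] w 14.7 t 36.2
[ 5, -0.03, 0.41, -0.06, 0.3 ]
```

Emit:
send_rows(increments=[5, 0.07, 0.15, -0.05, 0.2, 5, 0, 0.15, 0, 0])

```text
time: 36.37
eef_pos: [0.5324, -0.0179, 0.1123]
tcp_rot: [0.524, -0.511, 0.483, -0.481]
ft_force: [0.5, 0.9, -1.8]
gripper_width: 0.0144
```

```bash
python3 - <<'E'
from lid import *
lidpose([-0.3,.2,-65],[.7116,-.7022,.01,-.0204],-2.6)
E
```

```text
lid origin [532.3 -15.7  47.3] long axis yaw -86.0 tilt deg [ 0.21 -1.68] F [ 0.5  0.9 -1.8] M [ 0.    0.02 -0.03] tcp z 0.1123 w 14.4 t 36.37
```

Aligned to within 0.3 mm. Lowering onto the rim.

Emit:
send_rows(increments=[5, 0, 0.15, 0, 0, 5, 0, 0.15, 0, 0])

```text
time: 36.53
eef_pos: [0.5323, -0.0176, 0.1023]
tcp_rot: [0.525, -0.511, 0.483, -0.481]
ft_force: [0.9, -0.2, -1.8]
gripper_width: 0.0142
```

```bash
python3 - <<'E'
from lid import *
lidpose([-0.3,.2,-65],[.7116,-.7022,.01,-.0204],-2.6)
E
```

```text
lid origin [532.3 -15.4  37.3] long axis yaw -86.0 tilt deg [ 0.21 -1.69] F [ 0.9 -0.2 -1.8] M [ 0.   -0.06  0.06] tcp z 0.1023 w 14.2 t 36.53
```

Emit:
send_rows(increments=[5, 0, 0.12, 0, 0])

```text
time: 36.62
eef_pos: [0.5327, -0.0175, 0.0987]
tcp_rot: [0.525, -0.511, 0.482, -0.481]
ft_force: [0.4, 0.8, 3.2]
gripper_width: 0.0146
```

Emit:
send_rows(increments=[5, 0, 0.15, 0, 0])

```text
time: 36.7
eef_pos: [0.5334, -0.0174, 0.0947]
tcp_rot: [0.525, -0.511, 0.482, -0.481]
ft_force: [-0.0, -1.0, -1.0]
gripper_width: 0.0145
```

Emit:
send_rows(increments=[5, 0, 0.15, 0, 0])

```text
time: 36.78
eef_pos: [0.5337, -0.0172, 0.0901]
tcp_rot: [0.525, -0.51, 0.482, -0.481]
ft_force: [0.1, 2.8, 6.2]
gripper_width: 0.0143
```

```bash
python3 - <<'E'
from lid import *
lidpose([-0.3,.2,-65],[.7116,-.7022,.01,-.0204],-2.6)
E
```

```text
lid origin [533.8 -15.   25.1] long axis yaw -85.9 tilt deg [ 0.03 -1.68] F [0.1 2.8 6.2] M [ 0.14  0.2  -0.09] tcp z 0.0901 w 14.3 t 36.78
```

Emit:
send_rows(increments=[5, 0, 0.1, 0, 0])

```text
time: 36.87
eef_pos: [0.5344, -0.017, 0.089]
tcp_rot: [0.525, -0.51, 0.482, -0.481]
ft_force: [-9.8, 2.3, 25.7]
gripper_width: 0.0142
```

Emit:
send_rows(increments=[5, 0, 0.1, 0, 0])

```text
time: 36.95
eef_pos: [0.5348, -0.0171, 0.0889]
tcp_rot: [0.525, -0.511, 0.482, -0.481]
ft_force: [-13.0, 0.9, 25.3]
gripper_width: 0.0144
```

```bash
python3 - <<'E'
from lid import *
lidpose([-0.3,.2,-65],[.7116,-.7022,.01,-.0204],-2.6)
E
```

```text
lid origin [534.8 -14.9  24. ] long axis yaw -85.9 tilt deg [ 0.14 -1.64] F [-13.    0.9  25.3] M [-0.22  2.54 -0.14] tcp z 0.0889 w 14.4 t 36.95
```

Emit:
send_rows(increments=[35, 0, 0, 0, 0, 35, 0, 0, 0, 0, 35, 0, 0, 0, 0, 35, 0, -0.4, 0, 0, 35, 0, -0.5, 0, 0, 35, 0, -0.5, 0, 0, 35, 0.3, -0.5, 0, 0, 35, 0.3, -0.5, 0, 0])

```text
time: 37.62
eef_pos: [0.5327, -0.0348, 0.161]
tcp_rot: [0.524, -0.513, 0.484, -0.478]
ft_force: [0.3, 0.2, -0.7]
gripper_width: 0.0346
```

Emit:
send_rows(increments=[35, 0.4, -0.3, 0, 0, 35, 0.4, -0.2, 0, 0, 35, 0.2, 0, 0, 0, 35, 0, 0, 0, 0, 35, 0, 0, 0, 0])

```text
time: 38.03
eef_pos: [0.537, -0.0697, 0.1813]
tcp_rot: [0.525, -0.511, 0.482, -0.481]
ft_force: [-0.5, 0.0, -0.9]
gripper_width: 0.0348
```

```bash
cat > lidchk.py <<'E'
from h import *
def lidchk(tag):
    p=r.camera('wrist'); save(p,tag); W=cloud(p); np.save('pics/%s.npy'%tag,W)
    w=W.reshape(-1,3); w=w[~np.isnan(w[:,0])]
    t=w[(w[:,2]>.055)&(w[:,2]<.080)&(abs(w[:,0]-.532)<.06)&(abs(w[:,1]+.015)<.09)]
    A=np.c_[t[:,:2]-[.532,-.015],np.ones(len(t))]
    k=np.ones(len(t),bool)
    for _ in range(8):
        c,_,_,_=np.linalg.lstsq(A[k],t[k,2],rcond=None); k=abs(A@c-t[:,2])<.0025
    print('n',len(t),k.sum(),'plane z at tub centre mm',round(c[2]*1e3,2),'slopes deg',np.round(np.degrees(c[:2]),2))
    q=t[k]; print(cv2.minAreaRect((q[:,:2]*1e3).astype(np.float32)))
    b=w[(abs(w[:,2]-.087)<.004)&(abs(w[:,0]-.532)<.02)&(abs(w[:,1]+.015)<.045)]
    if len(b): print('bar',cv2.minAreaRect((b[:,:2]*1e3).astype(np.float32)),np.median(b[:,2]))
E
python3 - <<'E'
from lidchk import *
lidchk('w20'); rows([.52,-.1,0.18],-86.,g=5)
E
```

```text
n 21507 21492 plane z at tub centre mm 64.79 slopes deg [-0.25  0.07]
((533.3770141601562, -16.653244018554688), (99.3093490600586, 163.596923828125), 4.159885883331299)
bar ((533.7012329101562, -16.604774475097656), (15.808435440063477, 59.730045318603516), 3.7750372886657715) 0.08659644809537215
tilt deg [0.65 0.85] now [ 0.5368 -0.0696  0.1809] yaw -85.73 q6 -0.35 d mm [-16.8 -30.4  -0.9] turn 0.3 F [-0.6  0.5  0.5] w 34.8 t 38.08
[ 5, 0.49, 0, -0.32, 0.1, 5, 0.49, 0, -0.32, 0.1 ]
```

View pics/w20.png

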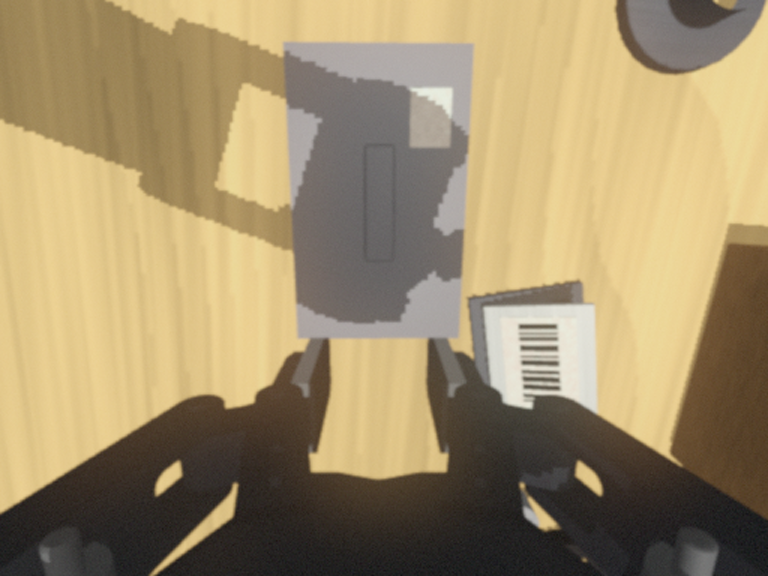

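The lid is home on the first try: top plane at 64.8 mm (65 expected), slopes under 0.3°, centre within about 2 mm. Now the label plane and the scanner pose.

```bash
cat > label.py <<'E'
from h import *
def lab(p,W,tag):
    for d in r.cut_out(p,'label')[:1]:
        w=W[d['mask']]; w=w[~np.isnan(w[:,0])]
        c=np.median(w,0); k=np.ones(len(w),bool)
        for _ in range(8):
            A=np.c_[w[:,:2]-c[:2],np.ones(len(w))]; co,_,_,_=np.linalg.lstsq(A[k],w[k,2],rcond=None); k=abs(A@co-w[:,2])<.003
        n=np.array([-co[0],-co[1],1]); n/=np.linalg.norm(n); q=w[k]
        # in-plane rectangle
        ex=np.cross([0,1,0],n); ex/=np.linalg.norm(ex); ey=np.cross(n,ex)
        P=np.stack([(q-c)@ex,(q-c)@ey],1)*1e3
        (a,b),s,ang=cv2.minAreaRect(P.astype(np.float32)); mid=c+ex*a/1e3+ey*b/1e3; mid[2]=co[2]+co[0]*(mid[0]-c[0])+co[1]*(mid[1]-c[1])
        print(tag,d['conf'],len(w),k.sum(),'normal',np.round(n,3),'tilt',round(np.degrees(np.arccos(n[2])),1),'az',round(np.degrees(np.arctan2(n[1],n[0])),1),'mid',np.round(mid,4),'size',np.round(s,1),round(ang,1))
if __name__=='__main__':
    for n in ('wrist','side','scene'):
        p=r.camera(n); lab(p,cloud(p),n)
    rows([.52,-.35,0.28],-86.,g=85,n=8)
E
python3 label.py
```

```text
side 0.59 240 233 normal [-0.375 -0.09   0.923] tilt 22.7 az -166.5 mid [ 0.6603 -0.127   0.0309] size [49.4 75.7] 11.6
scene 0.71 284 284 normal [-0.39  -0.089  0.917] tilt 23.6 az -167.1 mid [ 0.656  -0.1246  0.0297] size [58.1 75. ] 11.7
tilt deg [0.67 0.85] now [ 0.5369 -0.0688  0.1812] yaw -85.65 q6 -0.35 d mm [ -16.9 -281.2   98.8] turn 0.3 F [-0.2 -0.4 -0.6] w 35.2 t 38.38
[ 85, 0.93, -0.34, -0.12, 0, 85, 0.93, -0.34, -0.12, 0, 85, 0.93, -0.34, -0.12, 0, 85, 0.93, -0.34, -0.12, 0, 85, 0.93, -0.34, -0.12, 0, 85, 0.93, -0.34, -0.12, 0, 85, 0.93, -0.34, -0.12, 0, 85, 0.93, -0.34, -0.12, 0 ]
[ 85, 0.93, -0.34, -0.12, 0, 85, 0.93, -0.34, -0.12, 0 ]
```

Emit:
send_rows(increments=[85, 0.4, -0.7, -0.05, 0, 85, 0.5, -0.7, -0.05, 0, 85, 0.7, -0.6, -0.07, 0, 85, 0.7, -0.5, -0.07, 0, 85, 0.7, -0.4, -0.07, 0, 85, 0.7, -0.3, -0.07, 0, 85, 0.7, 0, -0.07, 0, 85, 0.7, 0, -0.07, 0])

```text
time: 39.05
eef_pos: [0.5316, -0.2237, 0.276]
tcp_rot: [0.527, -0.515, 0.48, -0.475]
ft_force: [0.1, 0.4, -0.3]
gripper_width: 0.0852
```

Emit:
send_rows(increments=[85, 0.7, 0, 0, 0, 85, 0.7, 0, 0, 0, 85, 0.5, 0, 0, 0, 85, 0.2, 0, 0, 0, 85, 0, 0, 0, 0, 85, 0, 0, 0, 0])

```text
time: 39.55
eef_pos: [0.5371, -0.2917, 0.2746]
tcp_rot: [0.527, -0.515, 0.481, -0.476]
ft_force: [-0.5, 0.7, -0.1]
gripper_width: 0.085
```

```bash
cat > scan.py <<'E'
from h import *
def top(W,c,zlo,zhi,rad=.04):
    w=W.reshape(-1,3); w=w[~np.isnan(w[:,0])]; b=w[(w[:,2]>zlo)&(w[:,2]<zhi)&(np.hypot(w[:,0]-c[0],w[:,1]-c[1])<rad)]
    if len(b)<10: print('few',len(b)); return
    rc=cv2.minAreaRect((b[:,:2]*1e3).astype(np.float32)); print(zlo,zhi,len(b),'ctr',np.round(rc[0],1),'size',np.round(rc[1],1),'ang',round(rc[2],1),'z',np.round(np.median(b[:,2]),4)); return rc
E
python3 - <<'E'
from scan import *
p=r.camera('wrist'); save(p,'w21'); W=cloud(p); np.save('pics/w21.npy',W)
top(W,(.518,-.40),.146,.166,.05)
top(W,(.518,-.40),.042,.054,.07)
rows([.52,-.35,0.28],-86.,g=85)
E
```

```text
0.146 0.166 830 ctr [ 516.2 -405. ] size [34.5 26. ] ang 74.8 z 0.1557
0.042 0.054 911 ctr [ 516.  -405.6] size [66.1 56.2] ang 75.1 z 0.0455
tilt deg [0.35 0.99] now [ 0.5371 -0.2915  0.2746] yaw -85.11 q6 -0.71 d mm [-17.1 -58.5   5.4] turn 0.9 F [-0.2 -1.4 -0.4] w 85.1 t 39.6
[ 85, 0.63, -0.07, -0.24, 0.3, 85, 0.63, -0.07, -0.24, 0.3, 85, 0.63, -0.07, -0.24, 0.3 ]
```

View pics/w21.png

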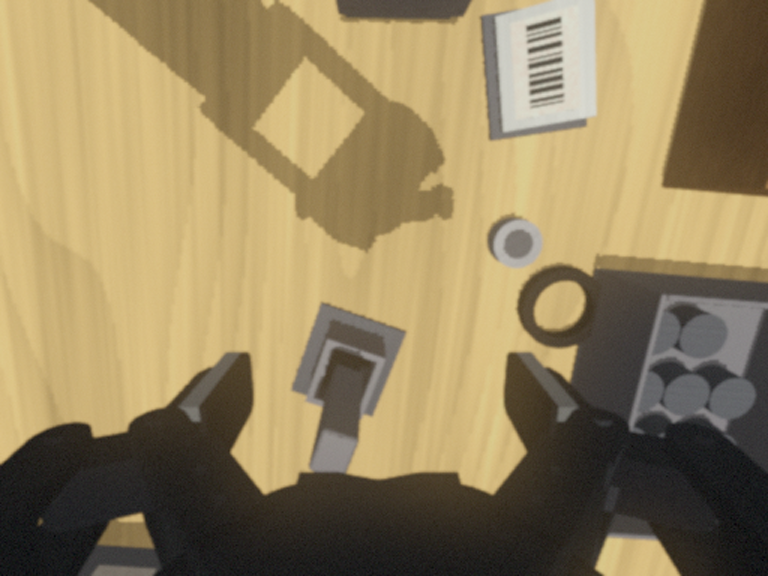

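```bash
python3 - <<'E'
from scan import *
rows([.516,-.395,0.275],-15.2,g=85,n=14)
E
```

```text
tilt deg [0.35 0.99] now [ 0.5371 -0.2915  0.2746] yaw -85.11 q6 -0.71 d mm [ -21.1 -103.5    0.4] turn -69.9 F [-0.2 -1.4 -0.4] w 85.1 t 39.6
[ 85, 0.24, -0.01, -0.07, -5, 85, 0.23, -0.01, -0.09, -5, 85, 0.23, -0.01, -0.11, -5, 85, 0.21, -0.01, -0.13, -5, 85, 0.2, -0.01, -0.15, -5, 85, 0.19, -0.01, -0.17, -5, 85, 0.17, -0.01, -0.18, -5, 85, 0.16, -0.01, -0.2, -5 ]
[ 85, 0.14, -0.01, -0.21, -5, 85, 0.12, -0.01, -0.22, -5, 85, 0.1, -0.01, -0.23, -5, 85, 0.08, -0.01, -0.24, -5, 85, 0.06, -0.01, -0.24, -5, 85, 0.04, -0.01, -0.25, -5 ]
```

Emit:
send_rows(increments=[75, 0.24, 0, -0.07, -5, 75, 0.23, 0, -0.09, -5, 75, 0.23, 0, -0.11, -5, 75, 0.21, 0, -0.13, -5, 75, 0.2, 0, -0.15, -5, 75, 0.19, 0, -0.17, -5, 75, 0.17, 0, -0.18, -5, 75, 0.16, 0, -0.2, -5])

```text
time: 40.27
eef_pos: [0.5277, -0.3414, 0.2736]
tcp_rot: [0.667, -0.651, 0.257, -0.255]
ft_force: [0.4, 0.4, -0.9]
gripper_width: 0.0747
```

Emit:
send_rows(increments=[70, 0.14, 0, -0.21, -5, 70, 0.12, 0, -0.22, -5, 70, 0.1, 0, -0.23, -5, 70, 0.08, 0, -0.24, -5, 70, 0.06, 0, -0.2, -5, 70, 0, 0, 0, 0, 70, 0, 0, 0, 0])

```text
time: 40.85
eef_pos: [0.5243, -0.3712, 0.2729]
tcp_rot: [0.709, -0.692, 0.095, -0.097]
ft_force: [0.0, 0.1, -0.2]
gripper_width: 0.0698
```

```bash
python3 - <<'E'
from scan import *
p=r.camera('wrist'); save(p,'w22'); W=cloud(p); np.save('pics/w22.npy',W)
top(W,(.516,-.405),.146,.166,.05)
rows([.516,-.405,0.19],-15.2,g=70)
E
```

```text
0.146 0.166 1099 ctr [ 516.4 -405.9] size [33.8 26.5] ang 75.1 z 0.1556
tilt deg [0.34 1.36] now [ 0.5243 -0.3711  0.2729] yaw -15.65 q6 -2.04 d mm [ -8.3 -33.9 -82.9] turn -0.4 F [-0.6  1.  -0.3] w 70.0 t 40.9
[ 70, 0.01, 0.91, -0.41, -0.1, 70, 0.01, 0.91, -0.41, -0.1, 70, 0.01, 0.91, -0.41, -0.1 ]
```

View pics/w22.png

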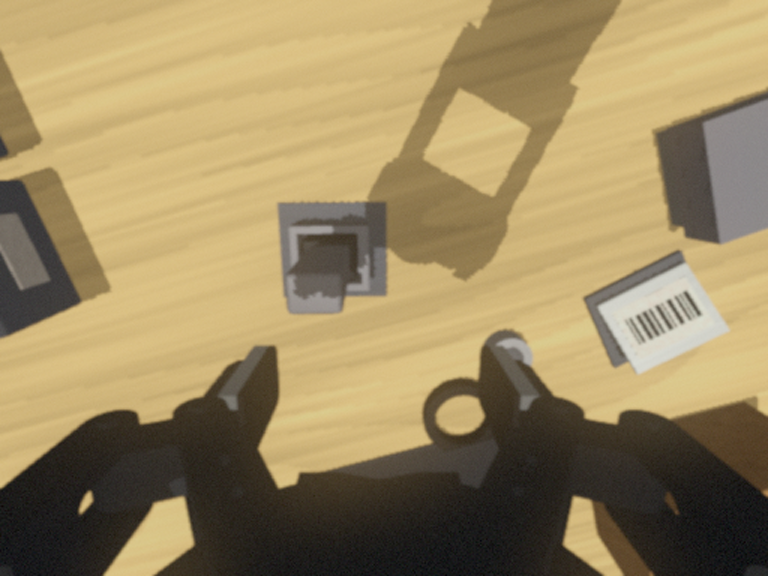

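Emit:
send_rows(increments=[70, 0, 0.3, -0.4, 0, 70, 0, 0.3, -0.4, 0, 70, 0, 0.4, -0.35, 0.3, 70, 0, 0.5, 0, 0, 70, 0, 0.5, 0, 0, 70, 0, 0.3, 0, 0, 70, 0, 0, 0, 0])

```text
time: 41.48
eef_pos: [0.5131, -0.4064, 0.1948]
tcp_rot: [0.709, -0.691, 0.1, -0.101]
ft_force: [0.1, 0.8, 0.4]
gripper_width: 0.0702
```

```bash
python3 - <<'E'
from scan import *
rows([.5163,-.4053,0.125],-15.2,g=70,n=4)
E
```

```text
tilt deg [0.24 1.41] now [ 0.5131 -0.4064  0.1948] yaw -16.32 q6 -2.08 d mm [  3.2   1.1 -69.8] turn -1.1 F [0.1 0.8 0.4] w 70.2 t 41.48
[ 70, 0.03, 0.58, 0, -0.3, 70, 0.03, 0.58, 0, -0.3, 70, 0.03, 0.58, 0, -0.3, 70, 0.03, 0.58, 0, -0.3 ]
```

Emit:
send_rows(increments=[70, 0.05, 0.5, 0, -0.3, 70, 0.03, 0.5, 0, -0.3, 70, 0.03, 0.5, 0, -0.3, 70, 0, 0.5, 0, 0, 70, 0, 0.3, 0, 0])

```text
time: 41.9
eef_pos: [0.5173, -0.4082, 0.1225]
tcp_rot: [0.708, -0.693, 0.093, -0.097]
ft_force: [-0.0, -0.4, 0.4]
gripper_width: 0.0703
```

```bash
python3 - <<'E'
from scan import *
rows([.5163,-.4053,0.125],-15.2,g=70)
E
```

```text
tilt deg [0.44 1.21] now [ 0.5173 -0.4082  0.1225] yaw -15.47 q6 -2.1 d mm [-1.   2.9  2.5] turn -0.3 F [-0.  -0.4  0.4] w 70.3 t 41.9
[ 70, -0.06, -0.08, 0.09, -0.3 ]
```

Emit:
send_rows(increments=[70, -0.05, 0, 0.1, 0, 15, 0, 0, 0, 0, 15, 0, 0, 0, 0, 15, 0, 0, 0, 0, 15, 0, 0, 0, 0, 15, 0, 0, 0, 0])

```text
time: 42.4
eef_pos: [0.5166, -0.4046, 0.1216]
tcp_rot: [0.708, -0.693, 0.094, -0.096]
ft_force: [-0.2, -0.2, -1.8]
gripper_width: 0.0333
```

```bash
python3 - <<'E'
from scan import *
st()
E
```

```text
{'time': 42.4, 'q': [-0.7858, 0.2327, 1.6331, 0.0208, 1.2862, -2.093], 'eef_pos': [0.5166, -0.4046, 0.1216], 'tcp_rot': [0.7085, -0.6928, 0.0936, -0.0964], 'ft_force': [-0.1643, -0.1992, -1.7999], 'moment': [-0.0227, 0.0054, -0.0299], 'gripper_width': 0.0333}
```

Emit:
send_rows(increments=[15, 0, -0.3, 0, 0, 15, 0, -0.4, 0, 0, 15, 0, -0.2, 0, 0, 15, 0, 0, 0, 0])

```text
time: 42.73
eef_pos: [0.5165, -0.4054, 0.1522]
tcp_rot: [0.708, -0.693, 0.093, -0.097]
ft_force: [1.4, -1.2, -0.9]
gripper_width: 0.033
```

Emit:
send_rows(increments=[15, -0.2, 0, 0, 0, 15, -0.2, 0, 0, 0])

```text
time: 42.9
eef_pos: [0.5067, -0.4033, 0.1544]
tcp_rot: [0.707, -0.694, 0.091, -0.099]
ft_force: [4.5, -2.6, -3.2]
gripper_width: 0.0334
```

Emit:
send_rows(increments=[15, -0.15, 0.3, 0, 0, 15, -0.2, 0.15, 0, 0])

```text
time: 43.07
eef_pos: [0.5005, -0.4024, 0.1448]
tcp_rot: [0.705, -0.696, 0.085, -0.104]
ft_force: [8.3, -1.2, 1.4]
gripper_width: 0.0335
```

Emit:
send_rows(increments=[15, -0.25, 0.1, 0, 0, 15, -0.25, 0, 0, 0])

```text
time: 43.23
eef_pos: [0.4892, -0.3996, 0.1432]
tcp_rot: [0.703, -0.698, 0.081, -0.109]
ft_force: [5.6, -2.0, -3.6]
gripper_width: 0.0334
```

```bash
cat > sctilt.py <<'E'
from h import *
def tilt(tag):
    p=r.camera('side'); save(p,tag+'_side'); W=cloud(p)
    for n in ('side','scene'):
        if n=='scene': p=r.camera('scene'); save(p,tag+'_scene'); W=cloud(p)
        ds=r.cut_out(p,'scanner')
        if ds:
            print(n,[(round(d['conf'],2),np.round(d['extent']).astype(int).tolist()) for d in ds[:3]])
E
python3 - <<'E'
from sctilt import *
tilt('t1'); rows([.5163,-.4053,0.15],-15.2,g=15)
E
```

```text
side [(0.55, [286, 88, 20, 42])]
tilt deg [2.12 0.23] now [ 0.4885 -0.3994  0.1433] yaw -15.46 q6 -2.13 d mm [27.8 -5.9  6.7] turn -0.3 F [ 2.9  0.  -1. ] w 33.1 t 43.43
[ 15, 0.95, -0.19, 0.06, -0.3 ]
```

View pics/t1_scene.png

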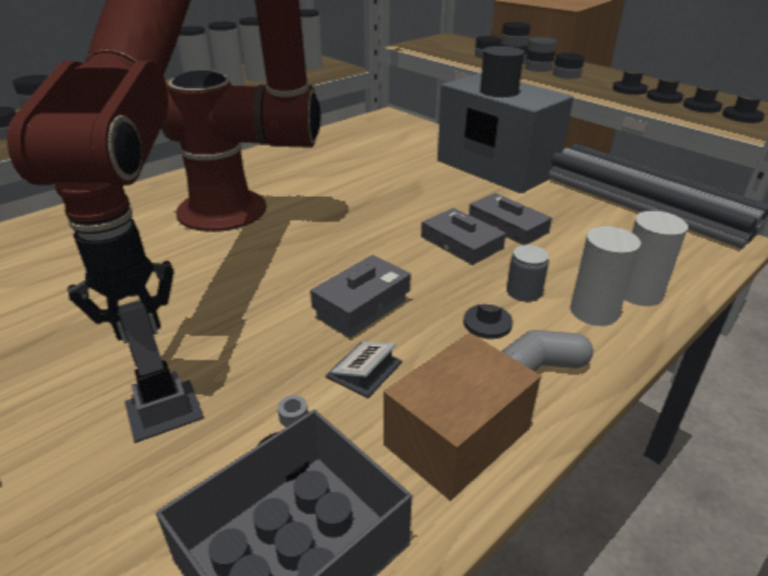

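It pivots in the grip as hoped: in the picture the handle leans back at px (140,335) while the nose stays in the cradle at px (160,390). A bit more.

Emit:
send_rows(increments=[15, -0.25, 0.05, 0, 0, 15, -0.25, 0.05, 0, 0])

```text
time: 43.6
eef_pos: [0.4774, -0.3965, 0.1419]
tcp_rot: [0.703, -0.698, 0.079, -0.111]
ft_force: [5.0, -0.2, 0.6]
gripper_width: 0.0333
```

```bash
python3 - <<'E'
from sctilt import *
rows([.5163,-.4053,0.15],-15.2,g=15)
p=r.camera('scene'); save(p,'t2_scene',1.5); W=cloud(p); np.save('pics/t2_scene.npy',W)
w=W.reshape(-1,3); col=p['color'].reshape(-1,3)
s=r.state(); c=np.array(s['eef_pos'])
d=r.cut_out(p,'scanner'); print([(x['conf'],x['extent']) for x in d[:2]])
E
```

```text
tilt deg [2.58 0.04] now [ 0.4774 -0.3965  0.1419] yaw -15.44 q6 -2.14 d mm [38.9 -8.8  8.1] turn -0.2 F [ 5.  -0.2  0.6] w 33.3 t 43.6
[ 15, 0.67, -0.11, 0.03, -0.1, 15, 0.67, -0.11, 0.03, -0.1 ]
[(0.74, [97.4, 234.9, 40.2, 71.0])]
```

View pics/t2_scene.png

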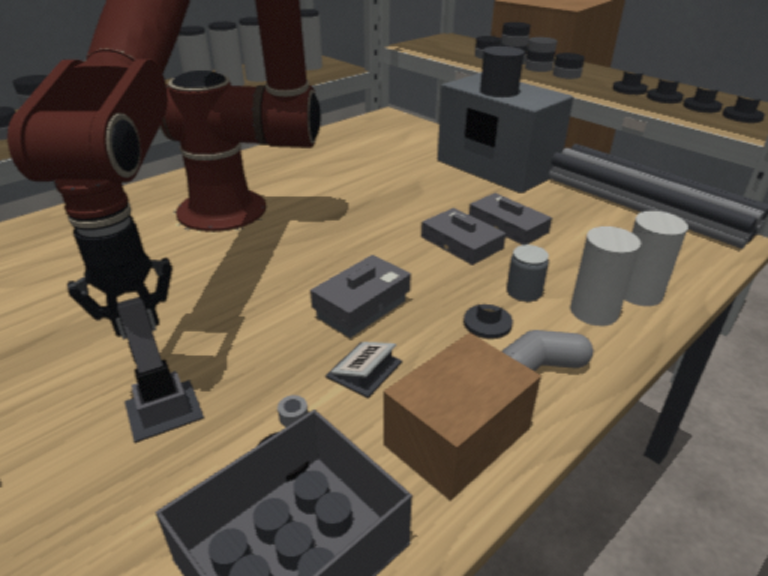

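Emit:
send_rows(increments=[15, 0.02, -0.3, 0, 0, 15, 0, -0.4, 0, 0, 15, 0, -0.4, 0, 0, 15, 0, -0.4, 0, 0, 15, 0, -0.4, 0, 0, 15, 0, -0.4, 0, 0, 15, 0, -0.3, 0, 0, 15, 0, 0, 0, 0])

```text
time: 44.37
eef_pos: [0.4691, -0.3949, 0.2225]
tcp_rot: [0.705, -0.696, 0.087, -0.103]
ft_force: [0.5, 0.5, -0.7]
gripper_width: 0.0333
```

```bash
cat > scfit.py <<'E'
from h import *
from scipy.optimize import least_squares
def scpts(W,mask=None,rad=.14):
    s=r.state(); c=np.array(s['eef_pos']); w=W.reshape(-1,3)
    m=~np.isnan(w[:,0])&(np.linalg.norm(w-c,axis=1)<rad)
    if mask is not None: m&=mask.reshape(-1)
    return w[m]
if __name__=='__main__':
    import sys
    s=r.state(); rows(s['eef_pos'],-15.2)
    c=np.array(s['eef_pos']); R=Rt(s)
    for n in ('scene','side','wrist'):
        p=r.camera(n); save(p,sys.argv[1]+'_'+n); W=cloud(p); ds=r.cut_out(p,'scanner'); print(n,[(round(d['conf'],2),np.round(d['extent']).astype(int).tolist()) for d in ds[:2]])
        np.save('pics/%s_%s.npy'%(sys.argv[1],n),W)
        if ds:
            k=cv2.erode(ds[0]['mask'].astype(np.uint8),np.ones((3,3)))>0
            q=scpts(W,k); T=(q-c)@R*1e3   # tool frame
            # below the fingers: tool y from 20 to 130
            t=T[(T[:,1]>22)&(T[:,1]<140)&(np.abs(T[:,2])<40)]
            print(len(t))
            if len(t)>30:
                for a in range(20,140,15):
                    b=t[(t[:,1]>=a)&(t[:,1]<a+15)]
                    if len(b)>5: print(a+7,len(b),'x',np.round(np.percentile(b[:,0],[3,50,97]),1),'z',np.round(np.percentile(b[:,2],[3,50,97]),1))
E
python3 scfit.py t3
```

```text
tilt deg [1.45 0.57] now [ 0.4691 -0.3949  0.2225] yaw -15.45 q6 -2.14 d mm [0. 0. 0.] turn -0.3 F [ 0.5  0.5 -0.7] w 33.3 t 44.37
[ 85, 0, 0, 0, -0.3 ]
scene [(0.73, [87, 201, 45, 76])]
745
27 106 x [22.8 26.3 29.1] z [-13.3   1.   14.9]
42 117 x [26.3 30.7 34.2] z [-13.1   0.2  15.1]
57 187 x [29.7 36.8 43.7] z [-17.6   1.4  20.2]
72 153 x [41.3 44.4 47.2] z [-18.3   1.   21.2]
87 154 x [45.3 48.5 52.1] z [-18.1   1.7  21.4]
102 28 x [48.7 50.4 52.1] z [-15.2   0.2  17.9]
side [(0.76, [293, 67, 30, 46])]
210
27 23 x [ 5.2 15.5 24. ] z [11.8 15.5 19. ]
42 32 x [ 8.  18.1 29.7] z [13.1 16.1 19.8]
57 40 x [10.6 24.8 38.7] z [10.6 16.  22. ]
72 52 x [11.7 25.2 42.8] z [13.6 21.8 25.5]
87 45 x [15.2 30.  46. ] z [18.8 22.1 26.7]
102 18 x [18.9 32.8 46.1] z [18.3 21.9 25.2]
wrist [(0.92, [252, 269, 90, 105])]
1081
27 159 x [-4.3 -2.9 -1.3] z [-13.    1.8  16. ]
42 151 x [-0.7  1.1  3. ] z [-13.4   1.8  16.4]
57 95 x [3.8 5.2 7.1] z [-13.4   1.2  16.1]
72 598 x [ 5.6  7.8 15.2] z [-19.7   1.5  22.7]
87 47 x [7.6 8.  8.4] z [-15.    2.7  19.6]
102 31 x [10.8 11.3 11.6] z [-11.4   0.3  19.2]
```

View pics/t3_wrist.png

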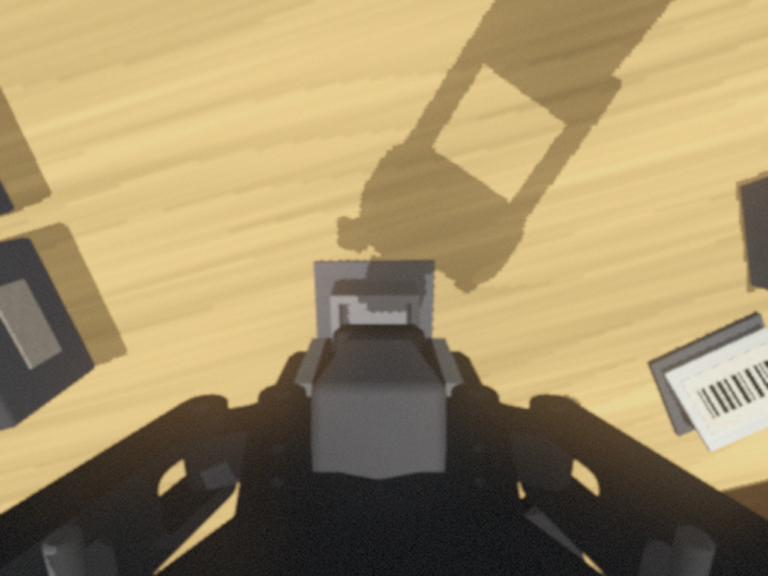

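View pics/t3_scene.png

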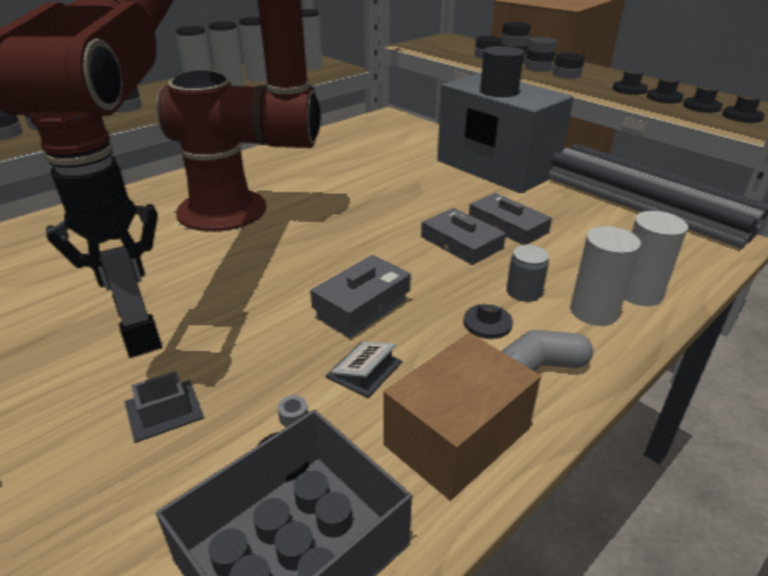

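```bash
cat > aim.py <<'E'
from h import *
th=0.275; v=np.array([-np.sin(th),-np.cos(th),0]); woff=np.array([35,111.4,1.3])/1e3
mid=np.array([.659,-.126,.0305]); n=np.array([-.383,-.0895,.920]); n/=np.linalg.norm(n)
def aim(dist=.055,g=15,nrows=None,yawt=13.2):
    s=r.state(); R=Rt(s); a=(yawt-yaw(s)+90)%180-90
    Rtg=R@Rn.from_euler('y',-a,degrees=True).as_matrix(); u=Rtg@v
    tcp=mid+u*dist-Rtg@woff
    print('u now',np.round(R@v,3),'u after',np.round(u,3),'angle to label after',round(np.degrees(np.arccos(u@n)),2),'tcp target',np.round(tcp,4))
    rel=R.T@(mid-(np.array(s['eef_pos'])+R@woff)); z=v; x=np.array([np.cos(th),-np.sin(th),0]); y=np.array([0,0,1.])
    print('now: label in scanner frame mm x,y,z',np.round(np.array([rel@x,rel@y,rel@z])*1e3,1),'angle',round(np.degrees(np.arccos((R@v)@n)),2))
    rows(tcp,yawt,g=g,n=nrows)
if __name__=='__main__': aim(nrows=14)
E
python3 aim.py
```

```text
u now [-0.282  0.058  0.958] u after [-0.285 -0.076  0.956] angle to label after 6.05 tcp target [ 0.6072 -0.1411  0.1936]
now: label in scanner frame mm x,y,z [  49.2  303.5 -101. ] angle 10.48
tilt deg [1.21 0.86] now [ 0.468  -0.3934  0.2178] yaw -15.45 q6 -2.14 d mm [139.2 252.3 -24.2] turn -28.7 F [ 0.   0.2 -1.6] w 33.5 t 44.67
[ 15, 0.16, 0.07, 0.67, -2, 15, 0.18, 0.07, 0.66, -2, 15, 0.21, 0.07, 0.65, -2, 15, 0.23, 0.07, 0.65, -2, 15, 0.25, 0.07, 0.64, -2, 15, 0.27, 0.07, 0.63, -2, 15, 0.3, 0.07, 0.62, -2, 15, 0.32, 0.07, 0.61, -2 ]
[ 15, 0.34, 0.07, 0.59, -2, 15, 0.36, 0.07, 0.58, -2, 15, 0.38, 0.07, 0.57, -2, 15, 0.4, 0.07, 0.55, -2, 15, 0.42, 0.07, 0.54, -2, 15, 0.44, 0.07, 0.52, -2 ]
```

Emit:
send_rows(increments=[15, 0.16, -0.05, 0.6, -2, 15, 0.18, -0.05, 0.66, -2, 15, 0.21, -0.03, 0.65, -2, 15, 0.23, 0, 0.65, -2, 15, 0.25, 0, 0.64, -2, 15, 0.27, 0, 0.63, -2, 15, 0.3, 0, 0.62, -2, 15, 0.32, 0, 0.61, -2])

```text
time: 45.33
eef_pos: [0.5451, -0.247, 0.2173]
tcp_rot: [0.715, -0.699, -0.009, 0.002]
ft_force: [0.9, 0.1, -1.3]
gripper_width: 0.0333
```

Emit:
send_rows(increments=[15, 0.34, 0, 0.59, -2, 15, 0.36, 0, 0.55, -2, 15, 0.35, 0, 0.5, -2, 15, 0.3, 0, 0.4, -2, 15, 0.2, 0, 0.2, -2, 15, 0, 0, 0, 0])

```text
time: 45.83
eef_pos: [0.5874, -0.1678, 0.2135]
tcp_rot: [0.713, -0.694, -0.074, 0.071]
ft_force: [0.1, -0.1, -1.1]
gripper_width: 0.0333
```

```bash
python3 - <<'E'
from aim import *
aim(nrows=4)
E
```

```text
u now [-0.267 -0.081  0.96 ] u after [-0.266 -0.088  0.96 ] angle to label after 7.09 tcp target [ 0.6104 -0.1431  0.1944]
now: label in scanner frame mm x,y,z [ 21.   20.3 -81.5] angle 7.03
tilt deg [0.09 1.55] now [ 0.5874 -0.1678  0.2135] yaw 11.71 q6 -2.19 d mm [ 23.   24.7 -19.1] turn -1.5 F [ 0.1 -0.1 -1.1] w 33.3 t 45.83
[ 15, 0.23, 0.17, 0.16, -0.4, 15, 0.23, 0.17, 0.16, -0.4, 15, 0.23, 0.17, 0.15, -0.4, 15, 0.23, 0.17, 0.15, -0.4 ]
```

Emit:
send_rows(increments=[15, 0.23, 0.17, 0.16, -0.4, 15, 0.23, 0.17, 0.16, -0.4, 15, 0.23, 0.15, 0.15, -0.3, 15, 0.15, 0.1, 0.1, 0, 15, 0, 0, 0, 0])

```text
time: 46.25
eef_pos: [0.609, -0.145, 0.1926]
tcp_rot: [0.712, -0.693, -0.079, 0.078]
ft_force: [-0.6, 0.4, -1.9]
gripper_width: 0.0334
```

```bash
python3 - <<'E'
from aim import *
aim(nrows=1)
for n in ('scene','side'):
    p=r.camera(n); save(p,'t4_'+n); W=cloud(p); ds=r.cut_out(p,'scanner'); s=r.state(); c=np.array(s['eef_pos']); R=Rt(s)
    if ds:
        k=cv2.erode(ds[0]['mask'].astype(np.uint8),np.ones((3,3)))>0
        q=W[k]; q=q[~np.isnan(q[:,0])]; T=(q-c)@R*1e3; t=T[(T[:,1]>22)&(T[:,1]<140)&(np.abs(T[:,2])<40)&(np.abs(T[:,0])<90)]
        print(n,ds[0]['conf'],len(t))
        for a in range(20,140,15):
            b=t[(t[:,1]>=a)&(t[:,1]<a+15)]
            if len(b)>5: print(a+7,len(b),'x',np.round(np.percentile(b[:,0],[3,50,97]),1),'z',np.round(np.percentile(b[:,2],[3,50,97]),1),'ymax',round(b[:,1].max(),1))
aim(nrows=1)
E
```

```text
u now [-0.264 -0.086  0.961] u after [-0.263 -0.088  0.961] angle to label after 7.26 tcp target [ 0.6109 -0.1431  0.1945]
now: label in scanner frame mm x,y,z [  2.7   1.9 -53.9] angle 7.24
tilt deg [-0.08  1.55] now [ 0.609  -0.145   0.1926] yaw 12.7 q6 -2.16 d mm [1.9 1.9 1.9] turn -0.5 F [-0.6  0.4 -1.9] w 33.4 t 46.25
[ 15, 0.08, -0.06, 0.05, -0.5 ]
scene 0.65 575
27 79 x [11.8 26.6 30. ] z [-16.3  -8.8  11.8] ymax 34.8
42 88 x [15.  30.3 34.2] z [-16.7 -10.3  12.4] ymax 49.8
57 131 x [17.1 35.2 43.1] z [-20.   -9.2  15.9] ymax 65.0
72 136 x [17.  43.7 48.2] z [-21.6 -14.5  16.1] ymax 80.0
87 119 x [20.5 48.  51.9] z [-21.4 -15.5  15.9] ymax 94.7
102 22 x [22.6 34.5 51.9] z [-21.3 -19.4   7.3] ymax 102.4
side 0.68 284
27 42 x [ 5.5 18.4 29.1] z [ 7.4 15.8 19.2] ymax 35.0
42 46 x [ 8.7 23.  32.7] z [ 1.7 15.2 18. ] ymax 49.5
57 70 x [13.7 33.5 42.8] z [-13.4  15.3  23. ] ymax 64.7
72 67 x [14.6 30.8 46.4] z [ 4.8 21.2 24.1] ymax 79.9
87 47 x [18.8 34.5 47.5] z [12.5 21.2 23.9] ymax 94.7
102 12 x [20.7 28.  43.5] z [18.8 20.6 22. ] ymax 102.6
u now [-0.265 -0.084  0.96 ] u after [-0.265 -0.087  0.96 ] angle to label after 7.17 tcp target [ 0.6106 -0.1429  0.1944]
now: label in scanner frame mm x,y,z [  2.3   3.1 -55.5] angle 7.14
tilt deg [0.02 1.49] now [ 0.6089 -0.146   0.1942] yaw 12.66 q6 -2.16 d mm [1.7 3.1 0.3] turn -0.5 F [ 0.1  0.9 -2. ] w 33.3 t 46.45
[ 15, 0.08, -0.01, 0.09, -0.5 ]
```

View pics/t4_scene.png

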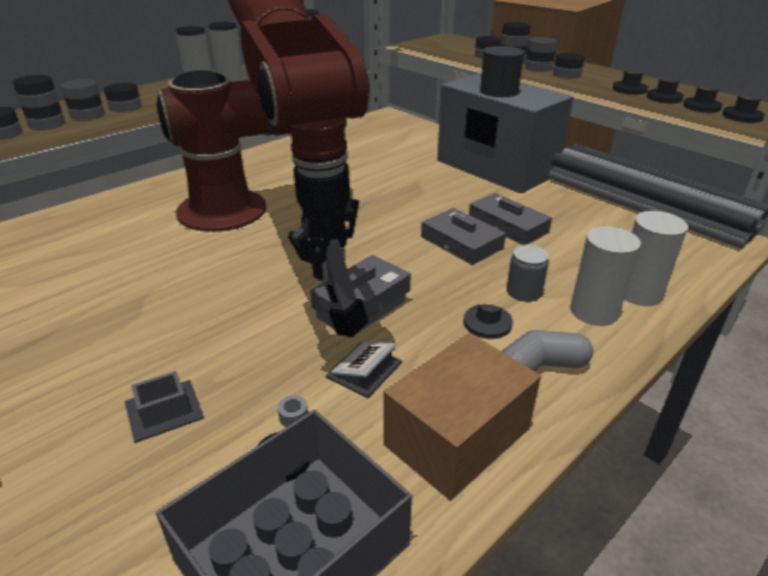

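The scanner is above the ticket: aim is off by (2,3) mm at 55 mm distance and about 7°, against a limit of 14°. Holding still.

Emit:
send_rows(increments=[15, 0, 0, 0, 0, 15, 0, 0, 0, 0, 15, 0, 0, 0, 0, 15, 0, 0, 0, 0, 15, 0, 0, 0, 0, 15, 0, 0, 0, 0, 15, 0, 0, 0, 0, 15, 0, 0, 0, 0])

```text
time: 47.12
eef_pos: [0.609, -0.1476, 0.1963]
tcp_rot: [0.711, -0.694, -0.079, 0.075]
ft_force: [0.0, -0.1, -0.9]
gripper_width: 0.0335
```

```bash
python3 - <<'E'
from aim import *
aim(nrows=1)
E
```

```text
u now [-0.268 -0.082  0.96 ] u after [-0.267 -0.085  0.96 ] angle to label after 7.01 tcp target [ 0.6102 -0.1427  0.1943]
now: label in scanner frame mm x,y,z [  1.5   5.1 -57.6] angle 6.98
tilt deg [0.19 1.4 ] now [ 0.609  -0.1476  0.1963] yaw 12.54 q6 -2.16 d mm [ 1.2  5.  -1.9] turn -0.7 F [ 0.  -0.1 -0.9] w 33.5 t 47.12
[ 15, 0.07, 0.07, 0.15, -0.7 ]
```

Emit:
send_rows(increments=[15, 0, 0, 0, 0, 15, 0, 0, 0, 0, 15, 0, 0, 0, 0, 15, 0, 0, 0, 0, 15, 0, 0, 0, 0, 15, 0, 0, 0, 0, 15, 0, 0, 0, 0, 15, 0, 0, 0, 0])

```text
time: 47.78
eef_pos: [0.6089, -0.1475, 0.1961]
tcp_rot: [0.711, -0.694, -0.079, 0.075]
ft_force: [0.5, 1.0, -1.9]
gripper_width: 0.0333
```

Emit:
send_rows(increments=[15, 0, 0, 0, 0, 15, 0, 0, 0, 0, 15, 0, 0, 0, 0, 15, 0, 0, 0, 0, 15, 0, 0, 0, 0, 15, 0, 0, 0, 0, 15, 0, 0, 0, 0, 15, 0, 0, 0, 0])

```text
time: 48.45
eef_pos: [0.609, -0.1475, 0.1961]
tcp_rot: [0.711, -0.694, -0.079, 0.075]
ft_force: [0.0, -0.6, -1.7]
gripper_width: 0.0333
```

```bash
python3 - <<'E'
from aim import *
aim(nrows=1)
s=r.state(); print(np.round(s['joint_vel'],4))
E
```

```text
u now [-0.268 -0.083  0.96 ] u after [-0.267 -0.086  0.96 ] angle to label after 7.02 tcp target [ 0.6102 -0.1427  0.1943]
now: label in scanner frame mm x,y,z [  1.6   4.9 -57.4] angle 6.99
tilt deg [0.17 1.4 ] now [ 0.609  -0.1475  0.1961] yaw 12.55 q6 -2.16 d mm [ 1.2  4.8 -1.8] turn -0.6 F [ 0.  -0.6 -1.7] w 33.3 t 48.45
[ 15, 0.07, 0.06, 0.15, -0.6 ]
[-0.0007  0.0001 -0.0003  0.0009 -0.0019 -0.001 ]
```

Emit:
send_rows(increments=[15, 0.04, 0.06, 0.15, -0.4, 15, 0, 0, 0, 0, 15, 0, 0, 0, 0, 15, 0, 0, 0, 0])

```text
time: 48.78
eef_pos: [0.6091, -0.1422, 0.1941]
tcp_rot: [0.711, -0.694, -0.082, 0.078]
ft_force: [-0.3, -0.5, -0.8]
gripper_width: 0.0336
```

```bash
python3 - <<'E'
from aim import *
from label import lab
aim(nrows=1)
for n in ('wrist','side','scene'):
    p=r.camera(n); save(p,'t5_'+n); lab(p,cloud(p),n)
    print(n,'mid px',np.round(np.array(proj(p,mid))*1.5))
E
```

```text
u now [-0.267 -0.085  0.96 ] u after [-0.267 -0.086  0.96 ] angle to label after 7.03 tcp target [ 0.6102 -0.1427  0.1943]
now: label in scanner frame mm x,y,z [  1.   -0.6 -55. ] angle 7.02
tilt deg [0.16 1.42] now [ 0.6091 -0.1422  0.1941] yaw 13.0 q6 -2.16 d mm [ 1.1 -0.6  0.2] turn -0.2 F [-0.3 -0.5 -0.8] w 33.6 t 48.78
[ 15, 0.03, -0.01, -0.03, -0.2 ]
wrist 0.7 857 851 normal [-0.376 -0.085  0.923] tilt 22.7 az -167.3 mid [ 0.6466 -0.1276  0.0226] size [22.5 73.2] 11.1
wrist mid px [377. 340.]
side 0.47 238 234 normal [-0.388 -0.093  0.917] tilt 23.5 az -166.6 mid [ 0.659  -0.1264  0.0301] size [48.7 78.5] 6.9
side mid px [344. 236.]
scene 0.5 285 285 normal [-0.382 -0.089  0.92 ] tilt 23.1 az -166.9 mid [ 0.6573 -0.1244  0.0303] size [53.8 76.2] 12.8
scene mid px [361. 358.]
```

View pics/t5_wrist.png

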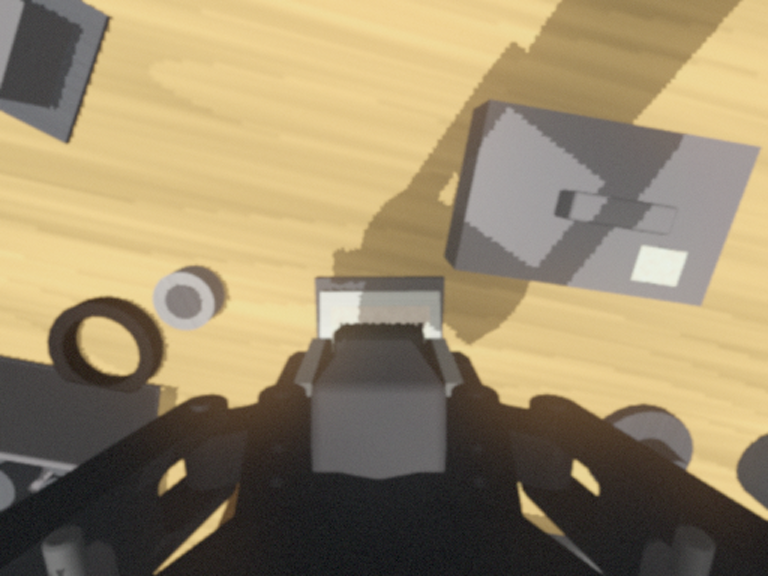

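View pics/t5_side.png

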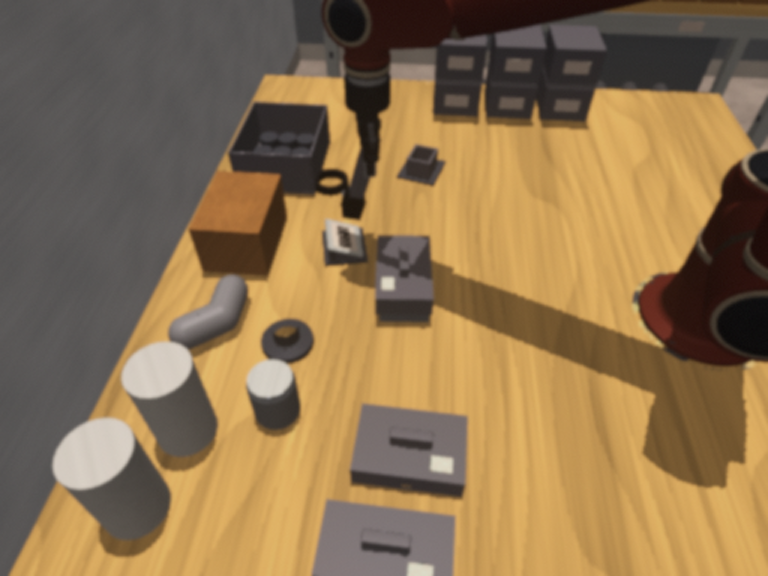

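The label, px 318–443 wide, sits centred under the scanner nose at px 380. Holding another 2 s.

Emit:
send_rows(increments=[15, 0, 0, 0, 0, 15, 0, 0, 0, 0, 15, 0, 0, 0, 0, 15, 0, 0, 0, 0, 15, 0, 0, 0, 0, 15, 0, 0, 0, 0, 15, 0, 0, 0, 0, 15, 0, 0, 0, 0])

```text
time: 49.75
eef_pos: [0.6092, -0.1427, 0.1944]
tcp_rot: [0.711, -0.694, -0.082, 0.078]
ft_force: [-0.2, 1.1, -1.6]
gripper_width: 0.0336
```

Emit:
send_rows(increments=[15, 0, 0, 0, 0, 15, 0, 0, 0, 0, 15, 0, 0, 0, 0, 15, 0, 0, 0, 0, 15, 0, 0, 0, 0, 15, 0, 0, 0, 0, 15, 0, 0, 0, 0, 15, 0, 0, 0, 0])

```text
time: 50.42
eef_pos: [0.6092, -0.1426, 0.1944]
tcp_rot: [0.711, -0.694, -0.082, 0.078]
ft_force: [0.8, -0.1, -1.5]
gripper_width: 0.0333
```

Emit:
send_rows(increments=[15, 0, 0, 0, 0, 15, 0, 0, 0, 0, 15, 0, 0, 0, 0, 15, 0, 0, 0, 0, 15, 0, 0, 0, 0, 15, 0, 0, 0, 0, 15, 0, 0, 0, 0, 15, 0, 0, 0, 0])

```text
time: 51.08
eef_pos: [0.6092, -0.1426, 0.1944]
tcp_rot: [0.711, -0.694, -0.082, 0.078]
ft_force: [0.5, 0.6, -2.1]
gripper_width: 0.0334
```

```bash
cat > back.py <<'E'
from aim import *
crd=np.array([.5163,-.4055])
def back(zwin,shift=0,g=15,nrows=None,yawt=-15.2,wo=None):
    "TCP so that the window centre stands over the cradle centre (+shift mm along tool x) at height zwin"
    s=r.state(); R=Rt(s); a=(yawt-yaw(s)+90)%180-90; wo=woff if wo is None else wo
    Rtg=R@Rn.from_euler('y',-a,degrees=True).as_matrix()
    tgt=np.array([*crd,zwin])+Rtg[:,0]*shift/1e3*np.array([1,1,0])-Rtg@wo
    win=np.array(s['eef_pos'])+R@wo; print('window now',np.round(win*1e3,1),'tcp target',np.round(tgt,4),'u',np.round(R@v,3))
    rows(tgt,yawt,g=g,n=nrows)
if __name__=='__main__': back(.11,nrows=16)
E
python3 back.py
```

```text
window now [ 643.4 -130.8   83.4] tcp target [ 0.4818 -0.4003  0.2214] u [-0.268 -0.084  0.96 ]
tilt deg [0.19 1.4 ] now [ 0.6092 -0.1426  0.1944] yaw 12.97 q6 -2.16 d mm [-127.4 -257.7   27. ] turn 28.2 F [ 0.5  0.6 -2.1] w 33.4 t 51.08
[ 15, -0.38, -0.07, -0.46, 1.8, 15, -0.36, -0.07, -0.47, 1.8, 15, -0.35, -0.07, -0.48, 1.8, 15, -0.33, -0.07, -0.49, 1.8, 15, -0.32, -0.07, -0.51, 1.8, 15, -0.3, -0.07, -0.51, 1.8, 15, -0.29, -0.07, -0.52, 1.8, 15, -0.27, -0.07, -0.53, 1.8 ]
[ 15, -0.25, -0.07, -0.54, 1.8, 15, -0.24, -0.07, -0.55, 1.8, 15, -0.22, -0.07, -0.55, 1.8, 15, -0.2, -0.07, -0.56, 1.8, 15, -0.19, -0.07, -0.57, 1.8, 15, -0.17, -0.07, -0.57, 1.8, 15, -0.15, -0.07, -0.58, 1.8, 15, -0.13, -0.07, -0.58, 1.8 ]
```

Emit:
send_rows(increments=[15, -0.2, -0.4, -0.3, 1.8, 15, -0.36, -0.3, -0.47, 1.8, 15, -0.35, -0.15, -0.48, 1.8, 15, -0.33, -0.07, -0.49, 1.8, 15, -0.32, -0.07, -0.51, 1.8, 15, -0.3, -0.05, -0.51, 1.8, 15, -0.29, 0, -0.52, 1.8, 15, -0.27, 0, -0.53, 1.8])

```text
time: 51.75
eef_pos: [0.5463, -0.2718, 0.2313]
tcp_rot: [0.714, -0.7, 0.012, -0.017]
ft_force: [1.1, -0.2, -2.8]
gripper_width: 0.0336
```

Emit:
send_rows(increments=[15, -0.25, 0, -0.54, 1.8, 15, -0.24, 0, -0.55, 1.8, 15, -0.22, 0, -0.55, 1.8, 15, -0.2, 0, -0.56, 1.8, 15, -0.19, 0, -0.55, 1.8, 15, -0.17, 0, -0.45, 1.8, 15, -0.1, 0, -0.3, 1.8, 15, 0, 0, 0, 0])

```text
time: 52.42
eef_pos: [0.4839, -0.3846, 0.2393]
tcp_rot: [0.704, -0.695, 0.099, -0.107]
ft_force: [0.8, -0.2, -1.1]
gripper_width: 0.0332
```

```bash
python3 - <<'E'
from back import *
back(.07)
E
```

```text
window now [ 519.2 -392.4  128.2] tcp target [ 0.4808 -0.3987  0.181 ] u [-0.272  0.069  0.96 ]
tilt deg [0.71 0.56] now [ 0.4839 -0.3846  0.2393] yaw -16.77 q6 -2.08 d mm [ -3.1 -14.1 -58.2] turn -1.6 F [ 0.8 -0.2 -1.1] w 33.2 t 52.42
[ 15, 0.01, 0.64, -0.17, -0.5, 15, 0, 0.64, -0.17, -0.5, 15, 0, 0.64, -0.17, -0.5 ]
```

Emit:
send_rows(increments=[15, 0.02, 0.4, -0.15, -0.5, 15, 0.02, 0.5, -0.17, -0.5, 15, 0, 0.5, -0.15, -0.5, 15, 0, 0.4, 0, 0, 15, 0, 0, 0, 0, 15, 0, 0, 0, 0])

```text
time: 52.92
eef_pos: [0.4823, -0.3975, 0.1795]
tcp_rot: [0.706, -0.696, 0.088, -0.096]
ft_force: [-0.6, -0.2, -0.9]
gripper_width: 0.0334
```

```bash
python3 - <<'E'
from back import *
back(.06,shift=2.5)
for n in ('wrist','scene'):
    p=r.camera(n); save(p,'t6_'+n); W=cloud(p); np.save('pics/t6_%s.npy'%n,W)
p=r.camera('wrist'); W=cloud(p); ds=r.cut_out(p,'scanner'); s=r.state(); c=np.array(s['eef_pos']); R=Rt(s)
k=cv2.erode(ds[0]['mask'].astype(np.uint8),np.ones((3,3)))>0
q=W[k]; q=q[~np.isnan(q[:,0])]; T=(q-c)@R*1e3; t=T[(T[:,1]>22)&(T[:,1]<140)&(np.abs(T[:,2])<40)&(np.abs(T[:,0])<90)]
for a in range(20,140,15):
    b=t[(t[:,1]>=a)&(t[:,1]<a+15)]
    if len(b)>5: print(a+7,len(b),'x',np.round(np.percentile(b[:,0],[3,50,97]),1),'z',np.round(np.percentile(b[:,2],[3,50,97]),1),'ymax',round(b[:,1].max(),1))
from scan import top
w=W.reshape(-1,3)
top(W,(.516,-.405),.040,.050,.075)
E
```

```text
window now [ 517.8 -404.    68.5] tcp target [ 0.4832 -0.3995  0.171 ] u [-0.274  0.059  0.96 ]
tilt deg [0.73 0.66] now [ 0.4823 -0.3975  0.1795] yaw -15.01 q6 -2.13 d mm [ 0.9 -2.  -8.5] turn 0.2 F [-0.6 -0.2 -0.9] w 33.4 t 52.92
[ 15, 0.04, 0.28, -0.06, 0.2 ]Traceback (most recent call last):
  File "<stdin>", line 6, in <module>
IndexError: list index out of range
```

View pics/t6_wrist.png

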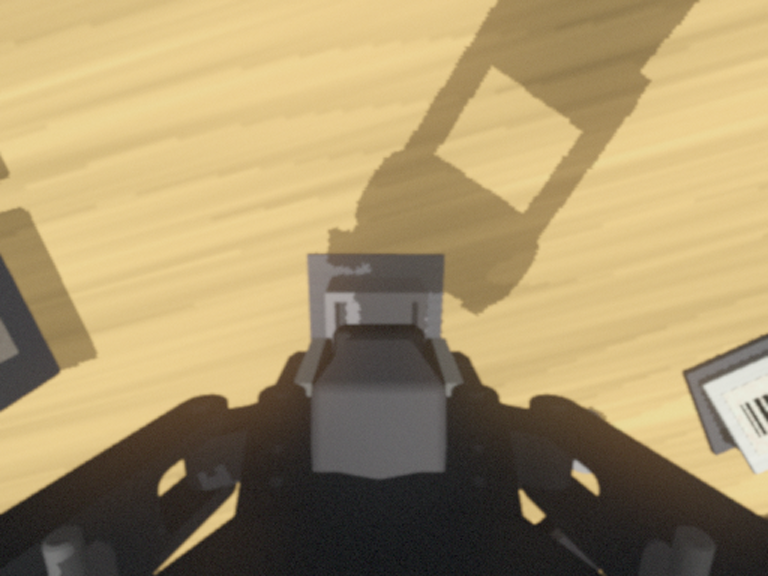

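View pics/t6_scene.png

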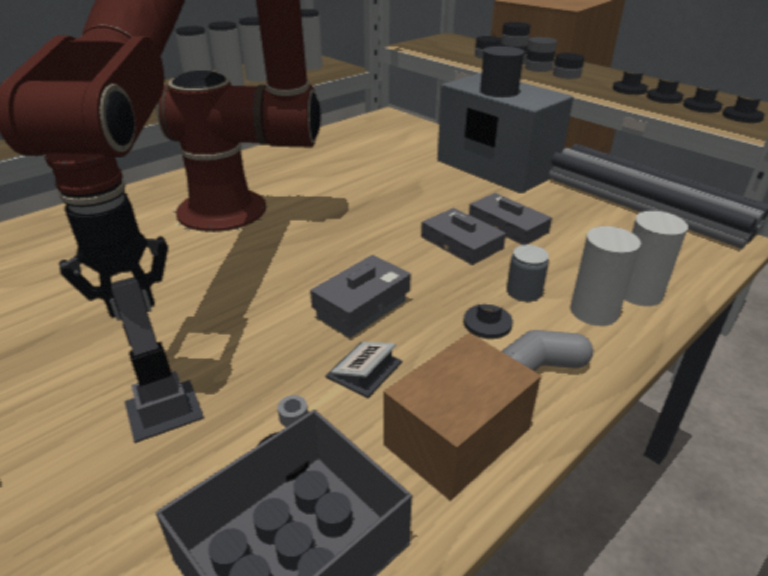

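The nose is centred over the cradle (nose px 380, cradle rim 327–432). Lowering in gently.

Emit:
send_rows(increments=[15, 0.05, 0.3, -0.06, 0, 15, 0, 0.25, 0, 0, 15, 0, 0.2, 0, 0])

```text
time: 53.37
eef_pos: [0.4864, -0.4019, 0.1623]
tcp_rot: [0.703, -0.699, 0.085, -0.099]
ft_force: [0.2, -1.0, -1.8]
gripper_width: 0.0337
```

```bash
python3 - <<'E'
from back import *
back(.035,shift=2.5)
E
```

```text
window now [ 522.8 -409.4   51.7] tcp target [ 0.4823 -0.3985  0.1457] u [-0.282  0.067  0.957]
tilt deg [1.19 0.16] now [ 0.4864 -0.4019  0.1623] yaw -14.97 q6 -2.13 d mm [ -4.1   3.3 -16.7] turn 0.2 F [ 0.2 -1.  -1.8] w 33.7 t 53.37
[ 15, -0.17, 0.55, 0.07, 0.2 ]
```

Emit:
send_rows(increments=[15, -0.18, 0, 0.08, 0])

```text
time: 53.45
eef_pos: [0.4816, -0.3979, 0.1606]
tcp_rot: [0.703, -0.699, 0.085, -0.099]
ft_force: [0.5, 0.7, -2.0]
gripper_width: 0.0332
```

```bash
python3 - <<'E'
from back import *
back(.035,shift=2.5)
E
```

```text
window now [ 517.9 -405.2   49.8] tcp target [ 0.4824 -0.3987  0.1457] u [-0.281  0.066  0.957]
tilt deg [1.13 0.23] now [ 0.4816 -0.3979  0.1606] yaw -14.96 q6 -2.13 d mm [  0.8  -0.8 -14.8] turn 0.2 F [ 0.5  0.7 -2. ] w 33.2 t 53.45
[ 15, 0.02, 0.49, -0.02, 0.2 ]
```

Emit:
send_rows(increments=[15, 0.01, 0.2, -0.01, 0, 15, 0, 0.2, 0, 0])

```text
time: 53.62
eef_pos: [0.4817, -0.398, 0.1486]
tcp_rot: [0.703, -0.699, 0.085, -0.099]
ft_force: [0.2, 0.2, -1.6]
gripper_width: 0.0334
```

```bash
python3 - <<'E'
from back import *
back(.03,shift=2.5)
E
```

```text
window now [ 518.1 -405.4   37.9] tcp target [ 0.4823 -0.3986  0.1407] u [-0.282  0.067  0.957]
tilt deg [1.17 0.18] now [ 0.4817 -0.398   0.1486] yaw -14.97 q6 -2.13 d mm [ 0.6 -0.6 -7.9] turn 0.2 F [ 0.2  0.2 -1.6] w 33.4 t 53.62
[ 15, 0.02, 0.26, -0.02, 0.2 ]
```

Emit:
send_rows(increments=[15, 0, 0.2, 0, 0, 15, 0, 0.1, 0, 0])

```text
time: 53.78
eef_pos: [0.4814, -0.3975, 0.1377]
tcp_rot: [0.703, -0.699, 0.085, -0.099]
ft_force: [-0.7, -0.5, -1.4]
gripper_width: 0.033
```

Emit:
send_rows(increments=[15, 0.2, 0, 0, 0, 15, 0.25, 0, 0, 0])

```text
time: 53.95
eef_pos: [0.4914, -0.3998, 0.1357]
tcp_rot: [0.705, -0.697, 0.089, -0.095]
ft_force: [-5.9, 1.7, 2.2]
gripper_width: 0.0334
```

Emit:
send_rows(increments=[15, 0.25, 0, 0, 0, 15, 0.25, 0, 0, 0])

```text
time: 54.12
eef_pos: [0.5032, -0.403, 0.1348]
tcp_rot: [0.706, -0.696, 0.093, -0.091]
ft_force: [-5.0, 2.3, 2.6]
gripper_width: 0.0335
```

Emit:
send_rows(increments=[15, 0.25, 0.05, 0, 0, 15, 0.25, 0.05, 0, 0])

```text
time: 54.28
eef_pos: [0.5157, -0.4066, 0.1316]
tcp_rot: [0.706, -0.696, 0.097, -0.088]
ft_force: [-7.2, 1.4, 0.3]
gripper_width: 0.0334
```

```bash
cat > tl.py <<'E'
from h import *
import sys
p=r.camera('wrist'); save(p,sys.argv[1]); W=cloud(p); s=r.state(); c=np.array(s['eef_pos']); R=Rt(s)
T=((W-c)@R).reshape(-1,3)*1e3
# back face of handle (the side turned to the camera): |z|<12, 20<y<75, x in -40..25
t=T[(np.abs(T[:,2])<10)&(T[:,1]>22)&(T[:,1]<62)&(T[:,0]>-45)&(T[:,0]<30)]
if len(t)>20:
    co=np.polyfit(t[:,1],t[:,0],1); k=abs(np.polyval(co,t[:,1])-t[:,0])<2.5; co=np.polyfit(t[k,1],t[k,0],1)
    print('n',len(t),k.sum(),'slope in tool (rad)',round(np.arctan(co[0]),3),'x at y=0',round(co[1],1),'axis x',round(co[1]+13,1))
    print('handle up axis world',np.round(R@np.array([-np.sin(np.arctan(co[0])),-np.cos(np.arctan(co[0])),0]),3))
rows([.5166,-.4046,.1216],-15.2,g=15)
E
python3 tl.py t7
```

```text
n 599 599 slope in tool (rad) 0.039 x at y=0 -11.9 axis x 1.1
handle up axis world [-0.027 -0.006  1.   ]
tilt deg [-0.61  0.93] now [ 0.5165 -0.4068  0.1312] yaw -14.99 q6 -2.09 d mm [ 0.1  2.2 -9.6] turn 0.2 F [-5.7  2.   0.1] w 33.4 t 54.33
[ 15, -0.01, 0.32, 0.07, 0.2 ]
```

View pics/t7.png

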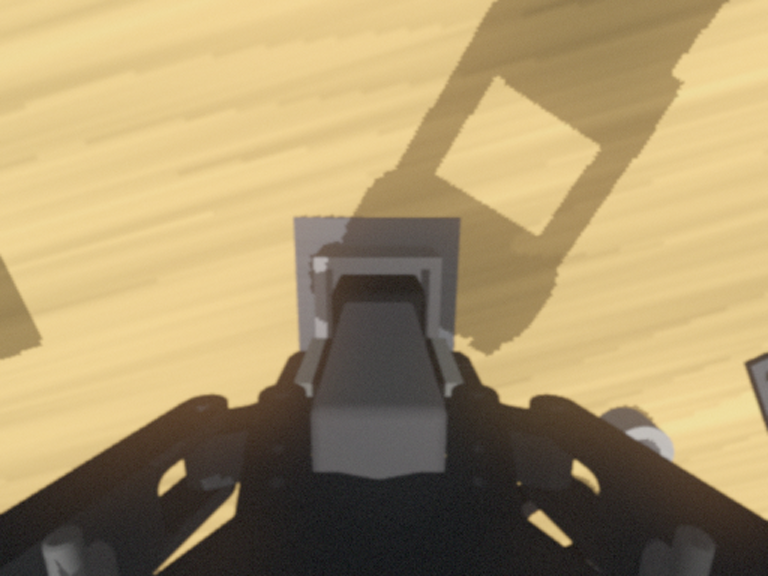

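Upright again to within 0.03 rad, with the nose inside the cradle. Lowering to the floor.

Emit:
send_rows(increments=[15, -0.05, 0.15, 0.05, 0, 15, 0, 0.1, 0, 0])

```text
time: 54.5
eef_pos: [0.5162, -0.4053, 0.1239]
tcp_rot: [0.706, -0.696, 0.096, -0.088]
ft_force: [-1.4, 0.5, -1.2]
gripper_width: 0.0334
```

Emit:
send_rows(increments=[15, 0, 0.1, 0, 0])

```text
time: 54.58
eef_pos: [0.5163, -0.4053, 0.1207]
tcp_rot: [0.706, -0.696, 0.096, -0.088]
ft_force: [-2.1, 0.3, -0.8]
gripper_width: 0.0335
```

Emit:
send_rows(increments=[15, 0, 0.1, 0, 0])

```text
time: 54.67
eef_pos: [0.5171, -0.4056, 0.1201]
tcp_rot: [0.706, -0.696, 0.096, -0.089]
ft_force: [-3.4, 5.5, 19.4]
gripper_width: 0.0335
```

On the floor (19 N). Releasing.

Emit:
send_rows(increments=[45, 0, 0, 0, 0, 60, 0, 0, 0, 0, 70, 0, 0, 0, 0, 70, 0, 0, 0, 0, 70, 0, -0.4, 0, 0, 70, 0, -0.6, 0, 0, 70, 0, -0.7, 0, 0, 70, 0, -0.7, 0, 0])

```text
time: 55.33
eef_pos: [0.5171, -0.4049, 0.1913]
tcp_rot: [0.707, -0.695, 0.096, -0.089]
ft_force: [0.4, 0.0, -0.0]
gripper_width: 0.07
```

Emit:
send_rows(increments=[70, 0, -0.7, 0, 0, 70, 0, -0.7, 0.2, 0, 70, 0, -0.4, 0.6, 0, 70, 0, 0, 0.5, 0, 70, 0, 0, 0, 0])

```text
time: 55.75
eef_pos: [0.53, -0.3676, 0.2582]
tcp_rot: [0.705, -0.697, 0.092, -0.094]
ft_force: [0.9, 0.7, 0.0]
gripper_width: 0.0699
```

```bash
python3 - <<'E'
from scan import *
p=r.camera('wrist'); save(p,'w30'); W=cloud(p); np.save('pics/w30.npy',W)
top(W,(.516,-.405),.142,.170,.05)
rows([.45,-.1,.25],0)
for n in ('scene','side'):
    p=r.camera(n); save(p,'e_'+n); W=cloud(p)
    for t in ('scanner','lid_a','flange','spacer','grease_tin','tub_1'):
        for d in r.cut_out(p,t):
            if d['conf']<.4: continue
            w=W[d['mask']]; w=w[~np.isnan(w[:,0])]; print(n,t,round(d['conf'],2),'lo',np.round(np.percentile(w,3,0),3),'hi',np.round(np.percentile(w,97,0),3))
E
```

```text
0.142 0.17 1279 ctr [ 520.  -404.5] size [34.2 25.4] ang 74.2 z 0.1556
tilt deg [0.19 0.53] now [ 0.5298 -0.3685  0.2582] yaw -15.1 q6 -2.03 d mm [-79.8 268.5  -8.2] turn -15.1 F [-0.1 -0.   1.5] w 69.6 t 55.8
[ 85, -0.49, 0.03, 0.79, -1.5, 85, -0.47, 0.03, 0.81, -1.5, 85, -0.45, 0.03, 0.82, -1.5, 85, -0.43, 0.03, 0.83, -1.5, 85, -0.4, 0.03, 0.84, -1.5, 85, -0.38, 0.03, 0.85, -1.5, 85, -0.36, 0.03, 0.86, -1.5, 85, -0.34, 0.03, 0.87, -1.5 ]
[ 85, -0.31, 0.03, 0.88, -1.5, 85, -0.29, 0.03, 0.89, -1.5 ]
scene scanner 0.55 lo [ 0.495 -0.423  0.046] hi [ 0.537 -0.383  0.159]
scene lid_a 0.84 lo [0.428 0.256 0.004] hi [0.581 0.408 0.064]
scene lid_a 0.58 lo [0.444 0.403 0.006] hi [0.61  0.495 0.064]
scene lid_a 0.57 lo [ 0.49  -0.099  0.031] hi [0.587 0.06  0.088]
scene flange 0.7 lo [0.683 0.082 0.003] hi [0.765 0.159 0.043]
scene spacer 0.56 lo [ 0.644 -0.291  0.012] hi [ 0.683 -0.251  0.028]
scene grease_tin 0.72 lo [0.685 0.22  0.009] hi [0.746 0.277 0.094]
scene tub_1 0.62 lo [ 0.5   -0.094  0.002] hi [0.581 0.053 0.028]
side scanner 0.7 lo [ 0.503 -0.651  0.003] hi [ 0.537 -0.384  0.159]
side lid_a 0.97 lo [0.446 0.405 0.039] hi [0.606 0.487 0.063]
side lid_a 0.71 lo [0.429 0.26  0.006] hi [0.577 0.364 0.063]
side lid_a 0.6 lo [ 0.486 -0.093  0.034] hi [0.58  0.065 0.089]
side flange 0.77 lo [0.683 0.084 0.003] hi [0.763 0.164 0.041]
side flange 0.58 lo [ 0.64  -0.159  0.022] hi [ 0.683 -0.092  0.04 ]
side spacer 0.61 lo [ 0.642 -0.29   0.009] hi [ 0.68  -0.25   0.029]
side grease_tin 0.72 lo [0.676 0.229 0.011] hi [0.738 0.289 0.093]
side grease_tin 0.4 lo [0.489 0.054 0.004] hi [0.567 0.061 0.021]
side tub_1 0.73 lo [0.486 0.054 0.003] hi [0.568 0.061 0.021]
```

View pics/e_scene.png

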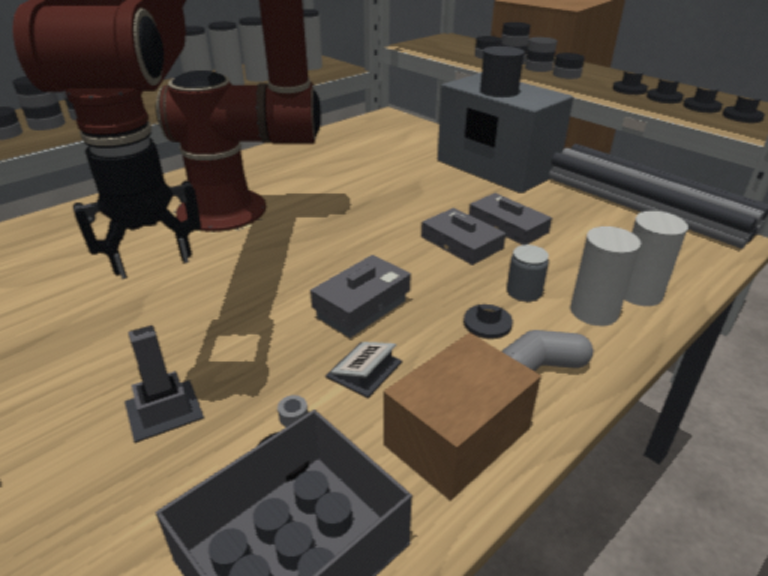

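View pics/w30.png

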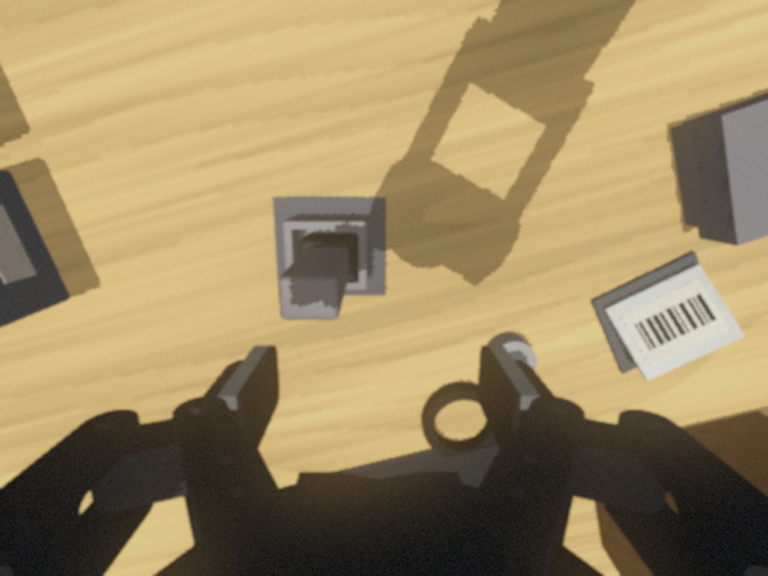

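The scanner is back upright: top at 155.6 mm as at the start, 4 mm off centre. The lid is still home, and the other lids and bystanders have not moved. Handing in.

```bash
python3 - <<'E'
from h import *
st(); print(r.finish_job())
E
```

```text
{'time': 56.5, 'q': [-0.7297, 0.0984, 1.5499, 0.0088, 1.4986, -2.035], 'eef_pos': [0.5289, -0.3704, 0.2572], 'tcp_rot': [0.7045, -0.6972, 0.0937, -0.094], 'ft_force': [-0.0372, -0.5271, 0.2082], 'moment': [0.0338, -0.0244, 0.0096], 'gripper_width': 0.0702}
the job is handed in; nothing more can be done
None
```

The kit is packed, lidded, scanned and handed in at 56.5 s of the 210 s; no verdict is reported.

- **Spares:** all four were present (tee, cross, ell, bar) and are pressed home. Foot tops read 37.5–38.0 mm, level with the insert top at 37.8 mm.
- **Lid:** I tried the lid nearest the tub first because its outside measured about 99 x 163 mm, matching the 90 x 153 mm rim. It snapped home at once. Its top is at 64.8 mm (65 expected), under 0.3° off level and within about 2 mm of the tub centre. I never tried or touched the other two; they lie flat.
- **Scan:** the moves cannot tilt the tool directly, so I pivoted the scanner in the grip against the cradle wall. I held it about 55 mm off the ticket for two holds of about 1.5 s and 2 s. It was aimed within about 5 mm and 7° of square (the limit is 14°).
- **Scanner back:** it stands upright in its cradle at its starting height of 155.6 mm, about 4 mm off centre. Its final lean was not re-measured after release; just before the last lowering it was about 0.03 rad.
- **Rest of the bench:** the flange, spacer and grease tin read the same as at the start. The gripper is clear of everything.

The only disagreements were 1–2 mm between wrist-camera views from different tool turns, and up to 4 mm between the side and scene cameras on the ticket's middle. Both are well inside the tolerances.

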